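Hang the dipper on the water bath rim

TASK

We are setting up the empty water bath for a calorimetry practical, and the steel dipper was left on the drip tray of the drying rack, its blue grip under the wire shelf and only its cup in easy reach. Bring it out and stand it upright on the bench, letting go so you can change your hold, then hang it by its own hook over a long side of the bath rim with the cup inside, lowering it gently without letting it drop, and leave it hanging there on its own. Leave the two cans on the rack, the can in the bath and the meter on the bench where they are.

Things in the scene. Friction and masses are not known exactly. Their poses are not given: they have to be found in the camera images.
- dipper_cup (a point): Centre of the dipper's cup, on its axis, 27.5 mm above its underside. Dipper (0.17 to 0.29 kg): round straight-sided open steel cup, outer diameter 60 mm, 55 mm high, wall 3 mm, flat bottom; a flat strap (18 mm wide, 4 mm thick) rises straight up its back to a blue grip; 182 mm tall in all. x points from the cup's axis to the strap (outer face at x = 31 mm) and the hook; z up.
- dipper_grip (a point): Centre of the dipper's blue plastic grip: an upright block 14 mm (x) by 20 mm (y) by 52 mm tall, 29 mm from the cup's axis along x, its centre 156 mm above the dipper's underside (grip from 130 to 182 mm). Same axes as dipper_cup.
- dipper_hook (a point): Point under the arch of the dipper's hook, mid-gap: 40 mm from the cup's axis along x, 125 mm above the dipper's underside. A strip 18 mm wide leaves the strap just below the grip, goes out along +x and turns down; the gap between strap and lip is 18 mm (x = 31 to 49 mm), the lip is 4 mm thick and ends 27 mm below this point. Same axes as dipper_cup.
- rack: Fixed bench drying rack, 320 mm wide (y); origin on the bench below the middle of its shelf's front edge, x pointing into the rack, z up. 8 mm wire legs at the corners. Its yellow drip tray (x = -24 to 190 mm) has a floor 3 mm and a lip all round 15 mm above the bench. The dipper stands on it, cup axis at x = 20 to 32 mm, strap to the rear (its x within 0.3 rad of the rack's).
- rack_shelf (a point): Middle of the front wire of the rack's wire shelf, at x = 6 mm in the rack's frame and 238 mm above the bench; axes as the rack. Shelf wires are 6 mm thick (235 to 241 mm above the bench) and reach from there to the rack's back; the space below is open at the front. Cups dry upside down on its rear half, up to 330 mm above the bench.
- bath: Fixed open steel pan, empty of water; origin on the bench under its centre, x along its length towards the end with the circulator head, z up. 325 mm (x) by 132 mm (y) over the rim; inner floor 6 mm above the bench; walls 4 mm thick below the rim. A loose can stands in it.
- bath_rim (a point): Centre of the bath's mouth at the height of the rim's top, 145 mm above the bench; axes as the bath. The rolled rim is 8 mm wide and 8 mm high; its centre line lies at y = +62 and -62 mm along the long sides and x = +158.5 and -158.5 mm at the ends. The dipper's hook goes over either long side, wherever the cup (inside) finds room beside the can and the tube.
- bath_head (a point): Centre of the grey circulator head clamped on the bath's +x end: a box 104 mm (x) by 90 mm (y) by 88 mm, from 157 to 245 mm above the bench, from x = 93 to 197 mm in the bath's frame; below it a tube of 48 mm diameter at x = 126 mm goes down into the pan. Axes as the bath.
- can_bath: Copper can, 56 mm diameter, 70 mm high, standing loose on the floor inside the bath; origin at the centre of its underside. Not to be moved.
- can_copper: Copper can, 56 mm diameter, 65 mm high, standing loose on the drip tray beside the dipper; origin at the centre of its underside. Not to be moved.
- can_alu: Aluminium can, 56 mm diameter, 65 mm high, standing loose on the drip tray on the other side of the dipper; origin at the centre of its underside. Not to be moved.
- meter: Hand multimeter lying on the bench in front of the rack, 75 mm (x) by 150 mm (y) by 34 mm high; origin at the centre of its underside. Not to be moved.
Mind the look-alikes: they are no part of the job. Of the things like the part that bears dipper_cup, leave any that is green; of the rest the larger one is meant.

How it is judged:
On the way:
1. the dipper stands upright on the bench, off the rack, let go (height (world z) of dipper_cup below 0.034 m and angle between dipper_cup's own z axis and vertical below 0.15 rad and contact force between dipper and rack below 0.05 N and contact force between dipper and the fingers below 0.05 N and linear speed of dipper below 0.03 m/s), for 0.2 s.
At the end, for the whole second after the job is handed in: The dipper hangs at rest by its hook on a long side of the bath rim: hook arch within 6 mm of the rim's top, hook lip outside and cup inside the bath, upright within 0.2 rad, carried by the bath and let go; the three cans and the meter are each within 20 mm of where they stood (angle between dipper_cup's own z axis and vertical below 0.2 rad and z of dipper_hook in the frame of bath between 0.139 and 0.151 m and ((y of dipper_hook in the frame of bath above 0.055 m and y of dipper_cup in the frame of bath between 0 and 0.04 m) or (y of dipper_hook in the frame of bath below -0.055 m and y of dipper_cup in the frame of bath between -0.04 and 0 m)) and x of dipper_cup in the frame of bath between -0.16 and 0.16 m and contact force between dipper and bath above 0.3 N and linear speed of dipper below 0.02 m/s and angular speed of dipper below 0.15 rad/s and distance of each of can_bath, can_copper, can_alu, meter from where it was at the start of the episode below 0.02 m); the robot touches nothing.
It fails at once if the dipper is let fall or knocked over (faster than 0.5 m/s with no finger on it) (linear speed of dipper above 0.5 m/s and contact force between dipper and the fingers below 0.05 N).
It fails at once if the dipper is driven hard onto the bath (over 80 N) (contact force between dipper and bath above 80 N).
It fails at once if a can or the meter is pushed more than 20 mm or knocked over (distance of any of can_bath, can_copper, can_alu, meter from where it was at the start of the episode above 0.02 m or angle between any of can_bath, can_copper, can_alu's own z axis and vertical above 0.5 rad).
It also fails if it takes over 72 s, if anything falls off the work surface, if the arm or the gripper's body presses on something with over 40 N, if the wrist force passes 120 N, or if a joint passes its speed limit or range.

ROBOT

A 7-joint arm with a two-finger parallel gripper is mounted at the origin on the work surface. World frame = base frame: x ahead of the robot, y to its left, z up, the work surface at z = 0. Lengths are in m, angles in rad, forces in N, time in s.
With the tool pointing down it reaches from about 0.425 to 1.025 m from the base axis. Payload 9.4 kg.
Tool frame: the origin (TCP) lies on the centre line of the jaws, within the pads' length; the fingertips stand 11 mm ahead of it and the grasp point (between the pads) lies 8 mm behind it (ctrl.tip_extent is the distance from the TCP to the fingertips, in m); z points along the fingers, x is the direction in which the jaws open and shut, and the axes are right-handed (so a half turn about z gives the same grasp; the last joint's range is limited). The gripper opens to 93 mm and grips with 3 to 60 N. Pads are 15 mm wide; open, the fingers measure 128 mm over their backs; the gripper's body (75 mm by 188 mm) begins 65 mm behind the grasp point.
Start: joints at [-1.409, 0.599, -0.003, 1.599, 0.002, 0.943, -0.08], TCP at [0.171, 0.704, 0.193] pointing down, gripper open.
Joint ranges: [-2.57, 2.57], [-0.35, 1.97], [-1.29, 1.29], [0.11, 2.56], [-1.05, 4.19], [0.11, 1.86], [-2.63, 2.63]. Speed limits (rad/s): [2.22, 2.22, 3.01, 3.01, 3.14, 3.14, 3.14].

INTERFACE

Orientations are given as a unit quaternion [w, x, y, z].
In Python, from rig import monitor, optics, ctrl gives the robot as it stands.
- The arm moves only by the shell command python3 -m inch 'ROWS' [OPENING]. ROWS is JSON, a list of rows, each a list of 2 entries, a list of its own where there are three numbers: the shift along the tool's x, y, z in mm, then the turn about the tool's z in degrees. In form: [[[x, y, z], twist], ...]. A call has 1 to 8 rows; each row shifts and turns the commanded pose from where the row before left it, along the tool's axes as they then stand; what a row does not reach is not made up. A row lasts 1/12 s, in which the tool goes at most 41.7 mm and 7.16 degrees, less where a joint would pass 70% of its speed; a pose out of reach is approached as far as the arm can. A call with a gripper value outside its range is refused whole. OPENING is the finger opening in mm, from 0 to 93, set as the call begins (- or left out, the last holds). The fingers move at their own pace and stop on an object; the grip force is fixed at half the most. Time passes only in rows, so rows that do not move let the fingers close. It gives the time, the measured TCP pose, the force and the opening at its end, in the units of the state.
- monitor.state(): the state, without advancing time (a new reading comes with each control period).
- optics.grab_frame(name): name is "scene" or "side" or "wrist"; returns a dict with "image" (480x640x3 uint8, red, green, blue), "mtx" (3x3 intrinsics, pixels), "view" (4x4, takes a point from world to camera coordinates); the wrist camera has in their place "mount" (4x4, takes a point from camera to tool coordinates, whose origin is the TCP and whose axes are the tool frame's). Camera axes: x right, y up, looking along -z (the intrinsics and any distortion apply to the point x, -y, -z); pixel columns grow to the right and rows downward; lengths in m; the calibration is good to about 2 mm. A picture is of the moment at which its call begins: read the wrist's pose just before it. There is no depth.
- ctrl.finish_job(): hands the job in, once; it reports no verdict.
The state is a dict: "t": time; "q": joint angles; "qd": joint speeds; "effort": joint torques, N m; "ee_pos": TCP position; "tool_rot": TCP orientation; "ft_force": force on the tool from outside, world axes, zero at the start; "wrist_torque": the same for the moment, N m; "gripper_width": finger opening in m.
Only numpy, scipy, OpenCV 4.12 (cv2) and the standard library are available. Lean on these libraries where they do the work, as an engineer would, in place of code of your own. Each camera call takes 0.05 s, during which the arm holds its last target.

## Working session

There is one attempt and no reset: what is moved stays moved. The work goes in short steps, Python scripts to look and compute and a shell command to move; the robot and the scene stay as the last step left them, time stands still between calls to the robot, and variables do not carry over. Pictures are saved under pics/ and viewed, and the job is handed in when it is done.

```bash
ls -la; mkdir -p pics
python3 - <<'E'
from rig import monitor, optics, ctrl
import cv2
print(monitor.state())
for n in ["scene","side","wrist"]:
    f=optics.grab_frame(n); cv2.imwrite(f"pics/{n}0.png",f["image"][:,:,::-1])
    print(n,[(k,v) for k,v in f.items() if k!="image"])
print(ctrl.tip_extent)
E
```

```text
total 12
drwxr-xr-x  3 agent agent 4096 Dec  7 15:21 .
drwxr-xr-x 23 root  root  4096 Dec  7 15:21 ..
drwxr-xr-x  2 agent agent 4096 Dec  7 15:21 pics
{'t': 0.0, 'q': array([-1.4086862 ,  0.60015943, -0.00253441,  1.6001024 ,  0.00177967,
        0.94289736, -0.07979858]), 'qd': array([-0.00078689, -0.00031979,  0.00234335, -0.00038377,  0.00086247,
        0.00017   ,  0.00236566]), 'effort': array([ 1.26679643e-04, -7.65071082e+01,  1.49695069e+00, -2.52355957e+01,
       -5.24830492e-02,  1.68017624e-02,  1.64162575e-04]), 'ee_pos': array([0.17139435, 0.70391814, 0.19254515]), 'tool_rot': array([ 5.33391306e-04,  7.86290802e-01,  6.17856102e-01, -5.72067271e-04]), 'ft_force': array([-0.34541837, -0.44214325,  0.07663973]), 'wrist_torque': array([ 0.05693484,  0.04546335, -0.03242553]), 'gripper_width': 0.09282745715384604}
scene [('mtx', array([[434.37033645,   0.        , 321.00411105],
       [  0.        , 434.37033645, 243.27022334],
       [  0.        ,   0.        ,   1.        ]])), ('view', array([[-0.78220313,  0.62277756,  0.0175038 ,  0.47011702],
       [-0.47927488, 
[... 420 characters left out ...]
5105,  0.6101852 ,  0.72609645, -0.25990788],
       [-0.3434965 , -0.63974436,  0.68755895, -1.11232688],
       [ 0.        ,  0.        ,  0.        ,  1.        ]]))]
wrist [('mtx', array([[379.86975227,   0.        , 326.87059033],
       [  0.        , 379.86975227, 232.8999217 ],
       [  0.        ,   0.        ,   1.        ]])), ('mount', array([[ 9.99999466e-01, -7.00836890e-04,  7.58883431e-04,
        -8.39135941e-04],
       [-4.52297749e-04, -9.57541340e-01, -2.88295644e-01,
        -8.12278605e-02],
       [ 9.28710480e-04,  2.88295147e-01, -9.57541146e-01,
        -1.91099528e-01],
       [ 0.00000000e+00,  0.00000000e+00,  0.00000000e+00,
         1.00000000e+00]]))]
0.011
```

View pics/scene0.png

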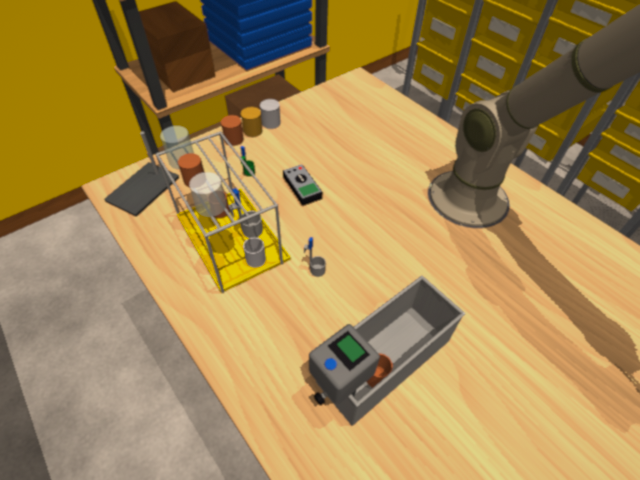

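View pics/side0.png

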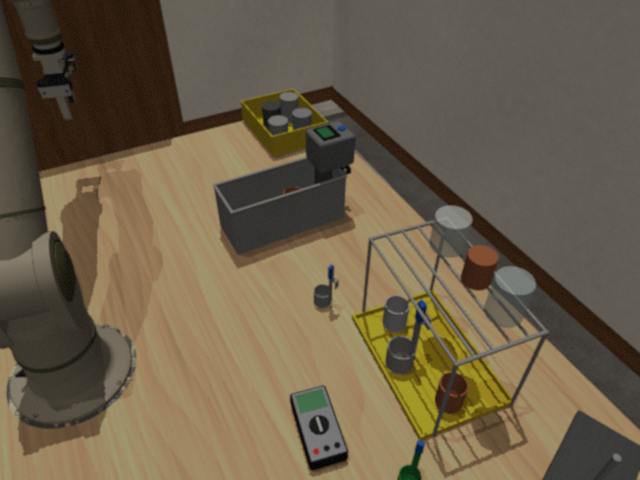

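View pics/wrist0.png

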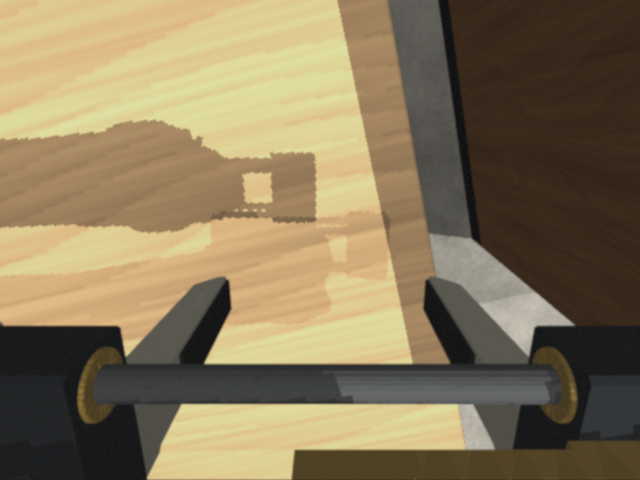

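```bash
cat > h.py <<'E'
import numpy as np, cv2
from rig import monitor, optics, ctrl
from scipy.spatial.transform import Rotation as R
def cam(name):
    s=monitor.state(); f=optics.grab_frame(name); K=f["mtx"]
    if "view" in f: V=f["view"]
    else:
        T=np.eye(4); q=s["tool_rot"]; T[:3,:3]=R.from_quat([q[1],q[2],q[3],q[0]]).as_matrix(); T[:3,3]=s["ee_pos"]
        V=np.linalg.inv(T@f["mount"])
    P=K@np.diag([1.,-1,-1])@V[:3]
    return f["image"],P
def proj(P,X):
    X=np.atleast_2d(X); p=np.c_[X,np.ones(len(X))]@P.T; return p[:,:2]/p[:,2:]
def tri(obs): # [(P,(u,v)),...]
    A=[]
    for P,(u,v) in obs: A+= [u*P[2]-P[0], v*P[2]-P[1]]
    A=np.array([a/np.linalg.norm(a[:3]) for a in A])
    x=np.linalg.lstsq(A[:,:3],-A[:,3],rcond=None)[0]; return x, A@np.r_[x,1]
def atz(P,uv,z):
    u,v=uv; A=np.array([u*P[2]-P[0], v*P[2]-P[1]])
    return np.r_[np.linalg.solve(A[:,:2],-A[:,3]-A[:,2]*z),z]
E
python3 - <<'E'
from h import *
d={}
for n,(x0,y0,x1,y1) in dict(scene=(140,110,340,290),side=(340,190,560,440)).items():
    im,P=cam(n); d[n]=P
    c=cv2.resize(im[y0:y1,x0:x1],None,fx=(800/(x1-x0) if n=="scene" else 600/(y1-y0)),fy=(800/(x1-x0) if n=="scene" else 600/(y1-y0)),interpolation=cv2.INTER_CUBIC)
    c=c[:600]
    cv2.imwrite(f"pics/{n}_rack.png",c[:,:,::-1]); print(n,c.shape)
    if n=="side":
        c=cv2.resize(im[0:140,0:140],None,fx=4,fy=4,interpolation=cv2.INTER_CUBIC);cv2.imwrite("pics/grip.png",c[:,:,::-1])
np.savez("P.npz",**d)
E
```

```text
scene (600, 800, 3)
side (600, 528, 3)
```

View pics/scene_rack.png

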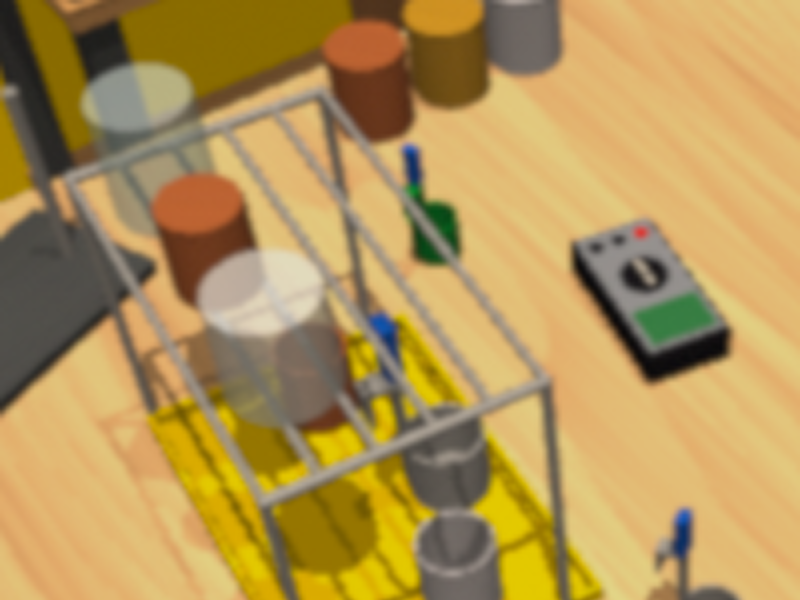

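View pics/side_rack.png

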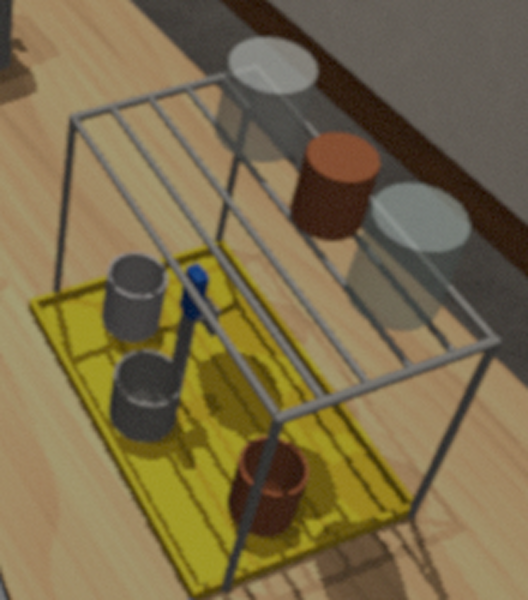

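View pics/grip.png

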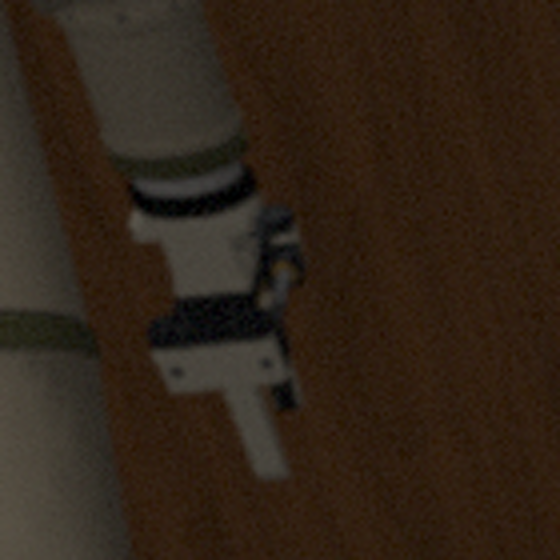

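Run:
```python
from h import *
s=monitor.state(); q=s["tool_rot"]; Rm=R.from_quat([q[1],q[2],q[3],q[0]]).as_matrix(); print(Rm.round(3))
D=np.load("P.npz"); P=D["side"]
for p in [(0,0,11),(0,0,-73),(37.5,94,-73),(37.5,-94,-73),(-37.5,94,-73),(-37.5,-94,-73),(94,37.5,-73),(94,-37.5,-73),(-94,37.5,-73),(-94,-37.5,-73),(0,0,-150),(0,0,-200),(0,0,-250)]:
    X=s["ee_pos"]+Rm@(np.array(p)/1000); print(p, (proj(P,X)[0]*4).round())
im,_=cam("side"); c=cv2.resize(im[0:140,0:140],None,fx=4,fy=4,interpolation=cv2.INTER_CUBIC)
c=np.clip(c.astype(float)*2.5,0,255).astype(np.uint8);cv2.imwrite("pics/grip2.png",c[:,:,::-1])
```

```text
[[ 0.236  0.972 -0.   ]
 [ 0.972 -0.236 -0.001]
 [-0.001  0.    -1.   ]]
(0, 0, 11) [297. 486.]
(0, 0, -73) [259. 376.]
(37.5, 94, -73) [406. 336.]
(37.5, -94, -73) [119. 366.]
(-37.5, 94, -73) [400. 386.]
(-37.5, -94, -73) [102. 418.]
(94, 37.5, -73) [327. 309.]
(94, -37.5, -73) [215. 320.]
(-94, 37.5, -73) [306. 436.]
(-94, -37.5, -73) [183. 450.]
(0, 0, -150) [220. 267.]
(0, 0, -200) [194. 192.]
(0, 0, -250) [166. 113.]
```

View pics/grip2.png

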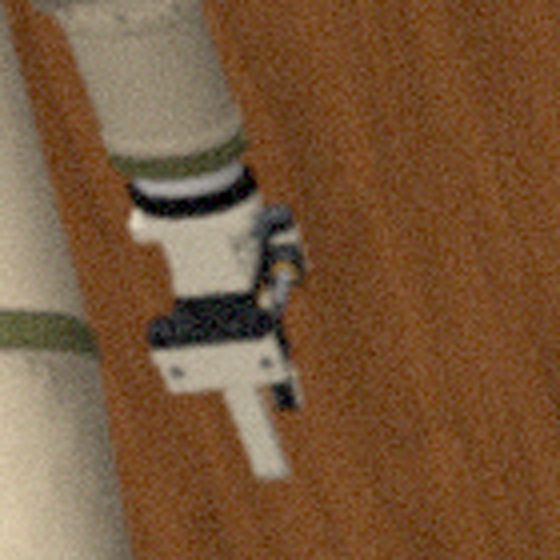

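Run:
```python
from h import *
D=np.load("P.npz"); S,T=D["scene"],D["side"]
sc=lambda x,y:(140+x/4,110+y/4)
sd=lambda x,y:(340+x/2.4,190+y/2.4)
pts={
"shelfFL(front-left seen from robot?)":(sc(322,95),sd(493,340)),
"shelfBack?":(sc(72,180),sd(493,340)),
"front corner near bath":(sc(545,385),sd(76,120)),
"front corner far":(sc(322,95),sd(281,415)),
"back corner near bath":(sc(268,495),sd(240,75)),
"back corner far":(sc(72,178),sd(493,340)),
"grip top":(sc(382,322),sd(199,270)),
"cup rim centre":(sc(447,433),sd(149,376)),
}
for k,(a,b) in pts.items():
    x,r=tri([(S,a),(T,b)]); print(k,x.round(3),(r*1000).round(1))
print("cup atz .058", atz(S,sc(447,433),.058).round(3), atz(T,sd(149,376),.058).round(3))
print("meter", atz(S,(303,184),.034).round(3), atz(T,(318,425),.034).round(3))
```

```text
shelfFL(front-left seen from robot?) [ 0.651 -0.478  0.28 ] [67.2 17.3 70.3 -8.4]
shelfBack? [ 0.763 -0.487  0.236] [ 0.7  0.1  0.7 -0.2]
front corner near bath [ 0.623 -0.152  0.234] [ 1.3 -0.   1.3  0.1]
front corner far [ 0.589 -0.467  0.236] [ 1.3  0.1  1.3 -0.1]
back corner near bath [ 0.788 -0.171  0.234] [-6.  -0.5 -6.   0.6]
back corner far [ 0.762 -0.488  0.237] [ 0.5  0.1  0.5 -0.1]
grip top [ 0.649 -0.303  0.183] [ 0.8  0.   0.8 -0. ]
cup rim centre [ 0.619 -0.3    0.057] [ 2.  0.  2. -0.]
cup atz .058 [ 0.618 -0.298  0.058] [ 0.62  -0.302  0.058]
meter [ 0.403 -0.341  0.034] [ 0.392 -0.364  0.034]
```

```bash
python3 - <<'E'
from h import *
D=np.load("P.npz"); S,T=D["scene"],D["side"]
print("bin",[atz(T,p,.03).round(3) for p in [(245,105),(280,95),(290,155),(328,125)]])
print("bathrim",[ (p,atz(S,p,.145).round(3)) for p in [(422,280),(462,316)]], [ (p,atz(T,p,.145).round(3)) for p in [(216,186),(345,175)]])
print("decoy small", atz(S,(317,268),.02).round(3))
E
python3 -m inch '[[[0,0,-40],0],[[0,0,-40],0],[[0,0,-30],0]]'
```

```text
bin [array([0.729, 0.841, 0.03 ]), array([0.871, 0.852, 0.03 ]), array([0.735, 0.481, 0.03 ]), array([0.926, 0.585, 0.03 ])]
bathrim [((422, 280), array([0.444, 0.177, 0.145])), ((462, 316), array([0.445, 0.297, 0.145]))] [((216, 186), array([0.437, 0.282, 0.145])), ((345, 175), array([0.751, 0.172, 0.145]))]
decoy small [ 0.561 -0.068  0.02 ]
t: 0.55
ee_pos: [0.1716, 0.7048, 0.3061]
tool_rot: [-0.0, 0.786, 0.618, 0.001]
ft_force: [0.4, 0.6, 0.8]
gripper_width: 0.0929
```

```bash
python3 -m inch '[[[40,0,0],0],[[40,0,0],0],[[40,0,0],0],[[40,0,0],0],[[40,0,0],0],[[40,0,0],0],[[40,0,0],0],[[40,0,0],0]]'; python3 -m inch '[[[40,0,0],0],[[40,0,0],0],[[40,0,0],0],[[40,0,0],0]]'; python3 -c "
from h import *
print(monitor.state()['q'])"
```

```text
t: 1.22
ee_pos: [0.2356, 0.9811, 0.3032]
tool_rot: [0.001, 0.784, 0.621, 0.002]
ft_force: [-1.2, 2.8, -0.2]
gripper_width: 0.0929
t: 1.55
ee_pos: [0.2234, 1.0075, 0.2928]
tool_rot: [-0.001, 0.766, 0.642, 0.02]
ft_force: [-0.5, 0.7, 0.9]
gripper_width: 0.0926
[-1.36654298  1.15839949 -0.72873788  0.14945348  0.71936412  1.8401789
 -0.0674234 ]
```

```bash
python3 -m inch '[[[40,0,0],0],[[40,0,0],0],[[40,0,0],0],[[40,0,0],0],[[40,0,0],0],[[40,0,0],0],[[40,0,0],0],[[40,0,0],0]]'; python3 -c "
from h import *
print(monitor.state()['q'])"
```

```text
t: 2.22
ee_pos: [0.212, 1.0241, 0.2891]
tool_rot: [-0.002, 0.762, 0.646, 0.039]
ft_force: [0.1, -0.7, 0.2]
gripper_width: 0.0931
[-1.37302072  1.18880334 -1.29393336  0.11142545  1.30761684  1.86173617
 -0.06329732]
```

```bash
cat >> h.py <<'E'
def Rt(s=None):
    s=s or monitor.state(); q=s["tool_rot"]; return R.from_quat([q[1],q[2],q[3],q[0]]).as_matrix()
def go(X):
    s=monitor.state(); d=Rt(s).T@((np.array(X)-s["ee_pos"])*1000); n=int(np.ceil(np.linalg.norm(d)/40)); return "delta",d.round(1),"n",n,"per row",(d/n).round(1)
def st():
    s=monitor.state(); M=Rt(s); print("t",round(float(s["t"]),2),"p",s["ee_pos"].round(4),"q",s["q"].round(2),"w",round(float(s["gripper_width"]),4),"F",s["ft_force"].round(1)); print("tx",M[:,0].round(3),"ty",M[:,1].round(3),"tz",M[:,2].round(3))
E
python3 -c "
from h import *
st(); print(go([0.5,0.7,0.45]))"
```

```text
t 2.22 p [0.212  1.0241 0.2891] q [-1.37  1.19 -1.29  0.11  1.31  1.86 -0.06] w 0.0931 F [ 0.1 -0.7  0.2]
tx [0.162 0.985 0.062] ty [ 0.985 -0.165  0.047] tz [ 0.057  0.053 -0.997]
('delta', array([-262.7,  344.7, -161.3]), 'n', 12, 'per row', array([-21.9,  28.7, -13.4]))
```

```bash
python3 -m inch '[[[-22,29,-13],0],[[-22,29,-13],0],[[-22,29,-13],0],[[-22,29,-13],0],[[-22,29,-13],0],[[-22,29,-13],0],[[-22,29,-13],0],[[-22,29,-13],0]]'; python3 -m inch '[[[-22,29,-13],0],[[-22,29,-13],0],[[-22,29,-13],0],[[-22,29,-13],0]]';python3 -c "
from h import *
st(); print(go([0.8,-0.08,0.45]))"
```

```text
t: 2.88
ee_pos: [0.4027, 0.8128, 0.3919]
tool_rot: [-0.002, 0.762, 0.646, 0.04]
ft_force: [-0.4, 0.2, 0.2]
gripper_width: 0.0936
t: 3.22
ee_pos: [0.4995, 0.7043, 0.4438]
tool_rot: [-0.002, 0.762, 0.646, 0.04]
ft_force: [-0.1, 0.1, -0.4]
gripper_width: 0.0931
t 3.22 p [0.4995 0.7043 0.4438] q [-0.62  0.85 -1.27  0.86  0.89  1.77 -0.04] w 0.0931 F [-0.1  0.1 -0.4]
tx [0.161 0.985 0.064] ty [ 0.985 -0.164  0.049] tz [ 0.059  0.056 -0.997]
('delta', array([-723.6,  425.3,  -32.2]), 'n', 21, 'per row', array([-34.5,  20.3,  -1.5]))
```

```bash
python3 -m inch '[[[-34.5,20.3,-1.5],0],[[-34.5,20.3,-1.5],0],[[-34.5,20.3,-1.5],0],[[-34.5,20.3,-1.5],0],[[-34.5,20.3,-1.5],0],[[-34.5,20.3,-1.5],0],[[-34.5,20.3,-1.5],0],[[-34.5,20.3,-1.5],0]]';python3 -m inch '[[[-34.5,20.3,-1.5],0],[[-34.5,20.3,-1.5],0],[[-34.5,20.3,-1.5],0],[[-34.5,20.3,-1.5],0],[[-34.5,20.3,-1.5],0],[[-34.5,20.3,-1.5],0],[[-34.5,20.3,-1.5],0],[[-34.5,20.3,-1.5],0]]'; python3 -m inch '[[[-34.5,20.3,-1.5],0],[[-34.5,20.3,-1.5],0],[[-34.5,20.3,-1.5],0],[[-34.5,20.3,-1.5],0],[[-34.5,20.3,-1.5],0]]';python3 -c "
from h import *
st(); print(go([0.8,-0.08,0.45]))"
```

```text
t: 3.88
ee_pos: [0.6135, 0.4048, 0.4451]
tool_rot: [-0.002, 0.762, 0.646, 0.04]
ft_force: [0.4, 0.6, 0.4]
gripper_width: 0.0925
t: 4.55
ee_pos: [0.7283, 0.1058, 0.4475]
tool_rot: [-0.002, 0.762, 0.646, 0.04]
ft_force: [-0.1, 0.2, 0.5]
gripper_width: 0.093
t: 4.97
ee_pos: [0.8001, -0.0812, 0.4487]
tool_rot: [-0.002, 0.762, 0.646, 0.04]
ft_force: [0.5, -0.1, 0.8]
gripper_width: 0.0928
t 4.97 p [ 0.8001 -0.0812  0.4487] q [ 0.55  0.77 -1.24  1.02  0.71  1.68  0.99] w 0.0928 F [ 0.5 -0.1  0.8]
tx [0.161 0.985 0.064] ty [ 0.985 -0.165  0.049] tz [ 0.059  0.056 -0.997]
('delta', array([ 1.2, -0.2, -1.2]), 'n', 1, 'per row', array([ 1.2, -0.2, -1.2]))
```

```bash
python3 -m inch '[[[0,0,-41],0],[[0,0,-41],0],[[0,0,-41],0],[[0,0,-41],0],[[0,0,-41],0],[[0,0,-41],0],[[0,0,-41],0],[[0,0,-41],0]]';python3 -c "
from h import *
st()"
```

```text
t: 5.63
ee_pos: [0.786, -0.0865, 0.557]
tool_rot: [-0.028, 0.762, 0.647, 0.003]
ft_force: [1.4, 0.5, -1.4]
gripper_width: 0.0929
t 5.63 p [ 0.786  -0.0865  0.557 ] q [ 0.11  0.62 -0.15  0.7   0.04  1.86  1.41] w 0.0929 F [ 1.4  0.5 -1.4]
tx [0.163 0.986 0.041] ty [ 0.986 -0.161 -0.038] tz [-0.031  0.047 -0.998]
```

```bash
python3 -m inch '[[[0,0,-41],0],[[0,0,-41],0],[[0,0,-41],0],[[0,0,-41],0]]';python3 -c "
from h import *
st()"; python3 -m inch '[[[0,30,-28],0],[[0,30,-28],0],[[0,30,-28],0],[[0,30,-28],0]]';python3 -c "
from h import *
st()"
```

```text
t: 5.97
ee_pos: [0.7504, -0.0868, 0.6378]
tool_rot: [0.007, 0.763, 0.645, 0.036]
ft_force: [0.5, -0.6, 0.2]
gripper_width: 0.0926
t 5.97 p [ 0.7504 -0.0868  0.6378] q [-0.01  0.51  0.17  0.71 -0.13  1.86  1.5 ] w 0.0926 F [ 0.5 -0.6  0.2]
tx [0.164 0.985 0.045] ty [ 0.984 -0.167  0.057] tz [ 0.064  0.035 -0.997]
t: 6.3
ee_pos: [0.8082, -0.1012, 0.6742]
tool_rot: [0.053, 0.76, 0.643, 0.081]
ft_force: [0.8, 0.0, -0.8]
gripper_width: 0.093
t 6.3 p [ 0.8082 -0.1012  0.6742] q [ 0.01  0.58  0.2   0.52 -0.17  1.86  1.51] w 0.093 F [ 0.8  0.  -0.8]
tx [0.161 0.985 0.055] ty [ 0.968 -0.169  0.185] tz [ 0.192  0.023 -0.981]
```

```bash
python3 -m inch '[[[0,30,-28],0],[[0,30,-28],0],[[0,30,-28],0],[[0,30,-28],0]]';python3 -c "
from h import *
st()"; python3 -m inch '[[[0,30,-28],0],[[0,30,-28],0],[[0,30,-28],0],[[0,30,-28],0]]';python3 -c "
from h import *
st()"
```

```text
t: 6.63
ee_pos: [0.8411, -0.1136, 0.7215]
tool_rot: [0.099, 0.755, 0.636, 0.124]
ft_force: [-0.0, -0.3, 1.0]
gripper_width: 0.0932
t 6.63 p [ 0.8411 -0.1136  0.7215] q [ 0.03  0.62  0.26  0.36 -0.24  1.86  1.52] w 0.0932 F [-0.  -0.3  1. ]
tx [0.159 0.985 0.062] ty [ 0.936 -0.171  0.308] tz [ 0.314  0.008 -0.949]
t: 6.97
ee_pos: [0.8515, -0.1231, 0.7778]
tool_rot: [0.143, 0.747, 0.628, 0.165]
ft_force: [-0.3, -0.3, 0.3]
gripper_width: 0.0932
t 6.97 p [ 0.8515 -0.1231  0.7778] q [ 0.04  0.63  0.37  0.22 -0.35  1.86  1.52] w 0.0932 F [-0.3 -0.3  0.3]
tx [0.157 0.985 0.067] ty [ 0.89  -0.171  0.422] tz [ 0.427 -0.006 -0.904]
```

```bash
python3 -m inch '[[[0,25,-33],0],[[0,25,-33],0],[[0,25,-33],0],[[0,25,-33],0]]';python3 -c "
from h import *
st()"; python3 -m inch '[[[0,20,-36],0],[[0,20,-36],0],[[0,20,-36],0],[[0,20,-36],0]]';python3 -c "
from h import *
st()"
```

```text
t: 7.3
ee_pos: [0.8206, -0.128, 0.8533]
tool_rot: [0.184, 0.737, 0.618, 0.202]
ft_force: [-0.0, 0.0, 0.0]
gripper_width: 0.0932
t 7.3 p [ 0.8206 -0.128   0.8533] q [ 0.05  0.57  0.46  0.17 -0.44  1.86  1.52] w 0.0932 F [-0.  0.  0.]
tx [0.155 0.985 0.071] ty [ 0.836 -0.169  0.522] tz [ 0.526 -0.022 -0.85 ]
t: 7.63
ee_pos: [0.7613, -0.1281, 0.9319]
tool_rot: [0.22, 0.727, 0.607, 0.234]
ft_force: [-0.0, -0.1, 1.1]
gripper_width: 0.0928
t 7.63 p [ 0.7613 -0.1281  0.9319] q [ 0.05  0.48  0.47  0.16 -0.44  1.86  1.52] w 0.0928 F [-0.  -0.1  1.1]
tx [0.153 0.985 0.074] ty [ 0.779 -0.167  0.604] tz [ 0.608 -0.035 -0.793]
```

```bash
python3 -m inch '[[[-5,25,-33],0],[[-5,25,-33],0],[[-5,25,-33],0],[[-5,25,-33],0]]';python3 -c "
from h import *
st()"; python3 -m inch '[[[-5,25,-33],0],[[-5,25,-33],0],[[-5,25,-33],0]]';python3 -c "
from h import *
st();print(go([0.55,-0.29,0.45]))"
```

```text
t: 7.97
ee_pos: [0.7103, -0.1484, 0.9977]
tool_rot: [0.257, 0.714, 0.594, 0.267]
ft_force: [0.9, -1.0, 0.3]
gripper_width: 0.0931
t 7.97 p [ 0.7103 -0.1484  0.9977] q [ 0.11  0.42  0.54  0.12 -0.54  1.86  1.54] w 0.0931 F [ 0.9 -1.   0.3]
tx [0.152 0.985 0.076] ty [ 0.712 -0.162  0.683] tz [ 0.686 -0.05  -0.726]
t: 8.22
ee_pos: [0.6631, -0.1597, 1.0448]
tool_rot: [0.283, 0.704, 0.584, 0.289]
ft_force: [-0.5, -0.3, 0.2]
gripper_width: 0.0932
t 8.22 p [ 0.6631 -0.1597  1.0448] q [ 0.14  0.37  0.79  0.11 -0.8   1.86  1.57] w 0.0932 F [-0.5 -0.3  0.2]
tx [0.15  0.986 0.077] ty [ 0.659 -0.157  0.736] tz [ 0.737 -0.059 -0.673]
('delta', array([-191.1, -491.5,  324.6]), 'n', 16, 'per row', array([-11.9, -30.7,  20.3]))
```

```bash
cat > fk.py <<'E'
import numpy as np
from scipy.optimize import least_squares
from scipy.spatial.transform import Rotation as R
data=[([-1.4086862,0.60015943,-0.00253441,1.6001024,0.00177967,0.94289736,-0.07979858],[.17139,.70392,.19255],None),
([-1.37302072,1.18880334,-1.29393336,0.11142545,1.30761684,1.86173617,-0.06329732],[.212,1.0241,.2891],[.057,.053,-.997]),
([-.62,.85,-1.27,.86,.89,1.77,-.04],[.4995,.7043,.4438],[.059,.056,-.997]),
([.55,.77,-1.24,1.02,.71,1.68,.99],[.8001,-.0812,.4487],[.059,.056,-.997]),
([.11,.62,-.15,.7,.04,1.86,1.41],[.786,-.0865,.557],[-.031,.047,-.998]),
([.01,.58,.2,.52,-.17,1.86,1.51],[.8082,-.1012,.6742],[.192,.023,-.981]),
([.05,.57,.46,.17,-.44,1.86,1.52],[.8206,-.128,.8533],[.526,-.022,-.85]),
([.14,.37,.79,.11,-.8,1.86,1.57],[.6631,-.1597,1.0448],[.737,-.059,-.673])]
def fk(q,p):
    H,A,B,C,s,o,s3,s5,e1,e2=p
    r=lambda ax,a:R.from_euler(ax,a)
    M=r('z',s*q[0]+o); x=np.array([0,0,H])
    M=M*r('y',q[1])*r('z',s3*q[2]); x=x+M.apply([e1,0,A])
    M=M*r('y',q[3])*r('z',s5*q[4]); x=x+M.apply([e2,0,B])
    M=M*r('y',q[5]); x=x+M.apply([0,0,C])
    return x,M
def res(p):
    o=[]
    for q,x,z in data:
        X,M=fk(q,p); o+=list(X-x)
        if z: o+=list(.3*(M.apply([0,0,1])-z))
    return o
def fit():
    best=None
    for s in(-1,):
      for s3 in(1,-1):
        for s5 in(1,-1):
          f=lambda v:res([*v[:4],s,v[4],s3,s5,v[5],v[6]])
          r=least_squares(f,[.35,.42,.4,.35,0,0,0])
          if best is None or r.cost<best[0]: best=(r.cost,[*r.x[:4],s,r.x[4],s3,s5,r.x[5],r.x[6]],np.abs(r.fun).max())
    return best
if __name__=="__main__":
    print(fit())
E
python3 fk.py
```

```text
(np.float64(0.0012272775671549887), [np.float64(0.2570921877792427), np.float64(0.6501075949252072), np.float64(0.44221100656477086), np.float64(0.33394765099991824), -1, np.float64(-0.05887995958370608), -1, -1, np.float64(0.00439722491357797), np.float64(0.01060143973779028)], np.float64(0.017688460031386743))
```

```bash
cat > ik.py <<'E'
from fk import *
P=fit()[1]
lo=np.array([-2.57,-.35,-1.29,.11,-1.05,.11]);hi=np.array([2.57,1.97,1.29,2.56,4.19,1.86])
def ik(x,z,q0=None,n=8):
    best=None; rng=np.random.default_rng(0)
    for i in range(n):
        q=rng.uniform(lo,hi) if i or q0 is None else np.clip(q0,lo+1e-3,hi-1e-3)
        f=lambda q:(lambda X,M:np.r_[X-x,.3*(M.apply([0,0,1])-z),1e-3*q[2]])(*fk(np.r_[q,0],P))
        r=least_squares(f,q,bounds=(lo,hi))
        if best is None or r.cost<best.cost: best=r
    return best.x.round(2),np.linalg.norm(best.fun[:3])*1000,np.linalg.norm(best.fun[3:6])/.3
if __name__=="__main__":
    z=np.array([.737,-.059,-.673])
    for x in ([.6,-.3,.04],[.45,-.25,.05],[.45,-.25,.15],[.6,-.3,.2],[.4,-.2,.3],[.5,-.2,.6]): print(x,ik(np.array(x),z))
E
python3 ik.py
```

```text
[0.6, -0.3, 0.04] (array([0.62, 0.8 , 0.  , 2.4 , 3.71, 0.88]), np.float64(8.044060547270902e-09), np.float64(0.00021052215978987178))
[0.45, -0.25, 0.05] (array([0.54, 0.79, 0.46, 2.56, 4.19, 1.11]), np.float64(34.5099372414251), np.float64(0.12082720284509854))
[0.45, -0.25, 0.15] (array([0.71, 0.47, 0.15, 2.56, 4.19, 0.76]), np.float64(22.732081162491394), np.float64(0.08336421846738933))
[0.6, -0.3, 0.2] (array([ 0.63,  0.46, -0.  ,  2.33,  4.04,  0.57]), np.float64(1.6730219426815178e-09), np.float64(0.00021052215978984817))
[0.4, -0.2, 0.3] (array([-0.99, -0.35,  1.29,  2.56,  2.32,  0.11]), np.float64(12.290013717855055), np.float64(0.054312695695483686))
[0.5, -0.2, 0.6] (array([ 0.58, -0.2 , -0.  ,  1.91, -0.59,  0.77]), np.float64(4.0783097938941183e-07), np.float64(0.00021052215978986161))
```

```bash
cat > t.py <<'E'
import ik
from ik import *
ik.hi[4]=1.05
for x in ([.61,-.3,.045],[.56,-.295,.05],[.56,-.295,.12],[.45,-.25,.045],[.6,-.25,.3]):
    for t in (15,20,25,30,35,40,47):
        a=np.radians(t); z=np.array([np.sin(a)*.995,-np.sin(a)*.09,-np.cos(a)]); r=ik.ik(np.array(x),z); print(x,t,r[0],round(r[1],1),round(r[2],3))
E
python3 t.py
```

```text
Traceback (most recent call last):
  File "t.py", line 3, in <module>
    ik.hi[4]=1.05
    ^^^^^
AttributeError: 'function' object has no attribute 'hi'
```

```bash
sed -i '2d;s/ik\.hi/hi/;s/ik\.ik/ik/;s/^import ik$/from ik import */' t.py; python3 t.py
```

```text
[0.61, -0.3, 0.045] 15 [ 0.46  0.67  0.    2.   -0.43  0.26] 0.0 0.0
[0.61, -0.3, 0.045] 20 [ 0.49  0.66  0.    2.07 -1.02  0.18] 0.0 0.0
[0.61, -0.3, 0.045] 25 [ 0.62  0.67 -0.16  2.08 -1.05  0.11] 6.3 0.047
[0.61, -0.3, 0.045] 30 [ 0.7   0.67 -0.25  2.08 -1.05  0.11] 14.9 0.111
[0.61, -0.3, 0.045] 35 [ 0.8   0.69 -0.34  2.07 -1.05  0.11] 23.2 0.174
[0.61, -0.3, 0.045] 40 [ 0.9   0.71 -0.45  2.07 -1.05  0.11] 31.2 0.235
[0.61, -0.3, 0.045] 47 [ 1.07  0.78 -0.61  2.06 -1.05  0.11] 41.5 0.315
[0.56, -0.295, 0.05] 15 [ 0.5   0.63 -0.    2.1  -0.58  0.21] 0.0 0.0
[0.56, -0.295, 0.05] 20 [ 0.61  0.63 -0.11  2.16 -1.05  0.11] 1.2 0.009
[0.56, -0.295, 0.05] 25 [ 0.69  0.63 -0.2   2.16 -1.05  0.11] 10.1 0.072
[0.56, -0.295, 0.05] 30 [ 0.79  0.64 -0.29  2.15 -1.05  0.11] 18.8 0.134
[0.56, -0.295, 0.05] 35 [ 0.9   0.66 -0.4   2.15 -1.05  0.11] 27.1 0.194
[0.56, -0.295, 0.05] 40 [ 1.01  0.69 -0.51  2.15 -1.05  0.11] 35.0 0.252
[0.56, -0.295, 0.05] 47 [ 1.19  0.76 -0.68  2.14 -1.05  0.11] 45.1 0.328
[0.56, -0.295, 0.12] 15 [ 0.49  0.52 -0.    2.06 -0.34  0.35] 0.0 0.0
[0.56, -0.295, 0.12] 20 [ 
[... 681 characters left out ...]
 34.1 0.21
[0.45, -0.25, 0.045] 35 [ 1.08  0.6  -0.5   2.33 -1.05  0.11] 42.7 0.265
[0.45, -0.25, 0.045] 40 [ 1.23  0.65 -0.63  2.32 -1.05  0.11] 50.7 0.316
[0.45, -0.25, 0.045] 47 [ 1.43  0.76 -0.8   2.32 -1.05  0.11] 60.6 0.38
[0.6, -0.25, 0.3] 15 [ 0.38  0.31  0.    1.84 -0.13  0.75] 0.0 0.0
[0.6, -0.25, 0.3] 20 [ 0.4   0.29  0.    1.9  -0.21  0.63] 0.0 0.0
[0.6, -0.25, 0.3] 25 [ 0.42  0.27 -0.    1.97 -0.33  0.52] 0.0 0.0
[0.6, -0.25, 0.3] 30 [ 0.45  0.25  0.    2.03 -0.52  0.42] 0.0 0.0
[0.6, -0.25, 0.3] 35 [ 0.47  0.24 -0.    2.1  -0.83  0.34] 0.0 0.0
[0.6, -0.25, 0.3] 40 [ 0.87  0.26 -0.46  2.17 -1.05  0.18] 0.0 0.0
[0.6, -0.25, 0.3] 47 [ 1.16  0.31 -0.8   2.18 -1.05  0.11] 10.8 0.075
```

Run:
```python
from h import *
D=np.load("P.npz"); S,T=D["scene"],D["side"]
sc=lambda x,y:(140+x/4,110+y/4)
sd=lambda x,y:(340+x/2.4,190+y/2.4)
rx=np.array([.994,-.107,0]);ry=np.array([.107,.994,0]); o=np.array([.606,-.310,0])-.006*rx
def rep(n,X): print(n,X.round(3),"rack",(1000*np.array([rx@(X-o),ry@(X-o),X[2]])).round())
rep("alu",tri([(S,sc(457,538)),(T,sd(136,278))])[0])
rep("cop",atz(T,sd(276,470),.068))
rep("cup",tri([(S,sc(447,433)),(T,sd(149,376))])[0])
rep("grip",tri([(S,sc(382,322)),(T,sd(199,270))])[0])
rep("hooktip",tri([(S,sc(372,388)),(T,sd(210,305))])[0])
print(tri([(S,sc(457,538)),(T,sd(136,278))])[1])
```

```text
alu [ 0.667 -0.209  0.065] rack [ 56. 107.  65.]
cop [ 0.653 -0.43   0.068] rack [  66. -115.   68.]
cup [ 0.619 -0.3    0.057] rack [18. 11. 57.]
grip [ 0.649 -0.303  0.183] rack [ 48.  11. 183.]
hooktip [ 0.667 -0.305  0.131] rack [ 66.  12. 131.]
[ 6.51040639e-04  6.69464073e-06  6.51120825e-04 -3.84461758e-06]
```

```bash
python3 -c "
from h import *
print(go([0.62,-0.055,0.45]))"
cat > t2.py <<'E'
from ik import *
lo[4]=-.05;hi[4]=.05; lo[2]=-.05;hi[2]=.05
for x in (.7,.6,.5,.4):
  for z_ in (.5,.4,.3,.2):
    out=[]
    for t in (20,25,30,35,40,47):
        a=np.radians(t); z=np.array([np.sin(a)*.995,-np.sin(a)*.09,-np.cos(a)]); r=ik(np.array([x,-.09*x,z_]),z,n=3); out.append((t,round(r[1]),round(r[2],2)))
    print(x,z_,out)
E
python3 t2.py
```

```text
('delta', array([  51. , -482.4,  362.3]), 'n', 16, 'per row', array([  3.2, -30.2,  22.6]))
0.7 0.5 [(20, 0, np.float64(0.0)), (25, 0, np.float64(0.0)), (30, 0, np.float64(0.0)), (35, 0, np.float64(0.0)), (40, 0, np.float64(0.0)), (47, 0, np.float64(0.0))]
0.7 0.4 [(20, 0, np.float64(0.0)), (25, 0, np.float64(0.0)), (30, 0, np.float64(0.0)), (35, 0, np.float64(0.0)), (40, 0, np.float64(0.0)), (47, 0, np.float64(0.0))]
0.7 0.3 [(20, 0, np.float64(0.0)), (25, 0, np.float64(0.0)), (30, 0, np.float64(0.0)), (35, 0, np.float64(0.0)), (40, 2, np.float64(0.02)), (47, 16, np.float64(0.12))]
0.7 0.2 [(20, 0, np.float64(0.0)), (25, 0, np.float64(0.0)), (30, 0, np.float64(0.0)), (35, 8, np.float64(0.06)), (40, 18, np.float64(0.13)), (47, 31, np.float64(0.24))]
0.6 0.5 [(20, 0, np.float64(0.0)), (25, 0, np.float64(0.0)), (30, 0, np.float64(0.0)), (35, 0, np.float64(0.0)), (40, 0, np.float64(0.0)), (47, 0, np.float64(0.0))]
0.6 0.4 [(20, 0, np.float64(0.0)), (25, 0, np.float64(0.0)), (30, 0, np.float64(0.0)), (35, 0, np.float64(0.0)), (40, 0, np.float64(0.0)), (47, 1, np.float64(0.01))]
0.6 0.3 
[... 978 characters left out ...]
7, 51, np.float64(0.29))]
0.4 0.5 [(20, 0, np.float64(0.0)), (25, 0, np.float64(0.0)), (30, 0, np.float64(0.0)), (35, 2, np.float64(0.0)), (40, 15, np.float64(0.03)), (47, 32, np.float64(0.06))]
0.4 0.4 [(20, 0, np.float64(0.0)), (25, 0, np.float64(0.0)), (30, 0, np.float64(0.0)), (35, 0, np.float64(0.0)), (40, 0, np.float64(0.0)), (47, 0, np.float64(0.0))]
0.4 0.3 [(20, 0, np.float64(0.0)), (25, 0, np.float64(0.0)), (30, 0, np.float64(0.0)), (35, 0, np.float64(0.0)), (40, 9, np.float64(0.04)), (47, 27, np.float64(0.12))]
0.4 0.2 [(20, 0, np.float64(0.0)), (25, 7, np.float64(0.03)), (30, 20, np.float64(0.09)), (35, 32, np.float64(0.14)), (40, 45, np.float64(0.2)), (47, 62, np.float64(0.28))]
```

```bash
python3 -m inch '[[[3,-30,22.5],0],[[3,-30,22.5],0],[[3,-30,22.5],0],[[3,-30,22.5],0],[[3,-30,22.5],0],[[3,-30,22.5],0],[[3,-30,22.5],0],[[3,-30,22.5],0]]';python3 -m inch '[[[3,-30,22.5],-3],[[3,-30,22.5],-3],[[3,-30,22.5],0],[[3,-30,22.5],0],[[3,-30,22.5],0],[[3,-30,22.5],0],[[3,-30,22.5],0],[[3,-30,22.5],0]]';python3 -c "
from h import *
st();print(go([0.5,-0.045,0.35]))"
```

```text
t: 8.88
ee_pos: [0.6602, -0.1235, 0.9356]
tool_rot: [0.288, 0.712, 0.566, 0.3]
ft_force: [-1.8, -1.1, 0.9]
gripper_width: 0.0929
t: 9.55
ee_pos: [0.6423, -0.0865, 0.6399]
tool_rot: [0.301, 0.684, 0.6, 0.286]
ft_force: [1.3, 0.5, -0.7]
gripper_width: 0.0935
t 9.55 p [ 0.6423 -0.0865  0.6399] q [-0.87 -0.22  0.68  1.82  0.5   0.7   1.05] w 0.0935 F [ 1.3  0.5 -0.7]
tx [0.117 0.993 0.03 ] ty [ 0.648 -0.099  0.755] tz [ 0.753 -0.069 -0.655]
('delta', array([  15.9, -315.3,   79.9]), 'n', 9, 'per row', array([  1.8, -35. ,   8.9]))
```

```bash
python3 -m inch '[[[2,-35,9],0],[[2,-35,9],0],[[2,-35,9],0],[[2,-35,9],0],[[2,-35,9],0],[[2,-35,9],0],[[2,-35,9],0],[[2,-35,9],0]]';python3 -c "
from h import *
st();print(go([0.5,-0.045,0.2]))"
```

```text
t: 10.22
ee_pos: [0.5313, -0.0551, 0.4111]
tool_rot: [0.306, 0.684, 0.598, 0.284]
ft_force: [-0.1, -0.9, -0.6]
gripper_width: 0.0928
t 10.22 p [ 0.5313 -0.0551  0.4111] q [-0.38 -0.17  0.21  2.4   1.32  0.24  0.07] w 0.0928 F [-0.1 -0.9 -0.6]
tx [0.124 0.992 0.023] ty [ 0.644 -0.098  0.758] tz [ 0.755 -0.08  -0.651]
('delta', array([   1.4, -181.3,  113. ]), 'n', 6, 'per row', array([  0.2, -30.2,  18.8]))
```

```bash
python3 -c "
from h import *
print(go([0.53,-0.29,0.25]))"; python3 -m inch '[[[0,-20,20],0],[[0,-20,20],0],[[0,-20,20],0],[[0,-20,20],0]]';python3 -c "
from h import *
st();print(go([0.53,-0.29,0.25]))"
```

```text
('delta', array([-236.8, -100. ,  122.6]), 'n', 8, 'per row', array([-29.6, -12.5,  15.3]))
t: 10.55
ee_pos: [0.5398, -0.0636, 0.3655]
tool_rot: [0.315, 0.687, 0.592, 0.28]
ft_force: [-0.2, -1.4, -0.2]
gripper_width: 0.0926
t 10.55 p [ 0.5398 -0.0636  0.3655] q [-0.48 -0.08  0.34  2.48  2.05  0.25 -0.66] w 0.0926 F [-0.2 -1.4 -0.2]
tx [0.141 0.99  0.011] ty [ 0.637 -0.1    0.764] tz [ 0.758 -0.101 -0.645]
('delta', array([-226.8,  -71.9,   89.8]), 'n', 7, 'per row', array([-32.4, -10.3,  12.8]))
```

```bash
python3 -m inch '[[[-32,-10,13],0],[[-32,-10,13],0],[[-32,-10,13],0],[[-32,-10,13],0],[[-32,-10,13],0],[[-32,-10,13],0],[[-32,-10,13],0],[[0,0,0],0]]' 84;python3 -c "
from h import *
st();print(go([0.531,-0.289,0.11]))
im,_=cam('wrist');cv2.imwrite('pics/w1.png',im[:,:,::-1])"
```

```text
t: 11.22
ee_pos: [0.5532, -0.1554, 0.3406]
tool_rot: [0.344, 0.682, 0.581, 0.28]
ft_force: [-0.3, -0.5, -0.8]
gripper_width: 0.0839
t 11.22 p [ 0.5532 -0.1554  0.3406] q [-0.6   0.04  0.84  2.53  3.34  0.34 -1.72] w 0.0839 F [-0.3 -0.5 -0.8]
tx [ 0.168  0.986 -0.017] ty [ 0.6   -0.088  0.795] tz [ 0.782 -0.144 -0.607]
('delta', array([-131.5, -184.8,  141.7]), 'n', 7, 'per row', array([-18.8, -26.4,  20.2]))
```

View pics/w1.png

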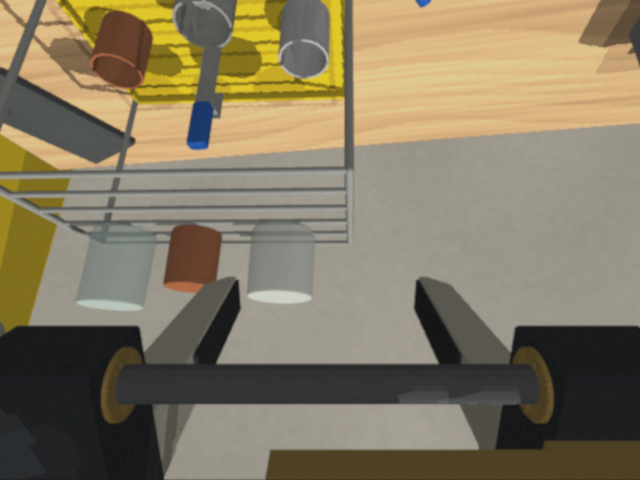

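```bash
python3 -m inch '[[[-19,-26.5,20],0],[[-19,-26.5,20],0],[[-19,-26.5,20],0],[[-19,-26.5,20],0]]' ;python3 -c "
from h import *
st();print(go([0.525,-0.287,0.12]))"
```

```text
t: 11.6
ee_pos: [0.5535, -0.1749, 0.3106]
tool_rot: [0.353, 0.676, 0.587, 0.271]
ft_force: [0.6, 0.7, 0.6]
gripper_width: 0.0841
t 11.6 p [ 0.5535 -0.1749  0.3106] q [-0.08  0.13  0.34  2.55  3.31  0.47 -1.66] w 0.0841 F [0.6 0.7 0.6]
tx [ 0.165  0.985 -0.048] ty [ 0.603 -0.062  0.796] tz [ 0.781 -0.16  -0.604]
('delta', array([-105.9, -161.9,  110.8]), 'n', 6, 'per row', array([-17.7, -27. ,  18.5]))
```

```bash
cat > t3.py <<'E'
from ik import *
lo[4]=2.0
for t in (52,45,40,35,30):
  a=np.radians(t); z=np.array([np.sin(a)*.98,-np.sin(a)*.17,-np.cos(a)])
  print(t,[(lambda r:(r[0],round(r[1],1),round(r[2],2)))(ik(np.array(x),z)) for x in ([.525,-.287,.12],[.56,-.29,.1],[.59,-.3,.06],[.622,-.3,.033])])
E
python3 t3.py
```

```text
52 [(array([0.01, 0.98, 1.2 , 2.56, 4.19, 1.59]), np.float64(6.7), np.float64(0.02)), (array([ 0.64,  0.71, -0.  ,  2.54,  3.63,  1.  ]), np.float64(0.0), np.float64(0.0)), (array([ 0.61,  0.8 , -0.  ,  2.48,  3.59,  1.03]), np.float64(0.0), np.float64(0.0)), (array([0.56, 0.86, 0.  , 2.42, 3.55, 1.03]), np.float64(0.0), np.float64(0.0))]
45 [(array([ 0.66,  0.58, -0.  ,  2.53,  3.7 ,  0.76]), np.float64(0.0), np.float64(0.0)), (array([0.6 , 0.63, 0.  , 2.48, 3.65, 0.75]), np.float64(0.0), np.float64(0.0)), (array([0.58, 0.73, 0.  , 2.42, 3.6 , 0.79]), np.float64(0.0), np.float64(0.0)), (array([0.54, 0.79, 0.  , 2.37, 3.56, 0.79]), np.float64(0.0), np.float64(0.0))]
40 [(array([ 0.63,  0.54, -0.  ,  2.48,  3.75,  0.59]), np.float64(0.0), np.float64(0.0)), (array([ 0.58,  0.59, -0.  ,  2.42,  3.69,  0.59]), np.float64(0.0), np.float64(0.0)), (array([0.56, 0.69, 0.  , 2.37, 3.64, 0.62]), np.float64(0.0), np.float64(0.0)), (array([0.52, 0.75, 0.  , 2.32, 3.59, 0.63]), np.float64(0.0), np.float64(0.0))]
35 [(array([0.6 , 0.5 , 0.  , 2.42, 3.85, 0.43]), np.float64(0.0), np.float64(0.0)), (array([ 0.56,  0.56, -0.  ,  2.37,  3.78,  0.43]), np.float64(0.0), np.float64(0.0)), (array([ 0.54,  0.66, -0.  ,  2.32,  3.7 ,  0.46]), np.float64(0.0), np.float64(0.0)), (array([0.5 , 0.72, 0.  , 2.27, 3.64, 0.47]), np.float64(0.0), np.float64(0.0))]
30 [(array([0.58, 0.49, 0.  , 2.36, 4.07, 0.28]), np.float64(0.0), np.float64(0.0)), (array([ 0.54,  0.54, -0.  ,  2.3 ,  3.99,  0.28]), np.float64(0.0), np.float64(0.0)), (array([ 0.52,  0.64, -0.  ,  2.26,  3.84,  0.31]), np.float64(0.0), np.float64(0.0)), (array([ 0.49,  0.7 , -0.  ,  2.21,  3.77,  0.32]), np.float64(0.0), np.float64(0.0))]
```

```bash
python3 -c "
from h import *
print(go([0.562,-0.25,0.2]))"; python3 -m inch '[[[-10,-13,10],0],[[-10,-13,10],0],[[-10,-13,10],0],[[-10,-13,10],0],[[-10,-13,10],0],[[-10,-13,10],0],[[-10,-13,10],0],[[-10,-13,10],0]]' ;python3 -c "
from h import *
st();print(go([0.56,-0.29,0.10]))"
```

```text
('delta', array([-67.3, -78.3,  85.5]), 'n', 4, 'per row', array([-16.8, -19.6,  21.4]))
t: 12.27
ee_pos: [0.5488, -0.2193, 0.2344]
tool_rot: [0.351, 0.674, 0.595, 0.261]
ft_force: [0.5, -0.2, -1.8]
gripper_width: 0.0839
t 12.27 p [ 0.5488 -0.2193  0.2344] q [ 0.96  0.43 -0.81  2.56  2.83  0.68 -1.01] w 0.0839 F [ 0.5 -0.2 -1.8]
tx [ 0.154  0.986 -0.066] ty [ 0.619 -0.044  0.784] tz [ 0.77  -0.162 -0.617]
('delta', array([-59.1, -95.3, 103. ]), 'n', 4, 'per row', array([-14.8, -23.8,  25.7]))
```

```bash
python3 -m inch '[[[-10,-15,18],1],[[-10,-15,18],1],[[-10,-15,18],1],[[-10,-15,18],1],[[-10,-15,18],1]]' ;python3 -c "
from h import *
st();print(go([0.56,-0.29,0.10]))"
```

```text
t: 12.68
ee_pos: [0.5631, -0.2776, 0.1188]
tool_rot: [0.338, 0.7, 0.565, 0.275]
ft_force: [0.1, -0.1, 0.0]
gripper_width: 0.0838
t 12.68 p [ 0.5631 -0.2776  0.1188] q [ 1.11  0.85 -0.95  2.54  2.79  0.95 -0.75] w 0.0838 F [ 0.1 -0.1  0. ]
tx [0.209 0.978 0.004] ty [ 0.606 -0.132  0.785] tz [ 0.768 -0.162 -0.62 ]
('delta', array([-12.9, -15. ,  11.3]), 'n', 1, 'per row', array([-12.9, -15. ,  11.3]))
```

```bash
python3 -c "
from h import *
im,P=cam('wrist')
st();print(go([0.621,-0.300,0.033]),go([.583,-.295,.064]))
for X in ([.619,-.3,.058],[.589,-.297,.058],[.649,-.303,.185],[.612,-.33,.058],[.625,-.27,.058]):
    p=proj(P,X)[0]; print(p.round()); cv2.circle(im,tuple(int(v) for v in p),3,(255,0,255),-1)
cv2.imwrite('pics/w2.png',im[:,:,::-1])
im,P=cam('side');cv2.imwrite('pics/s2.png',cv2.resize(im[150:450,250:640],None,fx=2,fy=2)[:,:,::-1])"
```

```text
t 12.73 p [ 0.5626 -0.2796  0.114 ] q [ 1.11  0.86 -0.94  2.54  2.79  0.96 -0.75] w 0.0839 F [-0.1 -2.9 -3.6]
tx [0.213 0.977 0.007] ty [ 0.608 -0.138  0.782] tz [ 0.765 -0.162 -0.624]
('delta', array([ -8. , -25. ,  98.5]), 'n', 3, 'per row', array([-2.7, -8.3, 32.8])) ('delta', array([-11. , -24.5,  49.3]), 'n', 2, 'per row', array([ -5.5, -12.3,  24.7]))
[314. 217.]
[308. 199.]
[318. 400.]
[273. 217.]
[355. 216.]
```

View pics/w2.png

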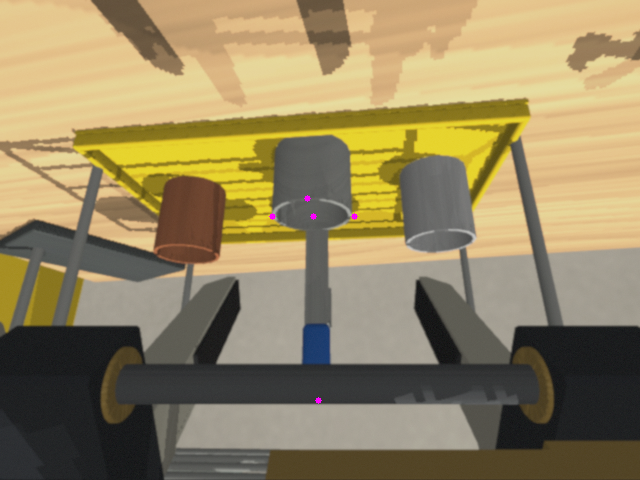

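View pics/s2.png

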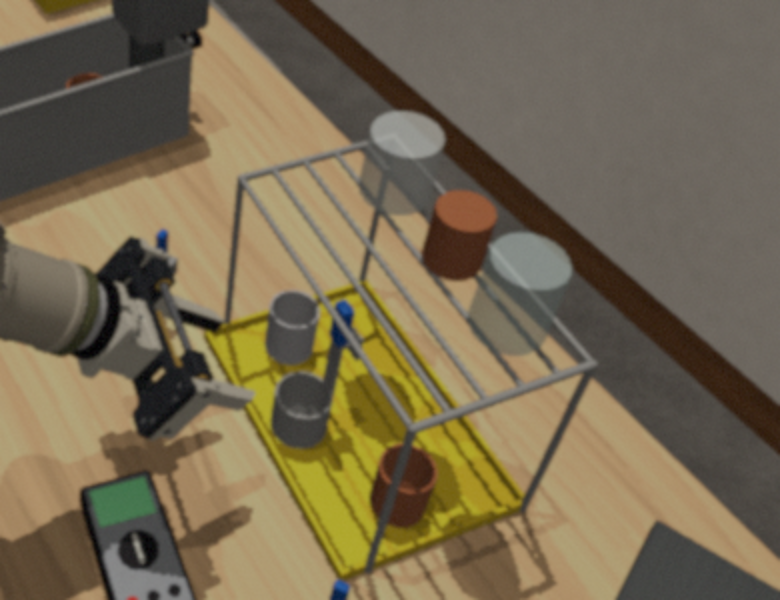

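```bash
python3 -m inch '[[[-4,-12,10],0],[[-4,-13,10],0],[[0,0,20],0],[[0,0,20],0],[[0,0,0],0]]' ;python3 -c "
from h import *
st();print(go([0.621,-0.300,0.033]))"
```

```text
t: 13.2
ee_pos: [0.5958, -0.2904, 0.0643]
tool_rot: [0.339, 0.699, 0.566, 0.277]
ft_force: [0.2, -0.5, -0.3]
gripper_width: 0.0842
t 13.2 p [ 0.5958 -0.2904  0.0643] q [ 1.07  0.99 -0.89  2.48  2.85  1.01 -0.7 ] w 0.0842 F [ 0.2 -0.5 -0.3]
tx [0.206 0.979 0.003] ty [ 0.603 -0.129  0.787] tz [ 0.77  -0.16  -0.617]
('delta', array([-4.3, -8.1, 40.3]), 'n', 2, 'per row', array([-2.2, -4.1, 20.1]))
```

```bash
python3 -m inch '[[[-2,-4,20],0],[[-2,-4,20],0],[[0,0,0],0]]' ;python3 -c "
from h import *
st();print(go([0.621,-0.300,0.033]))
im,P=cam('wrist');cv2.imwrite('pics/w3.png',im[:,:,::-1])
im,P=cam('side');cv2.imwrite('pics/s3.png',cv2.resize(im[250:430,290:530],None,fx=3.3,fy=3.3)[:,:,::-1])"
```

```text
t: 13.45
ee_pos: [0.62, -0.2997, 0.0332]
tool_rot: [0.339, 0.699, 0.566, 0.277]
ft_force: [1.2, 0.7, 0.2]
gripper_width: 0.084
t 13.45 p [ 0.62   -0.2997  0.0332] q [ 1.05  1.05 -0.87  2.42  2.88  1.01 -0.68] w 0.084 F [1.2 0.7 0.2]
tx [0.206 0.979 0.003] ty [ 0.603 -0.13   0.787] tz [ 0.77  -0.16  -0.617]
('delta', array([-0.1,  0.5,  0.9]), 'n', 1, 'per row', array([-0.1,  0.5,  0.9]))
```

View pics/w3.png

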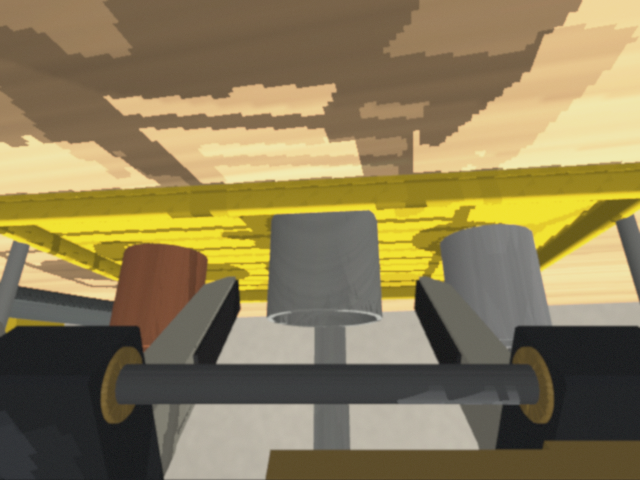

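View pics/s3.png

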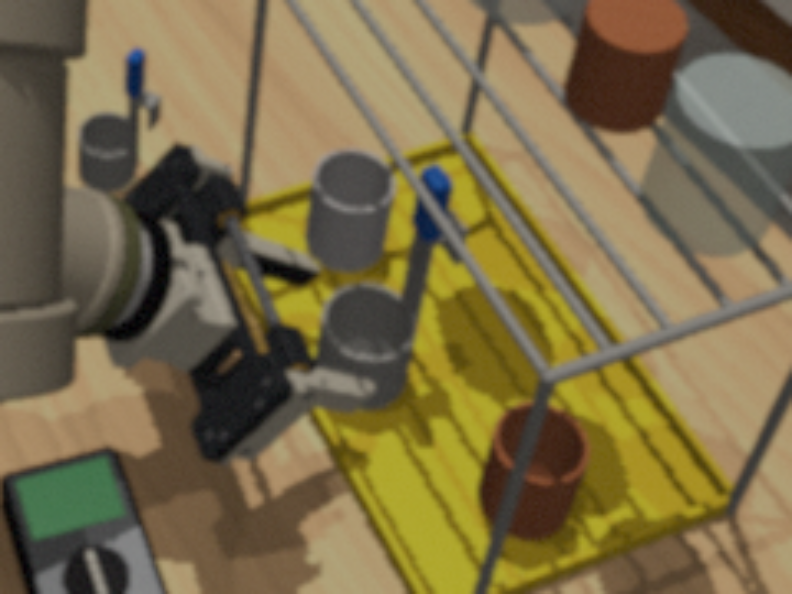

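```bash
python3 -m inch '[[[0,0,0],0],[[0,0,0],0],[[0,0,0],0],[[0,0,0],0],[[0,0,0],0],[[0,0,0],0]]' 45;python3 -c "
from h import *
st()"
```

```text
t: 14.05
ee_pos: [0.6186, -0.2992, 0.0333]
tool_rot: [0.338, 0.699, 0.566, 0.278]
ft_force: [-0.9, -0.6, 1.1]
gripper_width: 0.0488
t 14.05 p [ 0.6186 -0.2992  0.0333] q [ 1.06  1.05 -0.87  2.42  2.88  1.02 -0.68] w 0.0488 F [-0.9 -0.6  1.1]
tx [0.205 0.979 0.005] ty [ 0.603 -0.131  0.787] tz [ 0.771 -0.159 -0.617]
```

```bash
python3 -c "
from h import *
im,P=cam('wrist');cv2.imwrite('pics/w4.png',im[:,:,::-1])
im,P=cam('side');cv2.imwrite('pics/s4.png',cv2.resize(im[250:430,290:530],None,fx=3.3,fy=3.3)[:,:,::-1])
st()"
```

```text
t 14.15 p [ 0.6188 -0.299   0.0332] q [ 1.06  1.05 -0.87  2.42  2.88  1.02 -0.68] w 0.0458 F [-0.4 -1.7  1.5]
tx [0.205 0.979 0.005] ty [ 0.603 -0.131  0.787] tz [ 0.771 -0.158 -0.617]
```

View pics/w4.png

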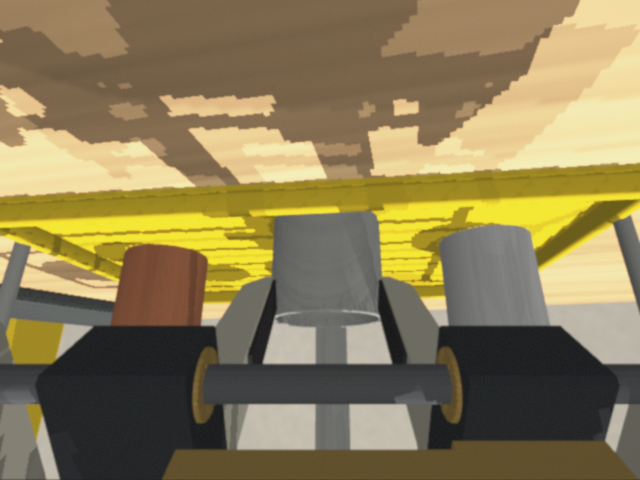

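View pics/s4.png

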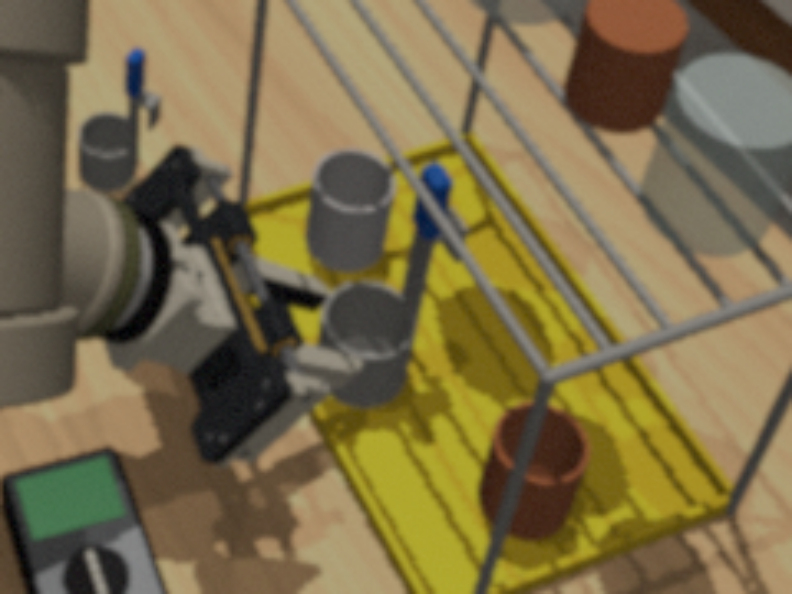

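```bash
python3 -c "
from h import *
s=monitor.state();M=Rt(s);D=np.load('P.npz');
im,W=cam('wrist')
for n,l in (('tip',.011),('tcp',0),('grasp',-.008)):
  for w in (-.023,.023):
    X=s['ee_pos']+M@np.array([w,0,l]); u=proj(D['side'],X)[0]; print(n,w,X.round(3),'side',u.round(1),'crop',((u-[290,250])*3.3).round(),'wrist',proj(W,X)[0].round(), 'scene',proj(D['scene'],X)[0].round(1))
for z in(.003,.058):
  X=np.array([.619,-.3,z]);print((proj(D['side'],X)[0]-[290,250])*3.3)
"
```

```text
tip -0.023 [ 0.623 -0.323  0.026] side [407.2 362.8] crop [387. 372.] wrist [288. 267.] scene [246.8 221. ]
tip 0.023 [ 0.632 -0.278  0.026] side [398.8 345.3] crop [359. 314.] wrist [368. 267.] scene [252.5 231.8]
tcp -0.023 [ 0.614 -0.322  0.033] side [403.7 361.9] crop [375. 369.] wrist [286. 275.] scene [249.3 218.5]
tcp 0.023 [ 0.623 -0.277  0.033] side [395.4 344.3] crop [348. 311.] wrist [371. 275.] scene [255.1 229.2]
grasp -0.023 [ 0.608 -0.32   0.038] side [401.1 361.3] crop [367. 367.] wrist [284. 281.] scene [251.2 216.7]
grasp 0.023 [ 0.617 -0.275  0.038] side [392.9 343.6] crop [340. 309.] wrist [372. 281.] scene [256.9 227.4]
[357.43990246 368.21423791]
[366.86464129 317.53848063]
```

```bash
python3 -c "
from h import *
s=monitor.state();M=Rt(s);D=np.load('P.npz');
a,W=cam('wrist'); im,_=cam('side')
big=cv2.resize(im[300:400,340:450],None,fx=6,fy=6,interpolation=cv2.INTER_CUBIC)
w=s['gripper_width']/2
for l in (.011,0,-.008,-.028):
  for y in(-.0075,.0075):
   for sx in(-1,1):
    X=s['ee_pos']+M@np.array([sx*w,y,l])
    u=(proj(D['side'],X)[0]-[340,300])*6; cv2.circle(big,tuple(int(v) for v in u),3,(255,0,255) if l==.011 else (0,255,0),-1)
    u=proj(W,X)[0]; cv2.circle(a,tuple(int(v) for v in u),2,(255,0,255) if l==.011 else (0,255,0),-1)
cv2.imwrite('pics/s5.png',big[:,:,::-1]);cv2.imwrite('pics/w5.png',a[180:400,180:480][:,:,::-1].repeat(2,0).repeat(2,1))
print(s['gripper_width'])
"
```

```text
0.04558890039634201
```

View pics/s5.png

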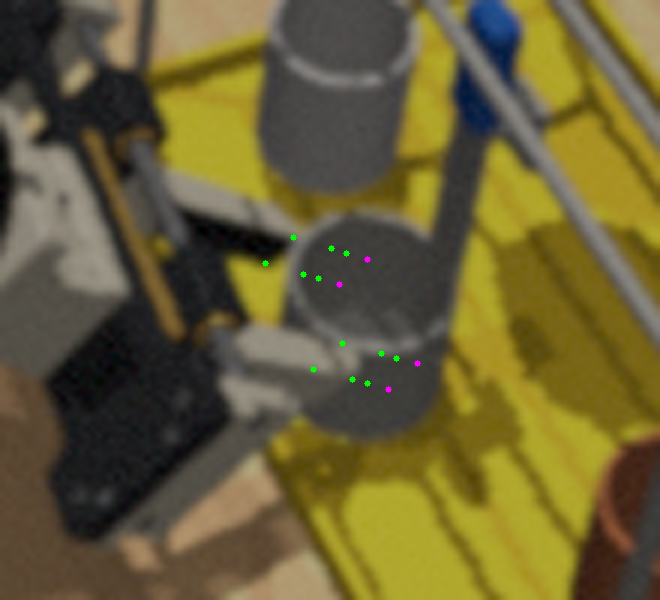

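View pics/w5.png

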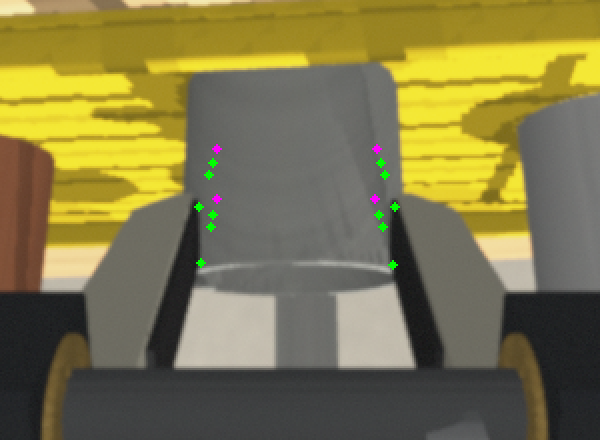

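```bash
python3 -c "
from h import *
from scipy.optimize import least_squares
s=monitor.state();M=Rt(s); D=np.load('P.npz')
a,W=cam('wrist');w=s['gripper_width']/2
f=lambda v:(proj(W,s['ee_pos']+M@np.array([-w,v[0],v[1]]))[0]-[278,280]).tolist()+(proj(W,s['ee_pos']+M@np.array([w,v[0],v[1]]))[0]-[376,280]).tolist()
r=least_squares(f,[0,0]);print(r.x,r.fun)
s2=cv2.resize(a[200:440,200:460],None,fx=3,fy=2.4,interpolation=cv2.INTER_CUBIC);cv2.imwrite('pics/w6.png',s2[:,:,::-1])
"
```

```text
[-0.01008454 -0.03012743] [ 1.65468228 -0.04535995  1.53684519  0.04845687]
```

View pics/w6.png

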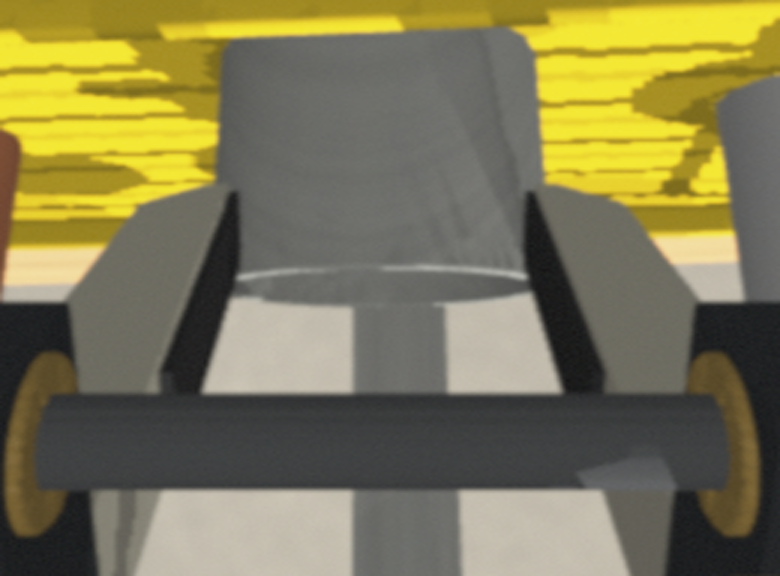

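```bash
python3 -m inch '[[[0,0,0],0],[[0,0,0],0],[[0,0,0],0],[[0,0,0],0],[[0,0,0],0]]' 84; python3 -m inch '[[[0,0,10],0],[[0,0,10],0],[[0,0,10],0],[[0,0,9],0],[[0,0,0],0]]' ;python3 -c "
from h import *
st()
im,P=cam('wrist');cv2.imwrite('pics/w7.png',im[:,:,::-1])
im,P=cam('side');cv2.imwrite('pics/s7.png',cv2.resize(im[300:400,340:450],None,fx=6,fy=6,interpolation=cv2.INTER_CUBIC)[:,:,::-1])"
```

```text
t: 14.77
ee_pos: [0.6189, -0.2987, 0.0331]
tool_rot: [0.338, 0.699, 0.566, 0.278]
ft_force: [0.4, -0.7, 0.1]
gripper_width: 0.0742
t: 15.18
ee_pos: [0.6506, -0.3054, 0.0079]
tool_rot: [0.338, 0.699, 0.566, 0.278]
ft_force: [-0.7, 0.3, -0.3]
gripper_width: 0.084
t 15.18 p [ 0.6506 -0.3054  0.0079] q [ 1.03  1.1  -0.85  2.35  2.89  1.   -0.67] w 0.084 F [-0.7  0.3 -0.3]
tx [0.206 0.979 0.006] ty [ 0.602 -0.131  0.787] tz [ 0.771 -0.158 -0.616]
```

View pics/w7.png

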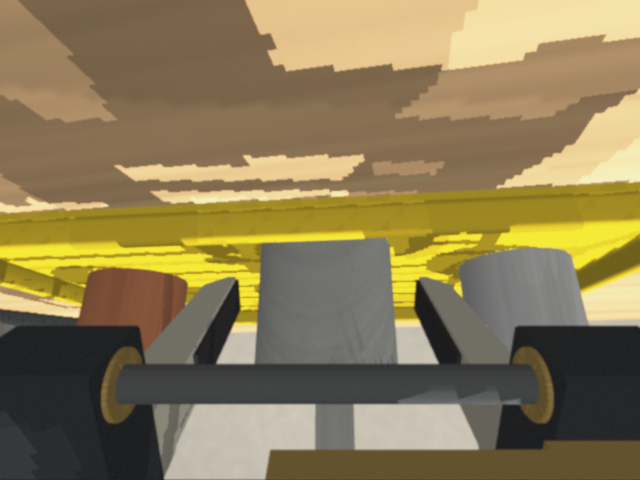

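View pics/s7.png

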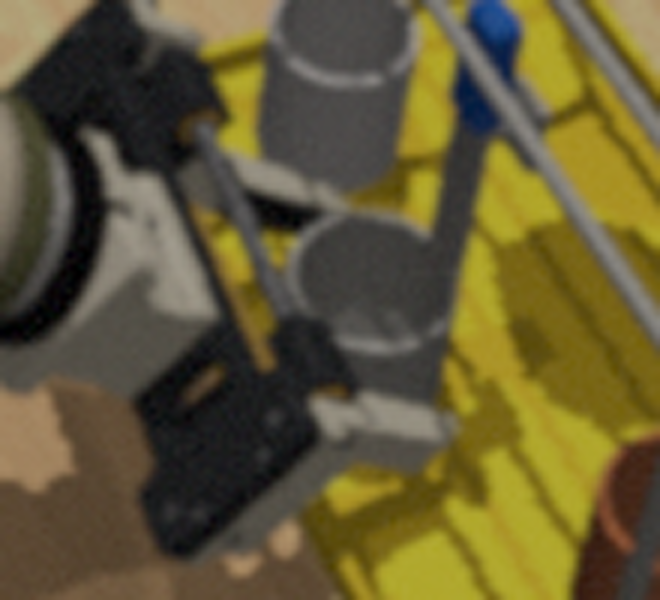

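```bash
python3 -m inch '[[[0,0,0],0],[[0,0,0],0],[[0,0,0],0],[[0,0,0],0],[[0,0,0],0],[[0,0,0],0],[[0,0,0],0]]' 45; python3 -c "
from h import *
st()
im,P=cam('wrist');cv2.imwrite('pics/w8.png',im[:,:,::-1])
im,P=cam('side');cv2.imwrite('pics/s8.png',cv2.resize(im[300:400,340:450],None,fx=6,fy=6,interpolation=cv2.INTER_CUBIC)[:,:,::-1])"
```

```text
t: 15.87
ee_pos: [0.6488, -0.3051, 0.0093]
tool_rot: [0.338, 0.699, 0.566, 0.278]
ft_force: [-3.1, -0.6, 2.6]
gripper_width: 0.0597
t 15.87 p [ 0.6488 -0.3051  0.0093] q [ 1.03  1.1  -0.85  2.35  2.89  1.   -0.67] w 0.0597 F [-3.1 -0.6  2.6]
tx [0.205 0.979 0.005] ty [ 0.603 -0.13   0.787] tz [ 0.771 -0.158 -0.617]
```

View pics/s8.png

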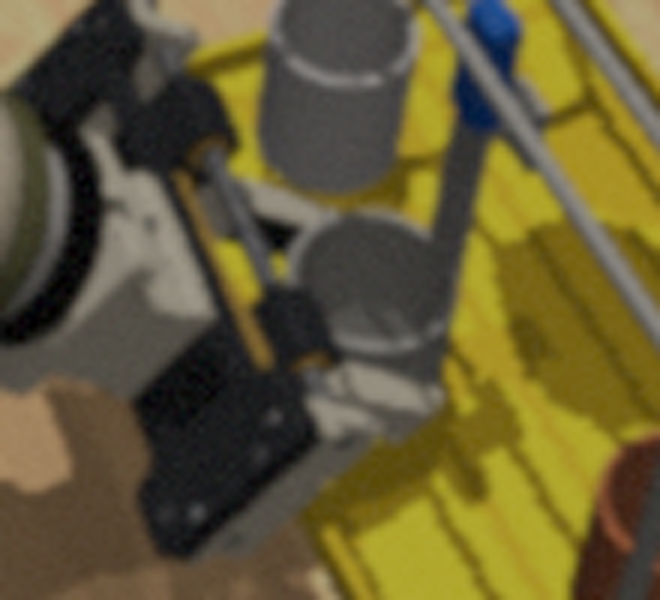

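```bash
python3 -m inch '[[[0,5.5,-4.5],0],[[0,6,-4.5],0],[[0,6,-4.7],0],[[0,0,0],0]]'; python3 -c "
from h import *
st()
im,P=cam('side');cv2.imwrite('pics/s9.png',cv2.resize(im[250:430,290:530],None,fx=3.3,fy=3.3,interpolation=cv2.INTER_CUBIC)[:,:,::-1])
s=monitor.state();print(go(s['ee_pos']+[-.085,.010,0]))"
```

```text
t: 16.3
ee_pos: [0.6494, -0.305, 0.0334]
tool_rot: [0.339, 0.698, 0.566, 0.278]
ft_force: [0.3, -0.0, -2.2]
gripper_width: 0.0601
t 16.3 p [ 0.6494 -0.305   0.0334] q [ 1.04  1.05 -0.86  2.36  2.86  0.96 -0.67] w 0.0601 F [ 0.3 -0.  -2.2]
tx [0.204 0.979 0.005] ty [ 0.602 -0.13   0.788] tz [ 0.772 -0.158 -0.615]
('delta', array([ -7.6, -52.5, -67.2]), 'n', 3, 'per row', array([ -2.5, -17.5, -22.4]))
```

View pics/s9.png

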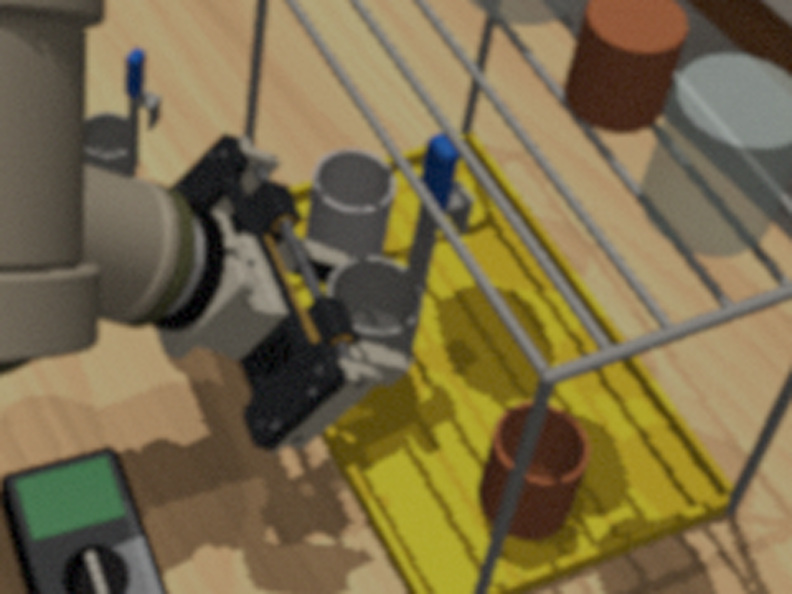

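```bash
python3 -m inch '[[[-1.5,-10.5,-13.4],0],[[-1.5,-10.5,-13.4],0],[[-1.5,-10.5,-13.4],0],[[-1.5,-10.5,-13.4],0],[[-1.5,-10.5,-13.4],0],[[0,0,0],0]]'; python3 -c "
from h import *
st()
im,P=cam('side');cv2.imwrite('pics/s10.png',cv2.resize(im[210:430,250:530],None,fx=2.8,fy=2.7,interpolation=cv2.INTER_CUBIC)[:,:,::-1])
print(go([.558,-.19,.035]))"
```

```text
t: 16.85
ee_pos: [0.5606, -0.2944, 0.0301]
tool_rot: [0.336, 0.699, 0.566, 0.277]
ft_force: [-1.9, 0.2, -2.9]
gripper_width: 0.0598
t 16.85 p [ 0.5606 -0.2944  0.0301] q [ 1.11  1.08 -0.86  2.53  2.93  1.11 -0.68] w 0.0598 F [-1.9  0.2 -2.9]
tx [0.205 0.979 0.006] ty [ 0.606 -0.132  0.785] tz [ 0.769 -0.157 -0.62 ]
('delta', array([101.8, -13. , -22.7]), 'n', 3, 'per row', array([33.9, -4.3, -7.6]))
```

View pics/s10.png

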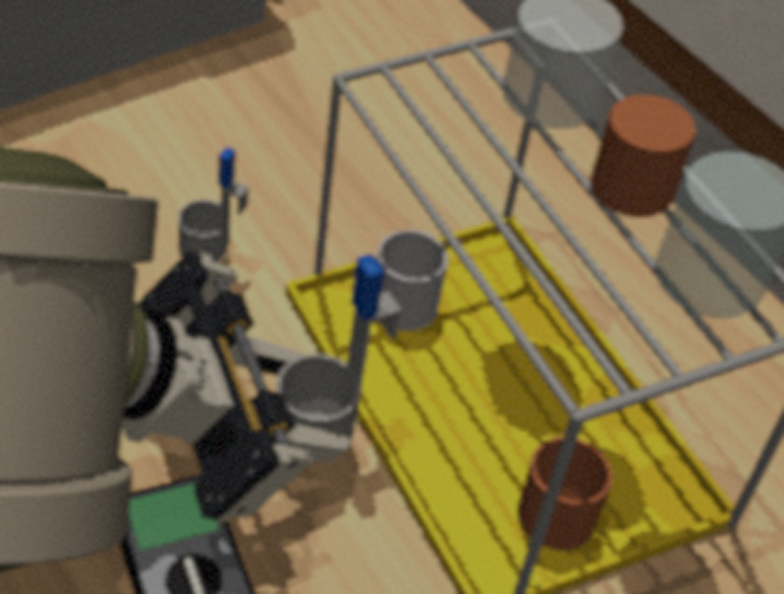

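```bash
python3 -c "
from h import *
print(go([.547,-.206,.035]))"; python3 -m inch '[[[18,-1,-4],0],[[18,-1,-4],0],[[18,-1,-4],0],[[18,-1,-4],0],[[9,0,0],0],[[0,0,0],0]]'; python3 -c "
from h import *
st()
print(go([.547,-.206,.035]))"
```

```text
('delta', array([ 83.8, -17.5, -28.7]), 'n', 3, 'per row', array([27.9, -5.8, -9.6]))
t: 17.4
ee_pos: [0.5864, -0.2301, 0.0311]
tool_rot: [0.335, 0.698, 0.568, 0.282]
ft_force: [0.1, 0.6, -0.6]
gripper_width: 0.0602
t 17.4 p [ 0.5864 -0.2301  0.0311] q [ 1.12  1.35 -1.29  2.56  2.6   1.4  -0.31] w 0.0602 F [ 0.1  0.6 -0.6]
tx [0.197 0.98  0.013] ty [ 0.603 -0.132  0.786] tz [ 0.773 -0.147 -0.618]
('delta', array([ 15.9, -23.9, -36.4]), 'n', 2, 'per row', array([  7.9, -12. , -18.2]))
```

```bash
python3 -c "
from h import *
print(go([.556,-.288,.032]))"; python3 -m inch '[[[-15,-1.5,-5.5],0],[[-16,-1.5,-5.5],0],[[-16,-1.5,-5.5],0],[[-16,-1.5,-5.5],0],[[0,0,0],0]]'; python3 -c "
from h import *
st()
print(go([.556,-.288,.03]))"
```

```text
('delta', array([-62.8, -10.1, -15.5]), 'n', 2, 'per row', array([-31.4,  -5. ,  -7.8]))
t: 17.82
ee_pos: [0.551, -0.293, 0.0422]
tool_rot: [0.338, 0.697, 0.567, 0.279]
ft_force: [-0.6, -0.1, -2.1]
gripper_width: 0.0596
t 17.82 p [ 0.551  -0.293   0.0422] q [ 1.32  1.3  -1.28  2.54  2.63  1.21 -0.22] w 0.0596 F [-0.6 -0.1 -2.1]
tx [0.201 0.98  0.006] ty [ 0.602 -0.128  0.788] tz [ 0.773 -0.155 -0.616]
('delta', array([ 5.8, -7.2, 10.6]), 'n', 1, 'per row', array([ 5.8, -7.2, 10.6]))
```

```bash
python3 -m inch '[[[0,-6.5,5.2],0],[[0,-6.5,5.2],0],[[0,-6.5,5.2],0],[[0,0,0],0]]'; python3 -c "
from h import *
st()
print(go([.553,-.291,.0085]))"
```

```text
t: 18.15
ee_pos: [0.5521, -0.2883, 0.0124]
tool_rot: [0.334, 0.698, 0.569, 0.28]
ft_force: [0.8, 0.3, -2.4]
gripper_width: 0.0601
t 18.15 p [ 0.5521 -0.2883  0.0124] q [ 1.3   1.37 -1.25  2.54  2.68  1.24 -0.21] w 0.0601 F [ 0.8  0.3 -2.4]
tx [0.197 0.98  0.01 ] ty [ 0.606 -0.13   0.785] tz [ 0.771 -0.148 -0.62 ]
('delta', array([-2.5, -2.2,  3.6]), 'n', 1, 'per row', array([-2.5, -2.2,  3.6]))
```

```bash
python3 -m inch '[[[0,-1.6,1.2],0],[[0,-1.6,1.2],0],[[0,0,0],0]]'; python3 -m inch '[[[0,-0.8,0.6],0],[[0,0,0],0]]'; python3 -m inch '[[[0,-0.8,0.6],0],[[0,0,0],0]]'; python3 -c "
from h import *
st()
im,P=cam('side');cv2.imwrite('pics/s11.png',cv2.resize(im[210:430,250:530],None,fx=2.8,fy=2.7,interpolation=cv2.INTER_CUBIC)[:,:,::-1])"
```

```text
t: 18.4
ee_pos: [0.5518, -0.2889, 0.01]
tool_rot: [0.335, 0.697, 0.568, 0.28]
ft_force: [0.7, 1.3, -2.0]
gripper_width: 0.0599
t: 18.57
ee_pos: [0.5517, -0.2894, 0.0095]
tool_rot: [0.336, 0.697, 0.568, 0.28]
ft_force: [0.3, -0.5, -2.1]
gripper_width: 0.0602
t: 18.73
ee_pos: [0.5516, -0.2896, 0.0085]
tool_rot: [0.336, 0.697, 0.568, 0.28]
ft_force: [-0.5, 0.3, -2.3]
gripper_width: 0.0599
t 18.73 p [ 0.5516 -0.2896  0.0085] q [ 1.3   1.38 -1.24  2.54  2.7   1.25 -0.2 ] w 0.0599 F [-0.5  0.3 -2.3]
tx [0.198 0.98  0.009] ty [ 0.605 -0.129  0.786] tz [ 0.771 -0.151 -0.618]
```

View pics/s11.png

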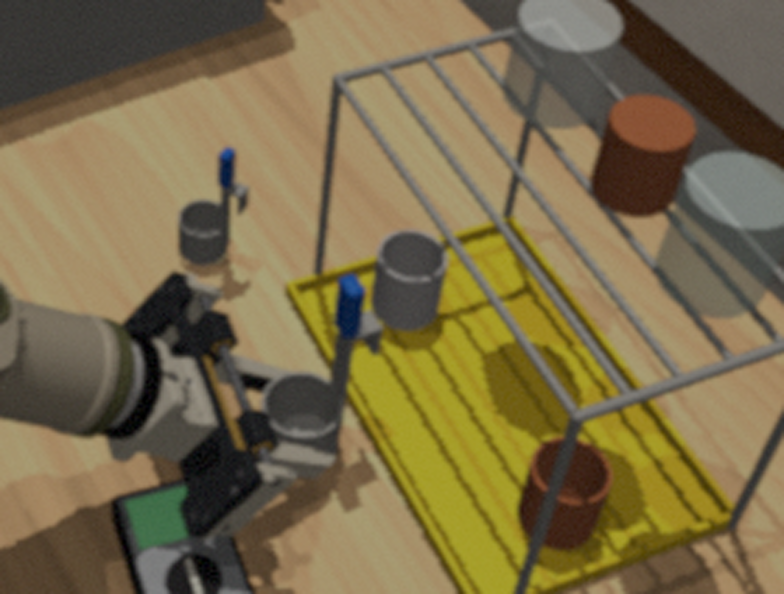

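```bash
for i in 1 2 3; do python3 -m inch '[[[0,-0.8,0.6],0],[[0,0,0],0]]' | grep -E "ee_pos|ft"; done
```

```text
ee_pos: [0.5515, -0.2896, 0.0074]
ft_force: [-0.8, -0.1, -1.9]
ee_pos: [0.5515, -0.2896, 0.0064]
ft_force: [0.1, -1.3, -2.6]
ee_pos: [0.5517, -0.2895, 0.0063]
ft_force: [-2.9, 0.0, 4.3]
```

```bash
for i in 1 2; do python3 -m inch '[[[0,-0.8,0.6],0],[[0,0,0],0]]' | grep -E "ee_pos|ft"; done; python3 -c "
from h import *
st()
a,S=cam('scene'); b,T=cam('side')
cv2.imwrite('pics/s12.png',cv2.resize(b[290:400,330:430],None,fx=6,fy=5.4,interpolation=cv2.INTER_CUBIC)[:,:,::-1])
cv2.imwrite('pics/c12.png',cv2.resize(a[150:270,200:330],None,fx=6,fy=5,interpolation=cv2.INTER_CUBIC)[:,:,::-1])"
```

```text
ee_pos: [0.5519, -0.2895, 0.0063]
ft_force: [-6.2, 0.8, 10.0]
ee_pos: [0.5519, -0.2895, 0.0062]
ft_force: [-10.7, -0.5, 15.4]
t 19.62 p [ 0.5519 -0.2895  0.0062] q [ 1.3   1.39 -1.24  2.54  2.71  1.25 -0.2 ] w 0.06 F [-10.7  -0.5  15.4]
tx [0.197 0.98  0.007] ty [ 0.601 -0.127  0.789] tz [ 0.775 -0.151 -0.614]
```

View pics/s12.png

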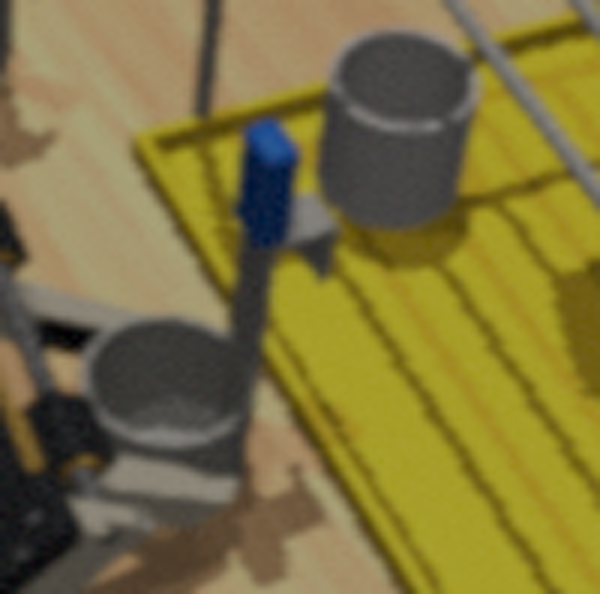

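View pics/c12.png

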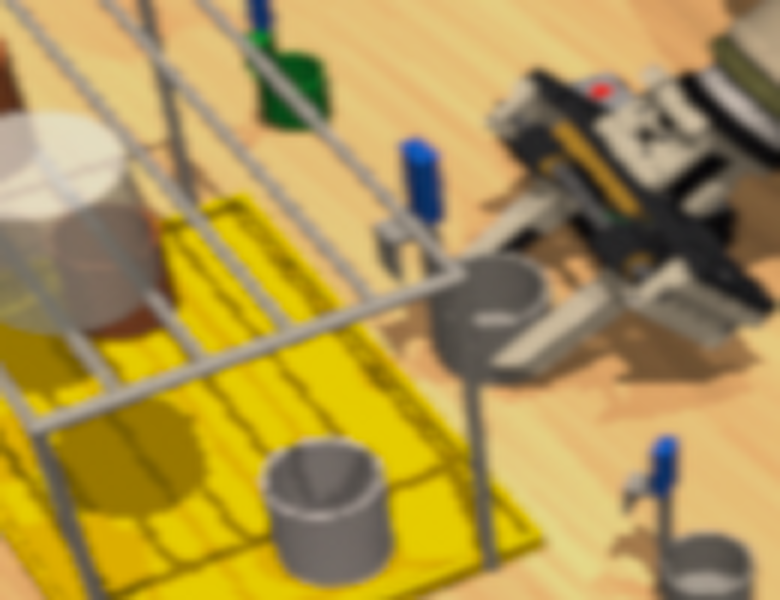

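```bash
python3 -m inch '[[[0,0.8,-0.6],0],[[0,0.8,-0.6],0],[[0,0.4,-0.3],0],[[0,0,0],0]]' | grep -E "ee_pos|ft"; python3 -m inch '[[[0,0,0],0],[[0,0,0],0],[[0,0,0],0],[[0,0,0],0],[[0,0,0],0]]' 84; python3 -c "
from h import *
a,S=cam('scene'); b,T=cam('side');st()
cv2.imwrite('pics/s13.png',cv2.resize(b[290:400,330:430],None,fx=6,fy=5.4,interpolation=cv2.INTER_CUBIC)[:,:,::-1])
cv2.imwrite('pics/c13.png',cv2.resize(a[150:270,200:330],None,fx=6,fy=5,interpolation=cv2.INTER_CUBIC)[:,:,::-1])"
```

```text
ee_pos: [0.5518, -0.2895, 0.0063]
ft_force: [-1.6, 1.1, 2.3]
t: 20.47
ee_pos: [0.5515, -0.2895, 0.0058]
tool_rot: [0.335, 0.698, 0.568, 0.28]
ft_force: [-0.3, 0.8, 0.3]
gripper_width: 0.0838
t 20.57 p [ 0.5515 -0.2895  0.0059] q [ 1.3   1.38 -1.23  2.54  2.7   1.25 -0.2 ] w 0.0837 F [0.4 0.1 0.2]
tx [0.198 0.98  0.009] ty [ 0.605 -0.129  0.786] tz [ 0.771 -0.15  -0.619]
```

View pics/s13.png

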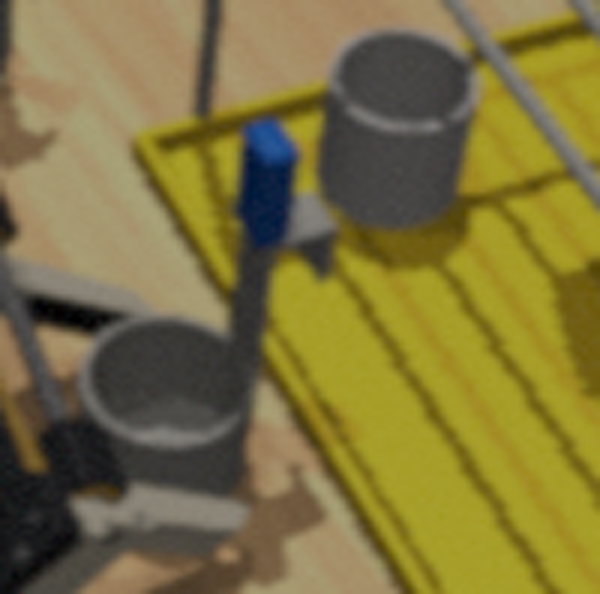

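View pics/c13.png

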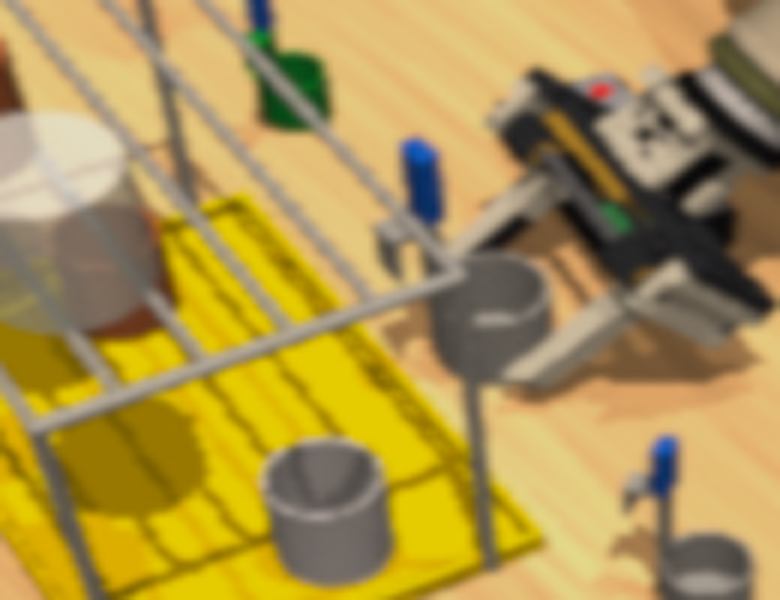

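```bash
python3 -m inch '[[[0,12,-10],0],[[0,16,-14],0],[[0,20,-16],0],[[0,20,-16],0],[[0,20,-16],0],[[0,20,-16],0],[[0,20,-16],0],[[0,20,-16],0]]'; python3 -c "
from h import *
st();print(go([.55,-.17,.33]))"
```

```text
t: 21.23
ee_pos: [0.5483, -0.29, 0.1976]
tool_rot: [0.335, 0.697, 0.568, 0.28]
ft_force: [-0.1, -1.4, -0.2]
gripper_width: 0.0841
t 21.23 p [ 0.5483 -0.29    0.1976] q [ 1.39  0.77 -1.28  2.49  2.52  0.75 -0.47] w 0.0841 F [-0.1 -1.4 -0.2]
tx [0.197 0.98  0.009] ty [ 0.605 -0.129  0.785] tz [ 0.771 -0.15  -0.619]
('delta', array([119.1,  89.5, -98.6]), 'n', 5, 'per row', array([ 23.8,  17.9, -19.7]))
```

```bash
python3 -m inch '[[[8,20,-16],0],[[8,22,-18],0],[[8,24,-19],0],[[8,24,-19],0],[[8,24,-19],0],[[8,24,-19],0],[[8,24,-19],0],[[8,24,-19],0]]'; python3 -c "
from h import *
st()"
```

```text
t: 21.9
ee_pos: [0.5618, -0.2385, 0.3891]
tool_rot: [0.343, 0.691, 0.566, 0.29]
ft_force: [-0.4, 0.3, 0.1]
gripper_width: 0.0843
t 21.9 p [ 0.5618 -0.2385  0.3891] q [ 1.6   0.19 -1.29  2.3   3.08  0.14 -1.31] w 0.0843 F [-0.4  0.3  0.1]
tx [0.191 0.982 0.012] ty [ 0.585 -0.124  0.802] tz [ 0.789 -0.146 -0.597]
```

```bash
python3 -m inch '[[[24,10,-8],0],[[24,10,-8],0],[[24,10,-8],0],[[24,10,-8],0],[[24,10,-8],0],[[24,10,-8],0],[[24,10,-8],0],[[24,10,-8],0]]'; python3 -c "
from h import *
st()"
```

```text
t: 22.57
ee_pos: [0.5867, -0.1331, 0.4421]
tool_rot: [0.345, 0.682, 0.572, 0.298]
ft_force: [-0.1, 0.8, 0.5]
gripper_width: 0.0841
t 22.57 p [ 0.5867 -0.1331  0.4421] q [ 1.52 -0.06 -1.29  2.26  4.19  0.11 -2.63] w 0.0841 F [-0.1  0.8  0.5]
tx [0.168 0.986 0.012] ty [ 0.574 -0.107  0.812] tz [ 0.802 -0.129 -0.584]
```

```bash
python3 -c "
from h import *
print(go([.57,-.12,.31]))"; python3 -m inch '[[[2,-12,10],0],[[2,-18,12],0],[[2,-18,12],0],[[2,-18,12],0],[[2,-18,12],0],[[2,-18,12],0],[[2,-18,12],0]]'; python3 -c "
from h import *
st();print(go([.57,.03,.33]))"
```

```text
('delta', array([   8.6, -118.3,   62. ]), 'n', 4, 'per row', array([  2.1, -29.6,  15.5]))
t: 23.15
ee_pos: [0.5939, -0.1175, 0.4056]
tool_rot: [0.345, 0.672, 0.569, 0.326]
ft_force: [0.5, -0.8, 1.7]
gripper_width: 0.0839
t 23.15 p [ 0.5939 -0.1175  0.4056] q [ 1.17  0.07 -1.09  2.36  2.9   0.24 -1.35] w 0.0839 F [ 0.5 -0.8  1.7]
tx [0.14  0.989 0.045] ty [ 0.539 -0.114  0.835] tz [ 0.831 -0.093 -0.549]
('delta', array([139.2, -92.8,   7.9]), 'n', 5, 'per row', array([ 27.8, -18.6,   1.6]))
```

```bash
python3 -m inch '[[[20,-10,0],0],[[25,-10,0],0],[[25,-5,0],0],[[25,-5,0],0],[[25,0,0],0],[[25,0,0],0]]'; python3 -c "
from h import *
st()"
```

```text
t: 23.65
ee_pos: [0.597, 0.0309, 0.3867]
tool_rot: [0.344, 0.671, 0.57, 0.326]
ft_force: [1.6, 0.2, -0.1]
gripper_width: 0.0843
t 23.65 p [0.597  0.0309 0.3867] q [ 0.59  0.1  -1.04  2.39  1.99  0.56 -0.79] w 0.0843 F [ 1.6  0.2 -0.1]
tx [0.138 0.989 0.046] ty [ 0.541 -0.114  0.833] tz [ 0.83  -0.09  -0.551]
```

```bash
python3 -m inch '[[[1,25,-14],0],[[1,28,-18],0],[[1,30,-20],0],[[1,30,-20],0],[[1,30,-20],0],[[1,30,-20],0],[[1,30,-20],0],[[1,30,-20],0]]'; python3 -c "
from h import *
st()"
```

```text
t: 24.32
ee_pos: [0.5985, 0.0164, 0.5605]
tool_rot: [0.349, 0.679, 0.567, 0.311]
ft_force: [0.7, -0.4, -1.2]
gripper_width: 0.0839
t 24.32 p [0.5985 0.0164 0.5605] q [ 0.46 -0.17 -0.66  2.08  0.68  0.35  0.6 ] w 0.0839 F [ 0.7 -0.4 -1.2]
tx [0.164 0.986 0.027] ty [ 0.552 -0.115  0.826] tz [ 0.818 -0.121 -0.563]
```

```bash
python3 -m inch '[[[-20,12,-15],0],[[-20,12,-15],0],[[-20,-5,-30],0],[[-10,-15,-33],0],[[-1,-22,-33],0],[[-1,-22,-33],0],[[-1,-22,-33],0],[[-1,-22,-33],0]]'; python3 -c "
from h import *
st()"
```

```text
t: 24.98
ee_pos: [0.5236, -0.0847, 0.6159]
tool_rot: [0.41, 0.68, 0.518, 0.318]
ft_force: [0.1, -0.4, 0.0]
gripper_width: 0.0844
t 24.98 p [ 0.5236 -0.0847  0.6159] q [-0.08 -0.35 -0.1   2.17  0.95  0.46  0.42] w 0.0844 F [ 0.1 -0.4  0. ]
tx [0.261 0.965 0.008] ty [ 0.443 -0.127  0.887] tz [ 0.858 -0.228 -0.461]
```

```bash
cat > sim.py <<'E'
import numpy as np, json
from scipy.optimize import least_squares
from scipy.spatial.transform import Rotation as R
rows="""0.171394 0.703918 0.192545|-1.4086862 0.60015943 -0.00253441 1.6001024 0.00177967 0.94289736 -0.07979858|0.236 0.972 -0.001|0 -0.001 -1
0.212 1.0241 0.2891|-1.373 1.1888 -1.2939 .1114 1.3076 1.8617 -0.0633|0.162 0.985 0.062|0.057 0.053 -0.997
0.4995 0.7043 0.4438|-0.62 0.85 -1.27 0.86 0.89 1.77 -0.04|0.161 0.985 0.064|0.059 0.056 -0.997
0.8001 -0.0812 0.4487|0.55 0.77 -1.24 1.02 0.71 1.68 0.99|0.161 0.985 0.064|0.059 0.056 -0.997
0.786 -0.0865 0.557|0.11 0.62 -0.15 0.7 0.04 1.86 1.41|0.163 0.986 0.041|-0.031 0.047 -0.998
0.8082 -0.1012 0.6742|0.01 0.58 0.2 0.52 -0.17 1.86 1.51|0.161 0.985 0.055|0.192 0.023 -0.981
0.8206 -0.128 0.8533|0.05 0.57 0.46 0.17 -0.44 1.86 1.52|0.155 0.985 0.071|0.526 -0.022 -0.85
0.6631 -0.1597 1.0448|0.14 0.37 0.79 0.11 -0.8 1.86 1.57|0.15 0.986 0.077|0.737 -0.059 -0.673
0.6423 -0.0865 0.6399|-0.87 -0.22 0.68 1.82 0.5 0.7 1.05|0.117 0.993 0.03|0.753 -0.069 -0.655
0.5313 -0.0551 0.4111|-0.38 -0.17 0.21 2.4 1.32 0.24 0.07|0.124 0.992 0.023|0.755 -0.08 -0.651
0.5398 -0.0636 0.3655|-0.48 -0.08 0.34 2.48 2.05 0.25 -0.66|0.141 0.99 0.011|0.758 -0.101 -0.645
0.62 -0.2997 0.0332|1.05 1.05 -0.87 2.42 2.88 1.01 -0.68|0.206 0.979 0.003|0.77 -0.16 -0.617
0.5516 -0.2896 0.0085|1.3 1.38 -1.24 2.54 2.7 1.25 -0.2|0.198 0.98 0.009|0.771 -0.151 -0.618
0.5867 -0.1331 0.4421|1.52 -0.06 -1.29 2.26 4.19 0.11 -2.63|0.168 0.986 0.012|0.802 -0.129 -0.584
0.597 0.0309 0.3867|0.59 0.1 -1.04 2.39 1.99 0.56 -0.79|0.138 0.989 0.046|0.83 -0.09 -0.551
0.5236 -0.0847 0.6159|-0.08 -0.35 -0.1 2.17 0.95 0.46 0.42|0.261 0.965 0.008|0.858 -0.228 -0.461"""
D=[[np.array(list(map(float,p.split()))) for p in r.split("|")] for r in rows.split("\n")]
lo=np.array([-2.57,-.35,-1.29,.11,-1.05,.11,-2.63]);hi=np.array([2.57,1.97,1.29,2.56,4.19,1.86,2.63])
sg=[-1,1,-1,1,-1,1,None]
def fk(q,p):
    H,A,B,C,o1,ex,ey,fx,fy,gx,gy,s7,o7=p
    M=R.from_euler('zyz',[0,0,0]); r=R.from_euler
    M=r('z',-q[0]+o1)*r('y',q[1])*r('z',-q[2]); x=np.array([0,0,H])+M.apply([ex,ey,A])
    M=M*r('y',q[3])*r('z',-q[4]); x=x+M.apply([fx,fy,B])
    M=M*r('y',q[5]); x=x+M.apply([gx,gy,C])
    M=M*r('z',s7*q[6]+o7); return x,M
def fit():
    best=None
    for s7 in(1,-1):
      for o7 in(0,1.57,-1.57,3.1):
        f=lambda v:np.concatenate([np.r_[(lambda X,M:np.r_[X-d[0],.2*(M.apply([1,0,0])-d[2]),.2*(M.apply([0,0,1])-d[3])])(*fk(d[1],[*v[:11],s7,v[11]]))] for d in D])
        r=least_squares(f,[.257,.65,.44,.33,-.06,0,0,0,0,0,0,o7])
        if best is None or r.cost<best[0]: best=(r.cost,[*r.x[:11],s7,r.x[11]],np.abs(r.fun.reshape(-1,9)).max(1))
    return best
try: P=json.load(open("P.json"))
except Exception:
    b=fit(); P=[float(v) for v in b[1]]; json.dump(P,open("P.json","w")); print(b[0],np.round(b[1],3),b[2].round(3))
def step(q,d,tw,w=.3,lim=.7/12*np.array([2.22,2.22,3.01,3.01,3.14,3.14,3.14])):
    x,M=fk(q,P); xt=x+M.apply(np.array(d)/1000); Mt=M*R.from_euler('z',np.radians(tw))
    f=lambda v:(lambda X,N:np.r_[X-xt,w*(Mt.inv()*N).as_rotvec(),1e-3*(v-q)])(*fk(v,P))
    l=np.maximum(lo,q-lim)-1e-9;h=np.minimum(hi,q+lim)+1e-9
    return least_squares(f,np.clip(q,l+1e-9,h-1e-9),bounds=(l,h),max_nfev=15).x
def show(q):
    x,M=fk(q,P); z=M.apply([0,0,1]); print("q",q.round(2),"p",x.round(3),"tilt",round(float(np.degrees(np.arccos(-z[2]))),1),"az",round(float(np.degrees(np.arctan2(z[1],z[0]))),1))
E
python3 - <<'E'
from sim import *
# check against last push
q=np.array([.46,-.17,-.66,2.08,.68,.35,.6])
for d in [[-20,12,-15]]*2+[[-20,-5,-30],[-10,-15,-33]]+[[-1,-22,-33]]*4: q=step(q,d,0)
show(q)
q=np.array([.01,.51,.17,.71,-.13,1.86,1.5])
for d in [[0,30,-28]]*12: q=step(q,d,0)
show(q)
E
```

```text
0.0019767430693754208 [ 2.93000e-01  6.35000e-01  4.42000e-01  3.61000e-01 -3.00000e-02
 -1.00000e-03 -3.30000e-02  5.00000e-03 -2.11186e+02 -4.00000e-03
  2.11185e+02 -1.00000e+00  3.12100e+00] [0.008 0.004 0.012 0.012 0.003 0.006 0.009 0.009 0.025 0.013 0.015 0.012
 0.017 0.022 0.017 0.006]
q [-0.34 -0.35 -0.15  1.97  0.61  1.    0.63] p [0.452 0.003 0.615] tilt 46.2 az -20.3
q [ 0.18  0.52 -0.59  0.11  0.5   1.72  1.44] p [ 0.839 -0.148  0.944] tilt 45.9 az -5.5
```

```bash
cat > sim2.py <<'E'
from sim import *
P[8]=P[8]+P[10]; P[10]=0.0
L=.7/12*np.array([2.22,2.22,3.01,3.01,3.14,3.14,3.14])
def jac(q,x,M):
    J=np.zeros((6,7))
    for i in range(7):
        d=q.copy(); d[i]+=1e-5; X,N=fk(d,P); J[:3,i]=(X-x)/1e-5; J[3:,i]=(N*M.inv()).as_rotvec()/1e-5
    return J
def step2(q,d,tw,n=1,lam=.05,w=1.0,scale=True,redo=False):
    x,M=fk(q,P); xt=x+M.apply(np.array(d)/1000); Mt=M*R.from_euler('z',np.radians(tw)); q0=q
    for _ in range(n):
        x,M=fk(q,P); e=np.r_[xt-x,w*(Mt*M.inv()).as_rotvec()]; J=jac(q,x,M); J[3:]*=w
        dq=J.T@np.linalg.solve(J@J.T+lam**2*np.eye(6),e)
        if redo:
            act=np.ones(7,bool)
            for _ in range(4):
                bad=act&(((q+dq)<lo-1e-9)|((q+dq)>hi+1e-9))
                if not bad.any(): break
                act&=~bad; Ja=J[:,act]; dq=np.zeros(7); dq[act]=Ja.T@np.linalg.solve(Ja@Ja.T+lam**2*np.eye(6),e)
        q=np.clip(q+dq,lo,hi)
    dq=q-q0
    if scale: dq=dq/max(1,np.max(np.abs(dq)/L))
    else: dq=np.clip(dq,-L,L)
    return q0+dq
E
python3 - <<'E'
from sim2 import *
tests=[("push in -> real tilt 62.5 q -.08,-.35,-.1,2.17,.95,.46,.42",[.46,-.17,-.66,2.08,.68,.35,.6],[[-20,12,-15]]*2+[[-20,-5,-30],[-10,-15,-33]]+[[-1,-22,-33]]*4),
("up/out -> tilt 25.3 q .04 .63 .37 .22 -.35 1.86",[.01,.51,.17,.71,-.13,1.86,1.5],[[0,30,-28]]*12),
("out first: q -1.37,1.19,-1.29,.11,1.31,1.86 from q -1.367 1.158 -.729 .149 .719 1.84 -.067; tilt 4.5",[-1.367,1.158,-.729,.149,.719,1.84,-.067],[[40,0,0]]*8),
("flip: q .56.. real -.38 -.17 .21 2.4 1.32 .24 .07",[-.87,-.22,.68,1.82,.5,.7,1.05],[[2,-35,9]]*8)]
for n in(1,5,30):
 for lam in (.02,.1):
  for sc in (True,False):
   for redo in(False,True):
    print("== n",n,"lam",lam,"scale",sc,"redo",redo)
    for t,q,ds in tests:
        q=np.array(q)
        for d in ds: q=step2(q,d,0,n,lam,1.,sc,redo)
        show(q)
E
```

```text
== n 1 lam 0.02 scale True redo False
q [ 0.05 -0.35 -0.18  2.19  0.19  0.62  1.14] p [ 0.44  -0.025  0.493] tilt 40.1 az -9.0
q [ 0.29  1.91  0.07  0.11 -0.27  1.86  1.06] p [ 0.73  -0.204 -0.377] tilt 43.9 az 145.9
q [-2.25  1.97 -0.6   0.11  0.9   1.86  1.16] p [-0.347  0.65  -0.43 ] tilt 47.1 az -28.4
q [-0.33 -0.2   0.21  2.47  1.18  0.16  0.25] p [ 0.478 -0.047  0.381] tilt 46.5 az -3.9
== n 1 lam 0.02 scale True redo True
q [-0.13 -0.33 -0.09  2.12  0.59  0.49  0.76] p [ 0.522 -0.027  0.596] tilt 55.8 az -9.2
q [ 0.08  0.58  0.09  0.42 -0.1   1.86  1.49] p [ 0.815 -0.132  0.713] tilt 16.1 az -0.3
q [-1.34  1.19 -1.26  0.15  1.24  1.84 -0.09] p [0.223 1.02  0.284] tilt 4.3 az 56.0
q [-0.33 -0.2   0.21  2.47  1.18  0.16  0.25] p [ 0.478 -0.047  0.381] tilt 46.5 az -3.9
== n 1 lam 0.02 scale False redo False
q [ 0.05 -0.35 -0.18  2.19  0.19  0.62  1.14] p [ 0.44  -0.025  0.493] tilt 40.1 az -9.0
q [ 0.44  1.97 -0.01  0.11 -0.36  1.86  0.59] p [ 0.688 -0.244 -0.407] tilt 50.0 az 126.9
q [-2.29  1.97 -0.49  0.11  1.04  1.86  1.24] p [-0.324  0.701 -0.397] tilt 53.6 az -10.4
q [-0.3
[... 7607 characters left out ...]
 [ 0.44  -0.021  0.503] tilt 40.4 az -11.9
q [ 0.2   0.93  0.16  0.11 -0.28  1.86  1.38] p [ 0.952 -0.221  0.553] tilt 15.6 az 13.6
q [-1.6   1.47 -0.66  0.11  0.79  1.86  0.21] p [ 0.054  0.985 -0.001] tilt 17.3 az -60.4
q [-0.31 -0.17  0.17  2.49  1.33  0.18  0.11] p [ 0.474 -0.045  0.361] tilt 45.0 az -6.0
== n 30 lam 0.1 scale False redo True
q [-0.16 -0.33 -0.1   2.12  0.7   0.62  0.6 ] p [ 0.502 -0.049  0.582] tilt 53.1 az -16.5
q [ 0.08  0.61  0.11  0.42 -0.12  1.86  1.5 ] p [ 0.826 -0.136  0.693] tilt 14.8 az 0.7
q [-1.36  1.22 -0.91  0.15  0.91  1.7  -0.08] p [0.231 1.058 0.235] tilt 7.6 az 67.7
q [-0.31 -0.17  0.17  2.49  1.33  0.18  0.11] p [ 0.474 -0.045  0.361] tilt 45.0 az -6.0
```

```bash
cat > srch.py <<'E'
from sim2 import *
import itertools, sys, time
def tilt(q):
    x,M=fk(q,P); z=M.apply([0,0,1]); return np.degrees(np.arccos(-z[2])),x,M
dirs=[np.array(d,float)/np.linalg.norm(d) for d in itertools.product((-1,0,1),repeat=3) if any(d)]
def roll(q,dw,n,k=40):
    for _ in range(n):
        x,M=fk(q,P); q=step2(q,M.inv().apply(dw)*k,0,4,.02,1.,True,True)
        x,M=fk(q,P)
        if x[2]<.30 or np.hypot(*x[:2])<.3 or (x-.36*M.apply([0,0,1]))[2]<.2: return None
    return q
from multiprocessing import Pool
def ex(a): 
    q,i=a; r=roll(q,dirs[i],6); return None if r is None else (tilt(r)[0],r,i)
if __name__=="__main__":
    q0=np.array(eval(sys.argv[1])); beam=[(tilt(q0)[0],q0,[])]; B=10
    with Pool() as pool:
        for depth in range(7):
            jobs=[(b[1],i) for b in beam for i in range(len(dirs))]; par=[b for b in beam for _ in dirs]
            res=[(r[0],r[1],p[2]+[r[2]]) for r,p in zip(pool.map(ex,jobs),par) if r]
            res.sort(key=lambda r:r[0]); keep=[]
            for r in res:
                if all(np.linalg.norm(r[1]-k[1])>.25 for k in keep): keep.append(r)
                if len(keep)>=B: break
            beam=keep; b=beam[0]; print(depth,round(b[0],1),[tuple(np.sign(dirs[i]).astype(int).tolist()) for i in b[2]]); show(b[1])
E
nproc; time timeout 550 python3 srch.py "[-0.08,-0.35,-0.1,2.17,0.95,0.46,0.42]"
```

```text
4
0 61.2 [(-1, -1, 0)]
q [ 0.29 -0.35 -0.06  2.21  0.08  0.22  1.45] p [ 0.495 -0.167  0.589] tilt 61.2 az -16.7
1 51.1 [(-1, 0, -1), (-1, 0, 0)]
q [-0.57 -0.35  0.06  2.56  1.27  0.66 -0.14] p [ 0.406 -0.071  0.398] tilt 51.1 az -20.2
2 46.6 [(-1, 0, -1), (-1, 0, 0), (-1, -1, 0)]
q [ 0.12 -0.35 -0.08  2.56  0.92  0.23  0.53] p [ 0.381 -0.127  0.378] tilt 46.6 az -20.1
3 42.7 [(-1, 0, -1), (-1, 0, 0), (-1, -1, 0), (-1, 0, -1)]
q [ 0.29 -0.35  0.01  2.56  0.12  0.19  1.52] p [ 0.346 -0.163  0.359] tilt 42.7 az -20.4
4 38.3 [(-1, 0, -1), (-1, 0, 0), (-1, 0, 0), (0, -1, -1), (-1, 0, 0)]
q [-0.06 -0.35  0.11  2.56  0.79  0.41  0.77] p [ 0.333 -0.163  0.34 ] tilt 38.3 az -28.1
5 32.9 [(-1, 0, -1), (-1, 0, 0), (-1, 0, 0), (0, -1, -1), (-1, 0, 0), (-1, 0, 0)]
q [ 0.53 -0.35 -0.09  2.56 -0.06  0.35  1.87] p [ 0.284 -0.178  0.321] tilt 32.9 az -28.0
6 28.7 [(-1, 0, -1), (-1, 0, 0), (-1, 0, 0), (0, -1, -1), (-1, 0, 0), (-1, 0, 0), (-1, 1, -1)]
q [ 0.27 -0.35 -0.17  2.56  0.25  0.46  1.28] p [ 0.289 -0.117  0.308] tilt 28.7 az -27.9
real	0m37.579s
user	2m7.520s
sys	0m0.401s
```

```bash
python3 -m inch '[[[-7.5,-37,-11],0],[[-7.5,-37,-11],0],[[-7.5,-37,-11],0],[[-7.5,-37,-11],0],[[-7.5,-37,-11],0]]'; python3 -c "
from h import *
st();M=Rt();print((M.T@[-40,0,0]).round(1))"
```

```text
t: 25.4
ee_pos: [0.4676, -0.0887, 0.4935]
tool_rot: [0.415, 0.683, 0.514, 0.311]
ft_force: [0.8, -0.7, -0.5]
gripper_width: 0.084
t 25.4 p [ 0.4676 -0.0887  0.4935] q [ 0.13 -0.35 -0.28  2.46  1.61  0.32 -0.32] w 0.084 F [ 0.8 -0.7 -0.5]
tx [ 0.277  0.961 -0.001] ty [ 0.444 -0.127  0.887] tz [ 0.852 -0.247 -0.462]
[-11.1 -17.8 -34.1]
```

```bash
python3 - <<'E'
s=open('srch.py').read()
s=s.replace("if x[2]<.30 or np.hypot(*x[:2])<.3 or","if x[2]<(.1 if x[0]<.36 and x[1]>-.22 and x[1]<.3 else .30) or np.hypot(*x[:2])<.26 or")
s=s.replace("range(7)","range(9)")
s=s.replace("(x-.36*M.apply([0,0,1]))[2]<.2","np.hypot(*(x-.36*M.apply([0,0,1]))[:2])<.12")
open('srch.py','w').write(s)
E
timeout 550 python3 srch.py "[0.13,-0.35,-0.28,2.46,1.61,0.32,-0.32]"
```

```text
0 55.4 [(-1, 0, 0)]
q [-0.37 -0.35 -0.32  2.54  1.17  0.78 -0.15] p [ 0.391 -0.028  0.427] tilt 55.4 az -23.5
1 52.3 [(-1, 0, 0), (-1, -1, -1)]
q [-0.28 -0.35 -0.18  2.54  1.18  0.67  0.01] p [ 0.393 -0.083  0.413] tilt 52.3 az -26.9
2 47.7 [(-1, 0, 0), (0, -1, -1), (-1, 0, 1)]
q [-0.04 -0.33  0.17  2.47  0.98  0.3   0.65] p [ 0.401 -0.192  0.408] tilt 47.7 az -25.3
3 42.1 [(-1, 0, 0), (0, -1, -1), (-1, 0, 1), (-1, -1, 1)]
q [ 0.43 -0.33  0.01  2.42  0.04  0.31  1.74] p [ 0.357 -0.225  0.405] tilt 42.1 az -27.8
4 38.4 [(-1, 0, 0), (0, -1, -1), (-1, 0, 1), (-1, 0, -1), (-1, 0, 1)]
q [ 0.41 -0.33  0.2   2.51  0.04  0.29  1.9 ] p [ 0.284 -0.256  0.352] tilt 38.4 az -32.1
5 34.2 [(-1, 0, 0), (0, -1, -1), (-1, 0, 1), (-1, 0, -1), (-1, 0, 1), (-1, 1, -1)]
q [ 0.76 -0.33  0.06  2.51 -0.37  0.41  2.44] p [ 0.244 -0.25   0.338] tilt 34.2 az -31.7
6 29.9 [(-1, 0, 0), (0, -1, -1), (-1, 0, 1), (-1, 0, -1), (-1, 0, 1), (-1, 1, -1), (-1, 1, -1)]
q [ 0.66 -0.33  0.24  2.51 -0.27  0.49  2.44] p [ 0.203 -0.252  0.319] tilt 29.9 az -29.7
7 26.9 [(-1, 0, 0), (0, -1, -1), (-1, 0, 1), (-1, -1, 1), (-1, 0, -1), (-1, 1, -1), (-1, 1, -1), (-1, 1, 1)]
q [ 0.82 -0.35  0.21  2.36 -0.3   0.76  2.52] p [ 0.19  -0.256  0.371] tilt 26.9 az -23.3
8 22.7 [(-1, 0, 0), (0, -1, -1), (-1, 0, 1), (-1, -1, 1), (-1, 0, -1), (-1, 1, -1), (-1, 1, -1), (-1, 0, 1), (-1, 1, 0)]
q [ 0.76 -0.35  0.43  2.15 -0.16  1.03  2.52] p [ 0.115 -0.308  0.436] tilt 22.7 az -24.3
```

```bash
python3 -m inch '[[[-11,-18,-34],0],[[-11,-18,-34],0],[[-11,-18,-34],0],[[-11,-18,-34],0],[[-11,-18,-34],0],[[-11,-18,-34],0]]' | grep ft; python3 -c "
from h import *
st();M=Rt();print((M.T@[-40,0,0]).round(1),(M.T@[0,-28,-28]).round(1))"
```

```text
ft_force: [0.4, -0.8, 0.3]
t 25.9 p [ 0.3867 -0.0518  0.394 ] q [ 0.14 -0.35 -0.56  2.56  1.15  0.5  -0.06] w 0.0842 F [ 0.4 -0.8  0.3]
tx [ 0.293  0.948 -0.125] ty [ 0.625 -0.091  0.775] tz [ 0.723 -0.305 -0.619]
[-11.7 -25.  -28.9] [-23.  -19.2  25.9]
```

```bash
python3 -c "
from h import *
M=Rt();print((M.T@[-33,-23,0]).round(1))"; python3 -m inch '[[[-31,-18,-17],0],[[-31,-18,-17],0],[[-31,-18,-17],0],[[-31,-18,-17],0],[[-31,-18,-17],0],[[-31,-18,-17],0]]' | grep ft; python3 -c "
from h import *
st();M=Rt();print((M.T@[-40,0,0]).round(1),(M.T@[-33,23,0]).round(1))"
```

```text
[-31.5 -18.5 -16.9]
ft_force: [0.0, 0.3, 0.5]
t 26.4 p [ 0.3576 -0.1394  0.3679] q [ 0.52 -0.35 -0.52  2.56  0.92  0.31  0.5 ] w 0.0845 F [0.  0.3 0.5]
tx [ 0.312  0.921 -0.232] ty [ 0.728 -0.074  0.682] tz [ 0.611 -0.382 -0.694]
[-12.5 -29.1 -24.4] [ 10.9 -25.7 -28.9]
```

```bash
python3 -m inch '[[[0,-29,-27],0],[[0,-29,-27],0],[[0,-29,-27],0],[[0,-29,-27],0],[[0,-29,-27],0],[[0,-29,-27],0]]' | grep ft; python3 -c "
from h import *
st();M=Rt();print((M.T@[-40,0,0]).round(1),(M.T@[-33,23,0]).round(1))"
```

```text
ft_force: [0.7, 0.6, -0.4]
t 26.9 p [ 0.316  -0.0774  0.3606] q [-0.23 -0.35 -0.42  2.56  0.84  0.84  0.12] w 0.0843 F [ 0.7  0.6 -0.4]
tx [ 0.333  0.908 -0.254] ty [ 0.759 -0.098  0.644] tz [ 0.56  -0.408 -0.722]
[-13.3 -30.3 -22.4] [  9.9 -27.3 -27.8]
```

```bash
sed -i 's/range(9)/range(5)/' srch.py; timeout 550 python3 srch.py "[-0.23,-0.35,-0.42,2.56,0.84,0.84,0.12]"
```

```text
0 41.6 [(0, -1, -1)]
q [-0.49 -0.2   0.53  2.56  1.38  0.49  0.19] p [ 0.376 -0.228  0.321] tilt 41.6 az -38.9
1 35.5 [(0, -1, -1), (-1, 0, 0)]
q [ 0.11 -0.34  0.17  2.56  0.7   0.41  1.04] p [ 0.284 -0.224  0.326] tilt 35.5 az -38.5
2 29.6 [(0, -1, -1), (-1, 0, 0), (-1, 0, 0)]
q [ 0.77 -0.34 -0.05  2.56 -0.11  0.4   2.14] p [ 0.22  -0.231  0.309] tilt 29.6 az -39.5
3 26.7 [(0, -1, -1), (-1, 0, 0), (-1, 0, 0), (0, 1, 0)]
q [ 0.18 -0.34 -0.16  2.56  0.41  0.57  1.05] p [ 0.268 -0.127  0.3  ] tilt 26.7 az -38.9
4 21.7 [(0, -1, -1), (-1, 0, 0), (-1, 0, 0), (1, 1, -1), (1, 0, -1)]
q [ 1.18  0.   -1.16  2.56  0.74  0.39  0.69] p [ 0.333 -0.144  0.222] tilt 21.7 az -46.3
```

```bash
python3 -m inch '[[[-18,-15,32],0],[[-18,-15,32],0],[[-18,-15,32],0],[[-18,-15,32],0],[[-18,-15,32],0]]' | grep ft; python3 -c "
from h import *
st();M=Rt();print((M.T@[-40,0,0]).round(1))"
```

```text
ft_force: [-0.3, 0.0, 0.3]
t 27.32 p [ 0.3247 -0.101   0.3409] q [ 0.43 -0.35 -0.64  2.56  0.75  0.49  0.48] w 0.0842 F [-0.3  0.   0.3]
tx [ 0.324  0.912 -0.253] ty [ 0.788 -0.112  0.606] tz [ 0.524 -0.395 -0.754]
[-13.  -31.5 -21. ]
```

```bash
python3 -m inch '[[[-13,-31,-21],0],[[-13,-31,-21],0],[[-13,-31,-21],0],[[-13,-31,-21],0],[[-13,-31,-21],0],[[-13,-31,-21],0]]' | grep ft; python3 -c "
from h import *
st();M=Rt();print((M.T@[-40,0,0]).round(1),(M.T@[0,0,-40]).round(1))"
```

```text
ft_force: [0.6, -0.0, -0.3]
t 27.82 p [ 0.2707 -0.063   0.342 ] q [-0.36 -0.35 -0.45  2.56  0.68  0.97  0.1 ] w 0.084 F [ 0.6 -0.  -0.3]
tx [ 0.344  0.896 -0.28 ] ty [ 0.809 -0.132  0.573] tz [ 0.477 -0.424 -0.77 ]
[-13.8 -32.4 -19.1] [ 11.2 -22.9  30.8]
```

```bash
sed -i 's/range(5)/range(6)/; s/x\[0\]<.36 and x\[1\]>-.22 and x\[1\]<.3/x[0]<.34 and x[1]>-.6 and x[1]<.3/; s/B=10/B=16/' srch.py; timeout 560 python3 srch.py "[-0.36,-0.35,-0.45,2.56,0.68,0.97,0.1]"
```

```text
0 37.5 [(0, -1, -1)]
q [-0.83 -0.35  0.53  2.56  1.09  0.85  0.26] p [ 0.33  -0.197  0.32 ] tilt 37.5 az -44.6
1 33.5 [(0, -1, -1), (-1, -1, 1)]
q [-0.05 -0.35  0.18  2.51  0.73  0.6   0.89] p [ 0.282 -0.218  0.336] tilt 33.5 az -44.9
2 28.7 [(0, -1, -1), (-1, -1, 1), (-1, 0, 0)]
q [ 0.7  -0.35 -0.09  2.53  0.07  0.46  1.87] p [ 0.225 -0.228  0.318] tilt 28.7 az -44.0
3 24.4 [(0, -1, -1), (-1, -1, 1), (-1, 0, 0), (-1, 1, -1)]
q [ 0.97 -0.35 -0.15  2.53 -0.18  0.54  2.26] p [ 0.192 -0.223  0.306] tilt 24.4 az -42.8
4 21.1 [(0, -1, -1), (-1, -1, 0), (-1, 0, 0), (-1, 1, -1), (-1, 1, 0)]
q [ 0.7  -0.35  0.41  2.56  0.03  0.56  2.37] p [ 0.084 -0.259  0.275] tilt 21.1 az -45.8
5 16.9 [(0, -1, -1), (-1, -1, 0), (-1, 0, 0), (-1, 1, -1), (-1, 1, -1), (-1, 1, -1)]
q [ 0.27 -0.35  1.19  2.56  0.26  0.51  2.54] p [-0.027 -0.288  0.216] tilt 16.9 az -42.8
```

```bash
python3 -m inch '[[[-18,-12,33],0],[[-18,-12,33],0],[[-18,-12,33],0],[[-18,-12,33],0],[[-18,-12,33],0],[[-18,-12,33],0]]' | grep ft; python3 -c "
from h import *
st();M=Rt();print((M.T@[-28,-28,0]).round(1),(M.T@[-40,0,0]).round(1))"
```

```text
ft_force: [-0.6, 0.1, 0.1]
t 28.32 p [ 0.2894 -0.0987  0.3214] q [ 0.43 -0.35 -0.68  2.56  0.6   0.59  0.57] w 0.0839 F [-0.6  0.1  0.1]
tx [ 0.339  0.898 -0.28 ] ty [ 0.837 -0.152  0.526] tz [ 0.429 -0.413 -0.803]
[-34.6 -19.2  -0.5] [-13.6 -33.5 -17.2]
```

```bash
python3 -m inch '[[[-30,-15,20],0],[[-30,-15,20],0],[[-30,-15,20],0],[[-30,-15,20],0],[[-30,-15,20],0],[[-30,-15,20],0],[[-30,-15,20],0],[[-30,-15,20],0]]' | grep ft; python3 -c "
from h import *
st();M=Rt();print((M.T@[-28,-28,0]).round(1),(M.T@[-40,0,0]).round(1))"
```

```text
ft_force: [0.0, -0.1, 0.0]
t 28.98 p [ 0.2598 -0.1834  0.2947] q [ 1.26 -0.35 -0.72  2.56 -0.26  0.35  2.03] w 0.0841 F [ 0.  -0.1  0. ]
tx [ 0.315  0.917 -0.245] ty [ 0.884 -0.189  0.427] tz [ 0.345 -0.351 -0.871]
[-34.5 -19.5   0.2] [-12.6 -35.4 -13.8]
```

```bash
python3 -m inch '[[[-7,-30,25],0],[[-7,-30,25],0],[[-7,-30,25],0],[[-7,-30,25],0],[[-7,-30,25],0],[[-7,-30,25],0]]' | grep ft; python3 -c "
from h import *
st()"
```

```text
ft_force: [0.0, -0.2, -0.0]
t 29.48 p [ 0.2151 -0.2607  0.2457] q [ 1.91 -0.16 -1.03  2.56 -0.52  0.29  2.63] w 0.0839 F [ 0.  -0.2 -0. ]
tx [ 0.304  0.929 -0.211] ty [ 0.916 -0.224  0.334] tz [ 0.262 -0.295 -0.919]
```

```bash
python3 -m inch '[[[-5,-25,15],-7],[[-5,-20,20],-7],[[-2,-20,20],-7],[[2,-20,20],-7],[[5,-20,20],-7],[[8,-20,20],-7]]' | grep ft; python3 -c "
from h import *
st();M=Rt();print((M.T@[-28,0,-28]).round(1),(M.T@[-40,0,0]).round(1))"
```

```text
ft_force: [0.2, -0.8, 1.0]
t 29.98 p [ 0.1722 -0.3021  0.2029] q [ 2.15  0.12 -1.29  2.56  0.45  0.24  2.18] w 0.0842 F [ 0.2 -0.8  1. ]
tx [-0.119  0.955 -0.273] ty [0.97  0.171 0.176] tz [ 0.214 -0.244 -0.946]
[ 11.  -32.1  20.5] [  4.7 -38.8  -8.6]
```

```bash
python3 -m inch '[[[11,-32,20],0],[[11,-32,20],0],[[11,-32,20],0],[[11,-32,20],0],[[11,-32,20],0],[[11,-32,20],0]]' | grep ft; python3 -c "
from h import *
st();M=Rt();print((M.T@[-28,0,-28]).round(1),(M.T@[-40,0,0]).round(1))"
```

```text
ft_force: [0.3, -0.7, 0.8]
t 30.48 p [ 0.0066 -0.3661  0.1002] q [ 2.48  0.64 -1.29  2.56  1.32  0.47  1.81] w 0.084 F [ 0.3 -0.7  0.8]
tx [-0.132  0.971 -0.202] ty [0.97  0.168 0.174] tz [ 0.202 -0.173 -0.964]
[  9.3 -32.   21.3] [  5.3 -38.8  -8.1]
```

```bash
python3 -c "
from h import *
print(go([.28,-.25,.13]))
M=Rt();print((M.T@[-28,24,-10]).round(1))"; python3 -m inch '[[[12,35,0],0],[[12,35,0],0],[[12,35,0],0],[[12,35,0],0],[[12,35,0],0],[[12,35,0],0],[[12,35,0],0],[[12,35,0],0]]' | grep ft;  python3 -c "
from h import *
st();M=Rt();print((M.T@[-28,24,-10]).round(1))"
```

```text
('delta', array([ 70.7, 289.9,   6.5]), 'n', 8, 'per row', array([ 8.8, 36.2,  0.8]))
[ 29.  -24.9  -0.2]
ft_force: [0.0, -1.7, -0.6]
t 31.15 p [ 0.2682 -0.2577  0.1571] q [ 1.62  0.38 -1.28  2.53  1.08  0.47  1.16] w 0.0843 F [ 0.  -1.7 -0.6]
tx [-0.139  0.976 -0.166] ty [0.97  0.167 0.174] tz [ 0.198 -0.137 -0.971]
[ 29.  -24.9   0.9]
```

```bash
python3 -m inch '[[[25,-25,8],0],[[25,-25,8],0],[[25,-25,8],0],[[25,-25,8],0],[[25,-25,8],0],[[25,-25,8],0]]' | grep ft;  python3 -c "
from h import *
st();M=Rt();print((M.T@[-28,24,-10]).round(1))"
```

```text
ft_force: [-0.9, 0.1, 0.6]
t 31.65 p [ 0.1764 -0.2307  0.1713] q [ 1.93  0.23 -1.29  2.56  0.46  0.42  1.97] w 0.0844 F [-0.9  0.1  0.6]
tx [-0.156  0.985 -0.069] ty [0.98  0.163 0.117] tz [ 0.127 -0.05  -0.991]
[ 28.7 -24.7   5.2]
```

```bash
python3 -m inch '[[[14,-33,8],0],[[14,-33,8],0],[[14,-33,8],0],[[14,-33,8],0]]' | grep ft;  python3 -c "
from h import *
st()"
```

```text
ft_force: [1.5, -0.5, 0.9]
t 31.98 p [ 0.0664 -0.2473  0.1743] q [ 2.39  0.2  -1.29  2.56  0.23  0.48  2.63] w 0.0838 F [ 1.5 -0.5  0.9]
tx [-0.152  0.988 -0.026] ty [0.983 0.154 0.103] tz [ 0.106 -0.01  -0.994]
```

```bash
python3 -c "
from h import *
print(go([.30,-.23,.2]))"; python3 -m inch '[[[0,38,0],0],[[0,38,0],0],[[0,38,0],0],[[0,38,0],0],[[0,38,0],0],[[10,38,0],0],[[30,25,0],0],[[38,0,0],0]]' | grep ft;  python3 -c "
from h import *
st(); print(go([.36,-.01,.2]))"
```

```text
('delta', array([-19.2, 234.8,  -0.9]), 'n', 6, 'per row', array([-3.2, 39.1, -0.2]))
ft_force: [1.0, 1.9, 0.6]
t 32.65 p [ 0.2711 -0.1385  0.1955] q [ 1.44  0.15 -1.2   2.49  0.24  0.5   1.78] w 0.0842 F [1.  1.9 0.6]
tx [-0.161  0.987 -0.025] ty [0.98  0.163 0.111] tz [ 0.114 -0.007 -0.993]
('delta', array([112.4, 108.6,   4.8]), 'n', 4, 'per row', array([28.1, 27.2,  1.2]))
```

```bash
python3 -m inch '[[[35,10,0],0],[[35,10,0],0],[[35,5,0],0],[[30,0,10],0],[[6,-33,20],0],[[6,-33,20],0],[[6,-33,20],0],[[6,-33,20],0]]' | grep ft;  python3 -c "
from h import *
st()"
```

```text
ft_force: [-0.3, -0.7, -0.4]
t 33.32 p [ 0.2207 -0.0148  0.2002] q [ 1.25 -0.04 -1.29  2.56 -0.07  0.57  1.75] w 0.0837 F [-0.3 -0.7 -0.4]
tx [-0.163  0.987 -0.006] ty [0.986 0.163 0.024] tz [ 0.025 -0.002 -1.   ]
```

```bash
python3 -c "
from h import *
a,S=cam('scene'); b,T=cam('side');st()
cv2.imwrite('pics/s14.png',cv2.resize(b[290:400,330:430],None,fx=6,fy=6,interpolation=cv2.INTER_CUBIC)[:600,:,::-1])
cv2.imwrite('pics/c14.png',cv2.resize(a[150:230,240:330],None,fx=7,fy=7,interpolation=cv2.INTER_CUBIC)[:,:,::-1])
cv2.imwrite('pics/c14b.png',cv2.resize(a[260:430,300:480],None,fx=3.5,fy=3.5,interpolation=cv2.INTER_CUBIC)[:,:,::-1])
cv2.imwrite('pics/s14b.png',cv2.resize(b[110:260,200:370],None,fx=4,fy=4,interpolation=cv2.INTER_CUBIC)[:,:,::-1])"
```

```text
t 33.42 p [ 0.2207 -0.0163  0.2007] q [ 1.26 -0.05 -1.29  2.56 -0.07  0.57  1.75] w 0.0839 F [-0.2 -0.5  0.2]
tx [-0.16   0.987 -0.012] ty [0.987 0.16  0.025] tz [ 0.027 -0.008 -1.   ]
```

View pics/s14.png

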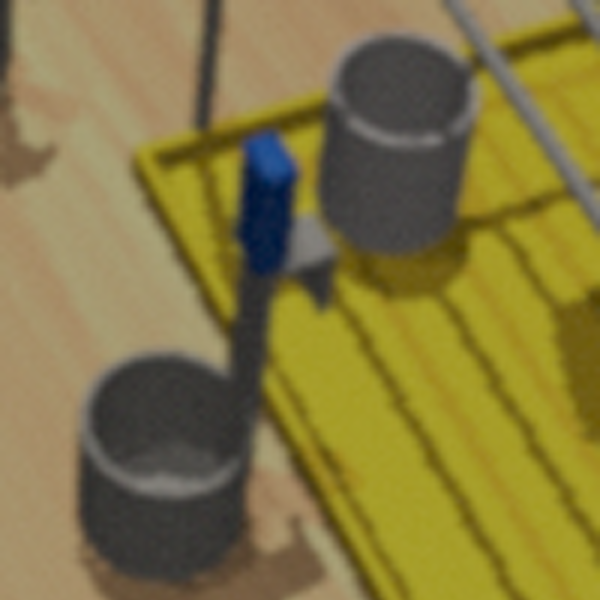

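View pics/c14.png

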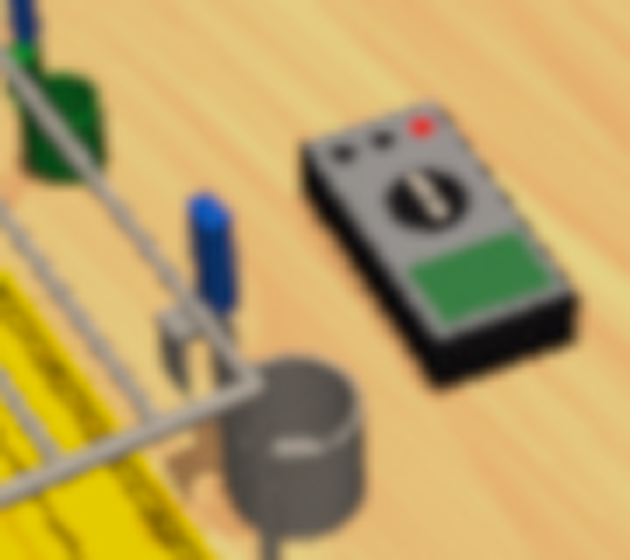

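View pics/c14b.png

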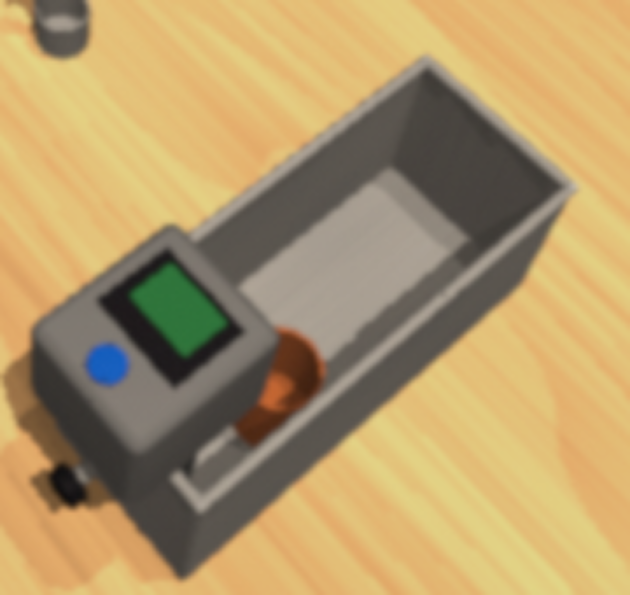

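View pics/s14b.png

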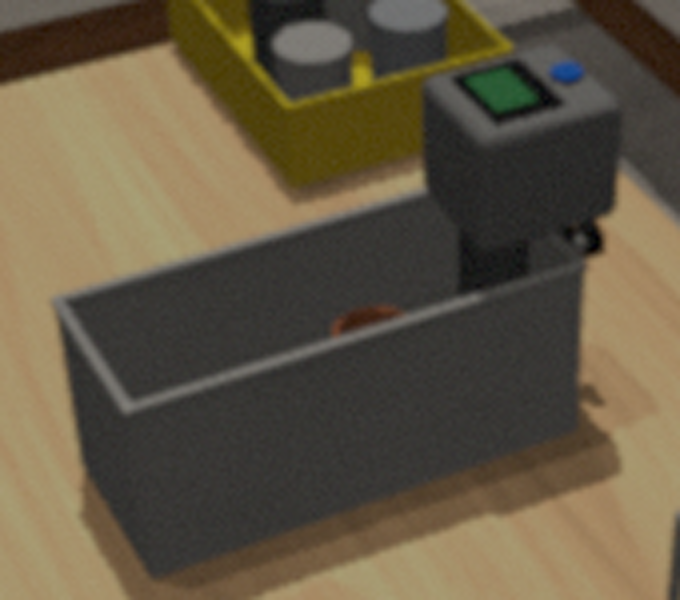

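Run:
```python
from h import *
D=np.load("P.npz"); S,T=D["scene"],D["side"]
s1=lambda x,y:(330+x/6,290+y/6); c1=lambda x,y:(240+x/7,150+y/7)
s2=lambda x,y:(200+x/4,110+y/4); c2=lambda x,y:(300+x/3.5,260+y/3.5)
for n,c,s in [("griptop",c1(209,205),s1(269,146)),("gripbot",c1(221,305),s1(262,270)),("cuprim",c1(293,403),s1(167,423)),
 ("bath y+ x-",c2(573,187),s2(60,300)),("bath y- x-",c2(428,62),s2(130,408))]:
    x,r=tri([(S,c),(T,s)]); print(n,x.round(4),(r*1000).round(1))
print("y- x+ side",atz(T,s2(583,263),.145).round(3)); print("y+ x+ scene",atz(S,c2(200,507),.145).round(3))
print("y+ x- ",atz(S,c2(573,187),.145).round(3),atz(T,s2(60,300),.145).round(3)); print("y- x- ",atz(S,c2(428,62),.145).round(3),atz(T,s2(130,408),.145).round(3))
print("can", atz(S,c2(287,365),.076).round(3))
```

```text
griptop [ 0.5533 -0.2846  0.1816] [-0.  0. -0. -0.]
gripbot [ 0.5518 -0.2886  0.1237] [ 1.4 -0.   1.4  0. ]
cuprim [ 0.5234 -0.2847  0.0518] [ 0.8 -0.   0.8  0. ]
bath y+ x- [0.4359 0.294  0.141 ] [ 1.8 -0.6  1.7  0.7]
bath y- x- [0.4374 0.1715 0.1406] [ 1.  -0.3  1.   0.3]
y- x+ side [0.752 0.169 0.145]
y+ x+ scene [0.754 0.299 0.145]
y+ x-  [0.436 0.296 0.145] [0.436 0.287 0.145]
y- x-  [0.439 0.173 0.145] [0.437 0.165 0.145]
can [0.633 0.254 0.076]
```

```bash
python3 -c "
from h import *
print(go([.47,-.27,.28]))"; python3 -m inch '[[[-20,20,-20],0],[[-25,24,-18],0],[[-25,24,-18],0],[[-25,24,-18],0],[[-25,24,-10],0],[[-25,24,-5],0],[[-25,24,0],0],[[-25,24,0],0]]' 60| grep ft;  python3 -c "
from h import *
st(); print(go([.49,-.28,.28]))"
```

```text
('delta', array([-291.1,  207.5,  -70.8]), 'n', 10, 'per row', array([-29.1,  20.7,  -7.1]))
ft_force: [-0.3, -0.4, 0.3]
t 34.08 p [ 0.4381 -0.1796  0.2949] q [ 1.13  0.31 -1.08  2.    0.33  0.99  1.62] w 0.0599 F [-0.3 -0.4  0.3]
tx [-0.156  0.988 -0.01 ] ty [0.987 0.156 0.026] tz [ 0.027 -0.006 -1.   ]
('delta', array([-107.1,   35.3,   17. ]), 'n', 3, 'per row', array([-35.7,  11.8,   5.7]))
```

```bash
python3 -m inch '[[[-27,8,5],5],[[-27,6,5],5],[[-27,3,4],5],[[-26,0,3],0],[[0,0,0],0]]'| grep ft;  python3 -c "
from h import *
a,W=cam('wrist');st(); print(go([.55,-.286,.25]))
for X in ([.5533,-.286,.182],[.5234,-.285,.055]):
    p=proj(W,X)[0]; print(p.round()); cv2.circle(a,tuple(int(v) for v in p),3,(255,0,255),-1)
cv2.imwrite('pics/w15.png',a[:,:,::-1])"
```

```text
ft_force: [-0.6, -0.2, -0.1]
t 34.55 p [ 0.4564 -0.2851  0.2778] q [ 1.15  0.4  -0.94  1.91  0.38  1.    1.51] w 0.0596 F [-0.7  0.6 -0.9]
tx [ 0.107  0.994 -0.002] ty [ 0.994 -0.107  0.026] tz [ 0.025 -0.004 -1.   ]
('delta', array([ 9.2, 92.4, 30.1]), 'n', 3, 'per row', array([ 3.1, 30.8, 10. ]))
[343. 331.]
[337. 247.]
```

View pics/w15.png

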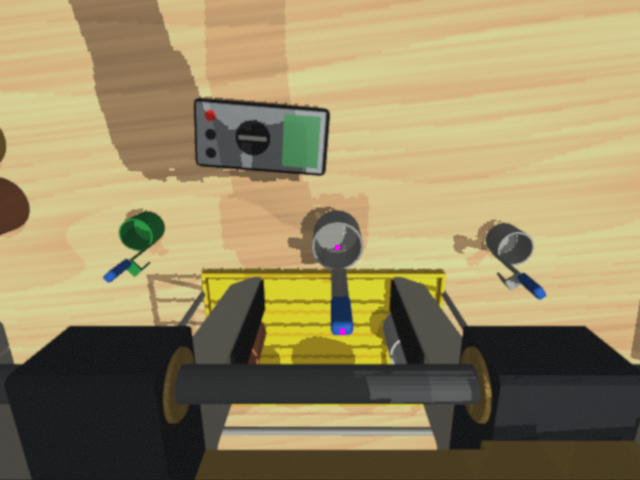

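```bash
python3 -m inch '[[[3,30,3],-4],[[3,31,3],0],[[1,31,3],0],[[0,0,0],0]]'| grep ft;  python3 -c "
from h import *
st(); print(go([.55,-.286,.165]),go([.55,-.286,.121]))"
```

```text
ft_force: [-0.5, 0.5, 0.3]
t 34.88 p [ 0.5544 -0.2784  0.2723] q [ 0.98  0.52 -0.91  1.75  0.46  1.07  1.46] w 0.0601 F [-0.5  0.5  0.3]
tx [ 0.03   1.    -0.002] ty [ 0.999 -0.03   0.03 ] tz [ 0.03  -0.003 -1.   ]
('delta', array([ -7.5,  -7.4, 107.1]), 'n', 3, 'per row', array([-2.5, -2.5, 35.7])) ('delta', array([ -7.5,  -8.8, 151.1]), 'n', 4, 'per row', array([-1.9, -2.2, 37.8]))
```

```bash
python3 -m inch '[[[-4,-4,20],0],[[-3.5,-3.5,30],0],[[0,0,30],0],[[0,0,27],0],[[0,0,0],0]]'| grep ft;  python3 -c "
from h import *
a,W=cam('wrist');st(); print(go([.55,-.286,.121]))
for X in ([.5533,-.286,.182],[.5234,-.285,.055]):
    p=proj(W,X)[0]; print(p.round()); cv2.circle(a,tuple(int(v) for v in p),3,(255,0,255),-1)
cv2.imwrite('pics/w16.png',a[:,:,::-1])
b,T=cam('side');cv2.imwrite('pics/s16.png',cv2.resize(b[200:400,280:500],None,fx=3,fy=3,interpolation=cv2.INTER_CUBIC)[:,:,::-1])"
```

```text
ft_force: [-0.5, 0.2, -0.0]
t 35.35 p [ 0.5429 -0.287   0.1639] q [ 0.94  0.62 -0.83  1.87  0.58  0.89  1.37] w 0.0602 F [0.5 1.4 0.1]
tx [ 0.031  1.    -0.002] ty [ 0.999 -0.031  0.023] tz [ 0.023 -0.002 -1.   ]
('delta', array([ 1.2,  6.1, 43.1]), 'n', 2, 'per row', array([ 0.6,  3.1, 21.5]))
[331. 314.]
[330. 199.]
```

View pics/w16.png

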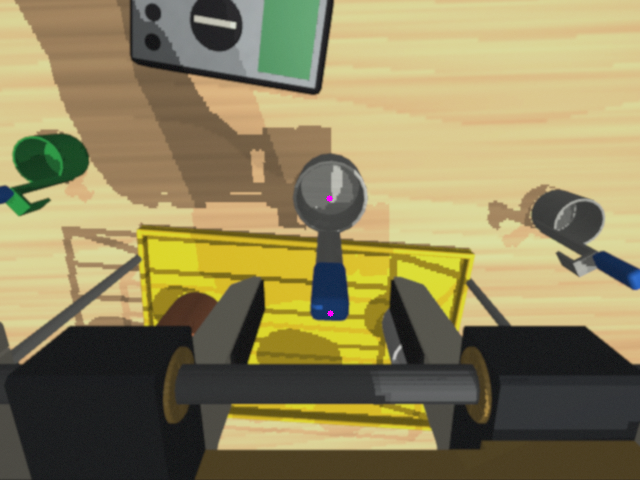

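View pics/s16.png

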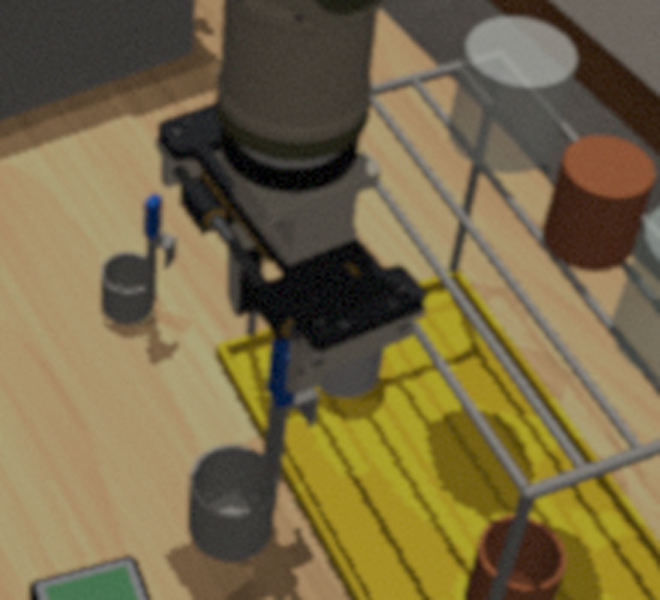

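```bash
python3 -m inch '[[[1,6,0],0],[[0,0,14],0],[[0,0,14],0],[[0,0,14],0],[[0,0,0],0]]'| grep ft;  python3 -c "
from h import *
a,W=cam('wrist');st()
cv2.imwrite('pics/w17.png',a[:,:,::-1])
b,T=cam('side');cv2.imwrite('pics/s17.png',cv2.resize(b[200:400,280:500],None,fx=3,fy=3,interpolation=cv2.INTER_CUBIC)[:,:,::-1])"
```

```text
ft_force: [-0.6, -0.1, 0.2]
t 35.87 p [ 0.55   -0.2875  0.1225] q [ 0.9   0.67 -0.79  1.9   0.64  0.82  1.32] w 0.0602 F [-0.6 -0.3  0.1]
tx [ 0.031  1.    -0.002] ty [ 0.999 -0.031  0.024] tz [ 0.024 -0.003 -1.   ]
```

View pics/w17.png

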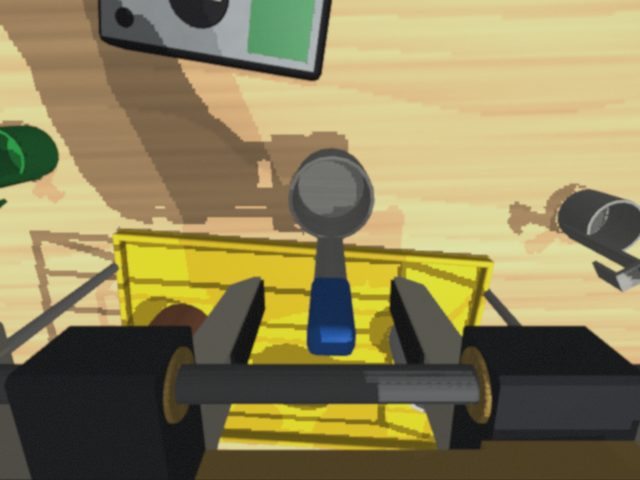

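View pics/s17.png

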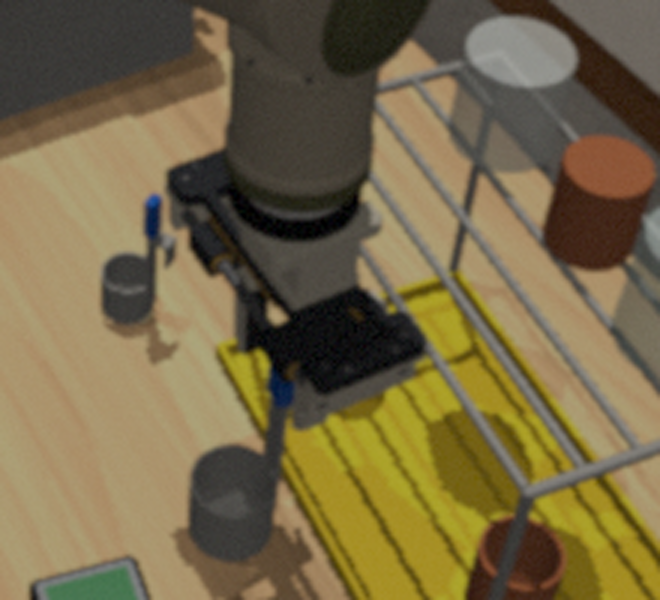

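```bash
python3 -m inch '[[[0,0,0],0],[[0,0,0],0],[[0,0,0],0],[[0,0,0],0],[[0,0,0],0],[[0,0,0],0],[[0,0,0],0]]' 10 | grep -E "ft|width"; python3 -m inch '[[[0,0,-5],0],[[0,0,-10],0],[[0,0,-10],0],[[0,0,0],0]]'| grep -E "ft|width";  python3 -c "
from h import *
a,W=cam('wrist');st()
cv2.imwrite('pics/w18.png',a[:,:,::-1])
b,T=cam('side');cv2.imwrite('pics/s18.png',cv2.resize(b[200:400,280:500],None,fx=3,fy=3,interpolation=cv2.INTER_CUBIC)[:,:,::-1])"
```

```text
ft_force: [0.3, -0.5, -2.5]
gripper_width: 0.0198
ft_force: [-0.8, -0.2, -2.3]
gripper_width: 0.0199
t 36.88 p [ 0.5513 -0.2878  0.151 ] q [ 0.92  0.63 -0.81  1.87  0.6   0.86  1.35] w 0.0198 F [ 0.  -0.1 -2.6]
tx [ 0.032  0.999 -0.004] ty [ 0.999 -0.032  0.029] tz [ 0.029 -0.005 -1.   ]
```

View pics/w18.png

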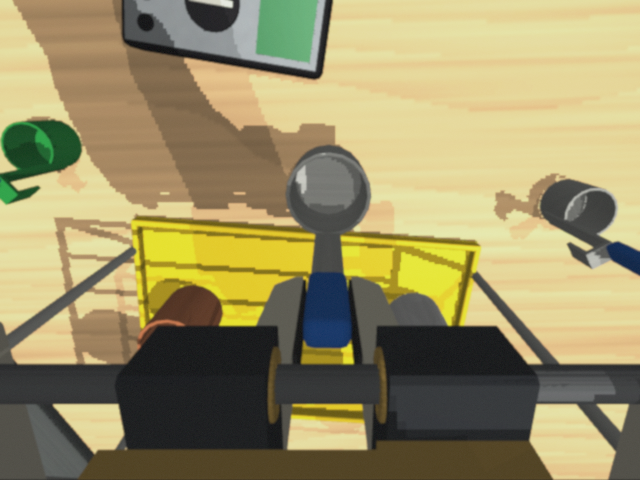

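View pics/s18.png

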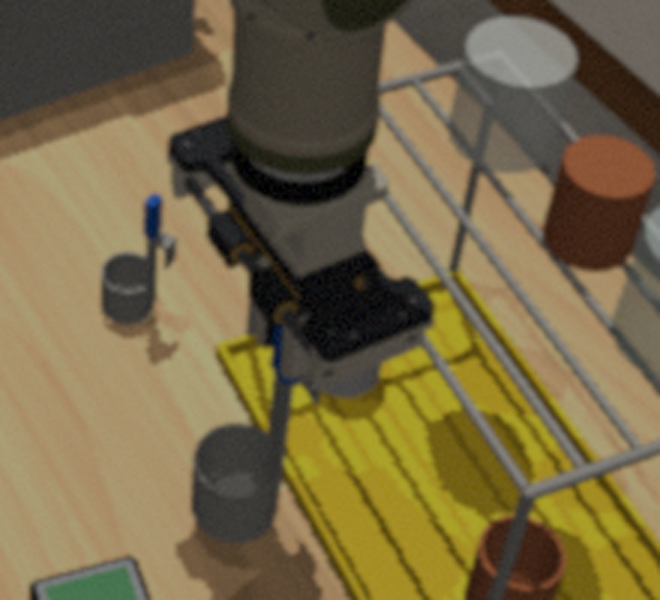

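```bash
python3 -m inch '[[[10,-5,-30],0],[[10,-5,-38],0],[[10,-5,-38],0],[[15,-2,-36],0],[[18,0,-36],0],[[38,0,0],0],[[38,0,0],0],[[38,0,0],0]]'| grep -E "ft|width";  python3 -c "
from h import *
st()"
```

```text
ft_force: [0.1, 0.5, -3.4]
gripper_width: 0.0201
t 37.6 p [ 0.5339 -0.1084  0.3267] q [ 0.83  0.37 -0.99  1.82  0.35  1.11  1.25] w 0.0201 F [ 0.1  0.5 -3.4]
tx [ 0.033  0.999 -0.004] ty [ 0.999 -0.033  0.028] tz [ 0.028 -0.005 -1.   ]
```

```bash
python3 -m inch '[[[20,0,0],6.8],[[20,-3,0],6.8],[[20,-5,0],6.8],[[20,-7,0],6.8],[[18,-9,0],6.8],[[10,-10,0],6.8],[[0,0,0],6.8],[[0,0,0],6.8]]'| grep -E "ft|width"; python3 -m inch '[[[0,0,0],6.8],[[0,0,0],6.8],[[0,0,0],6.8],[[0,0,0],6.8],[[0,0,0],6.5],[[0,0,0],0]]'| grep -E "ft|width"; python3 -c "
from h import *
st(); print(go([.51,.185,.33]))
a,W=cam('wrist');cv2.imwrite('pics/w19.png',a[:,:,::-1])"
```

```text
ft_force: [0.2, -0.3, -2.9]
gripper_width: 0.0195
ft_force: [-0.3, -0.9, -2.8]
gripper_width: 0.0197
t 38.77 p [0.5348 0.0067 0.3256] q [ 0.38  0.28 -0.64  1.86  0.2   1.05 -0.34] w 0.0197 F [-0.3 -0.9 -2.8]
tx [ 1.    -0.003  0.026] ty [-0.003 -1.     0.005] tz [ 0.026 -0.005 -1.   ]
('delta', array([ -25.2, -178.2,   -5.9]), 'n', 5, 'per row', array([ -5. , -35.6,  -1.2]))
```

View pics/w19.png

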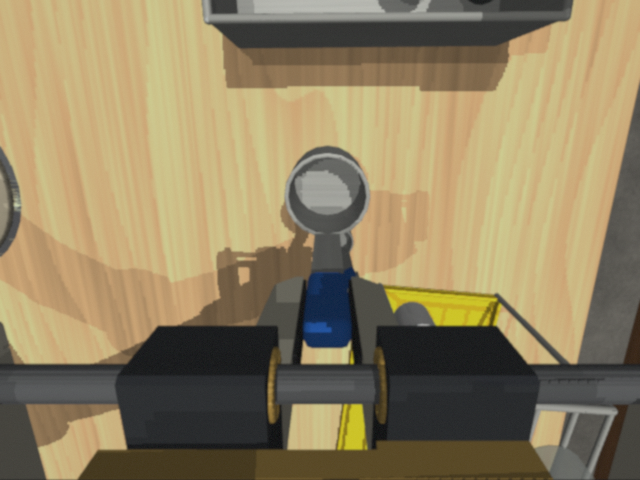

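```bash
python3 -c "
from h import *
a,W=cam('wrist')
print(atz(W,(207,19),.143).round(4),atz(W,(568,14),.143).round(4))"; python3 -m inch '[[[-5,-25,-1],0],[[-5,-36,-1],0],[[-5,-36,-1],0],[[-5,-36,-1],0],[[-5,-30,-1],0],[[0,-15,0],0],[[0,0,0],0]]'| grep -E "ft|width"; python3 -c "
from h import *
a,W=cam('wrist');st(); print(go([.51,.185,.33]))
cv2.imwrite('pics/w20.png',a[:,:,::-1])
b,T=cam('side');cv2.imwrite('pics/s20.png',cv2.resize(b[60:260,180:400],None,fx=3,fy=3,interpolation=cv2.INTER_CUBIC)[:,:,::-1])
b,T=cam('scene');cv2.imwrite('pics/c20.png',cv2.resize(b[200:430,280:500],None,fx=3,fy=2.6,interpolation=cv2.INTER_CUBIC)[:,:,::-1])"
```

```text
[0.4334 0.1678 0.143 ] [0.7513 0.1749 0.143 ]
ft_force: [0.5, 0.5, -2.0]
gripper_width: 0.0197
t 39.5 p [0.5091 0.1864 0.3292] q [ 0.08  0.3  -0.7   1.83  0.24  1.07 -0.71] w 0.0195 F [-1.1 -1.3 -2.4]
tx [1.    0.009 0.026] ty [ 0.009 -1.     0.004] tz [ 0.026 -0.004 -1.   ]
('delta', array([ 0.9,  1.4, -0.7]), 'n', 1, 'per row', array([ 0.9,  1.4, -0.7]))
```

View pics/w20.png

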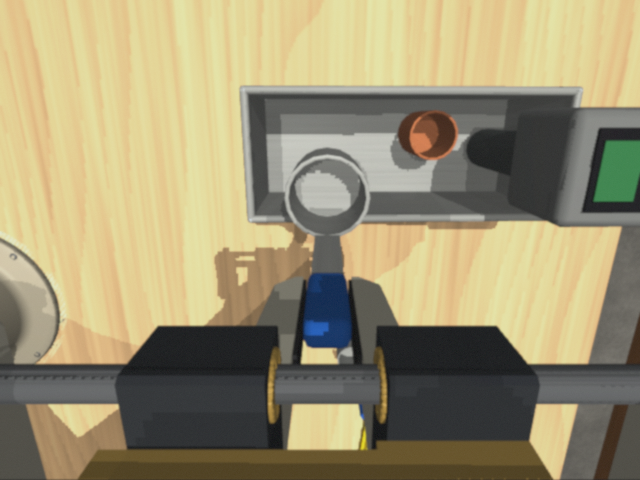

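View pics/s20.png

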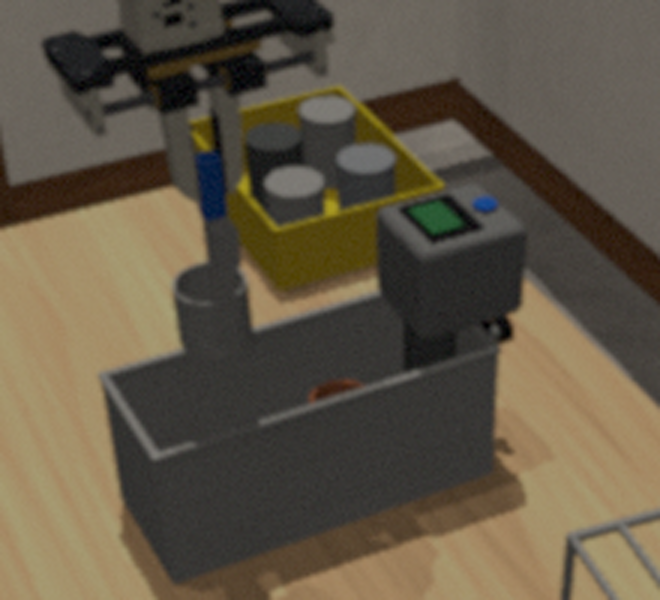

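View pics/c20.png

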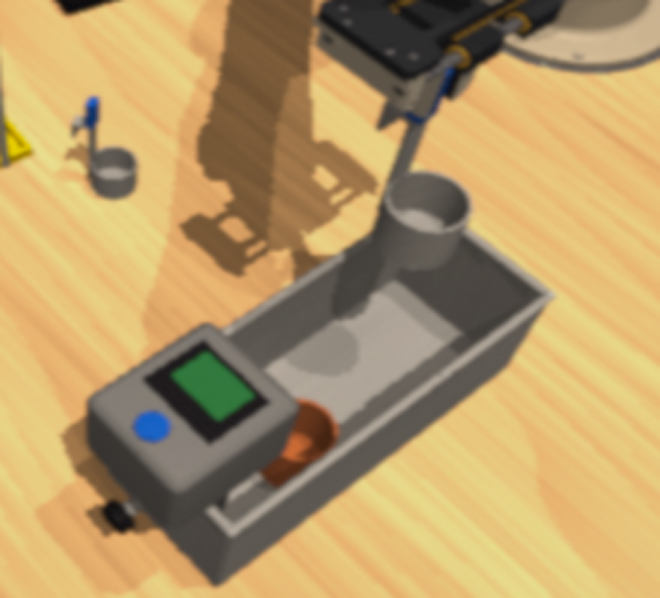

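```bash
python3 -c "
from h import *
a,W=cam('wrist');st()
c=cv2.resize(a[70:240,230:530],None,fx=2.6,fy=3.4,interpolation=cv2.INTER_CUBIC);cv2.imwrite('pics/w21.png',c[:,:,::-1])
for p in [(241,86),(582,87),(248,221.5)]: print(p,atz(W,p,.143).round(4))
g=a.mean(2)
for u in (270,400,450,490): print(u,g[200:230,u].astype(int))
"
```

```text
t 39.65 p [0.5099 0.1832 0.329 ] q [ 0.08  0.29 -0.7   1.83  0.24  1.07 -0.71] w 0.02 F [-0.7  0.4 -1.7]
tx [1.    0.002 0.026] ty [ 0.002 -1.     0.005] tz [ 0.026 -0.005 -1.   ]
(241, 86) [0.4338 0.2905 0.143 ]
(582, 87) [0.7534 0.2914 0.143 ]
(248, 221.5) [0.4328 0.1609 0.143 ]
270 [ 95  95  95  95  95  94  95  97  95 103 121 143 158 161 159 144 128 120
 127 134 135 148 180 199 202 203 201 202 201 200]
400 [ 94  93  93  90  90  90  87  91 113 138 154 161 162 160 149 124 106 101
 103 118 153 175 180 180 180 179 179 180 180 179]
450 [ 94  93  93  92  93  94  95 109 132 151 159 158 150 139 128 125 126 128
 129 129 127 126 129 140 173 191 195 196 195 195]
490 [ 73  74  73  74  75  74  76  83  98 107 112 111 107 103 109 120 126 129
 129 132 133 134 135 147 179 197 201 202 202 202]
```

View pics/w21.png

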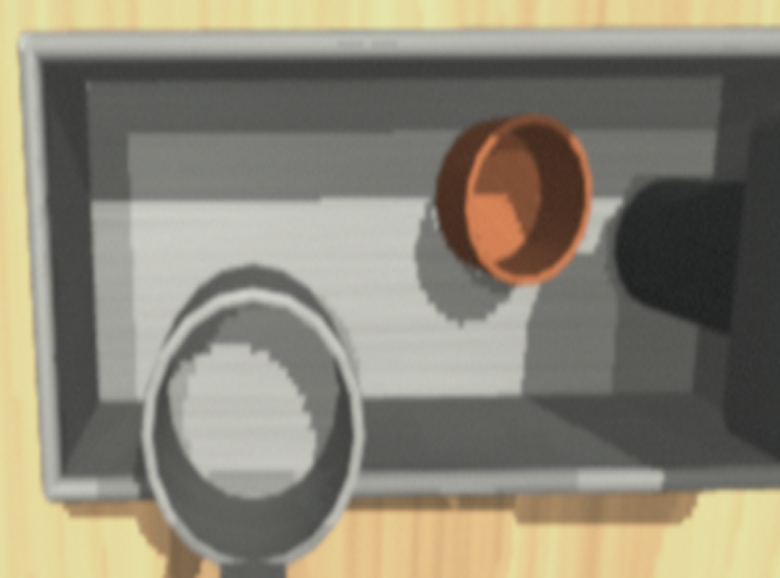

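```bash
python3 -c "
from h import *
a,W=cam('wrist');st()
for p in [(270,213),(400,211.7),(450,210.6)]: print(p,atz(W,p,.145).round(4))
g=a.mean(2)
for u in (300,400,500): print(u,g[78:102,u].astype(int))
for p in [(300,90),(400,90),(500,90)]: print(p,atz(W,p,.145).round(4))
"
```

```text
t 39.7 p [0.5099 0.1831 0.3291] q [ 0.08  0.29 -0.7   1.83  0.24  1.07 -0.71] w 0.0197 F [-0.3  0.4 -2.4]
tx [1.    0.001 0.026] ty [ 0.001 -1.     0.005] tz [ 0.026 -0.005 -1.   ]
(270, 213) [0.456  0.1699 0.145 ]
(400, 211.7) [0.5882 0.1708 0.145 ]
(450, 210.6) [0.6395 0.1718 0.145 ]
300 [184 172 177 182 181 172 151 126 103  81  67  64  63  63  66  76  87  91
  92  92  94  94  92  93]
400 [170 175 183 182 176 164 145 121  90  69  64  63  63  65  72  83  88  89
  89  90  89  90  90  90]
500 [174 179 180 173 165 153 134 103  75  62  63  61  65  70  81  87  88  88
  88  91  90  89  89  90]
(300, 90) [0.4885 0.2868 0.145 ]
(400, 90) [0.5813 0.2872 0.145 ]
(500, 90) [0.6752 0.2875 0.145 ]
```

```bash
python3 -c "
from h import *
a,W=cam('wrist');s=monitor.state();M=Rt(s)
# dark/bright rim: print ellipse via manual points, top/bottom of rim outer edge
c=cv2.resize(a[140:250,270:390],None,fx=6,fy=5.4,interpolation=cv2.INTER_CUBIC);cv2.imwrite('pics/w22.png',c[:,:,::-1])
for p in [(327,193),(327,155),(327,234)]:
  X=atz(W,p,s['ee_pos'][2]-.1225+.055); print(p,X.round(4),(M.T@(X-s['ee_pos'])*1000).round(1))
"
```

```text
(327, 193) [0.5108 0.2133 0.2616] [ -0.9 -30.5  67.4]
(327, 155) [0.5108 0.239  0.2616] [ -0.9 -56.2  67.2]
(327, 234) [0.5109 0.1837 0.2616] [-0.9 -0.9 67.5]
```

View pics/w22.png

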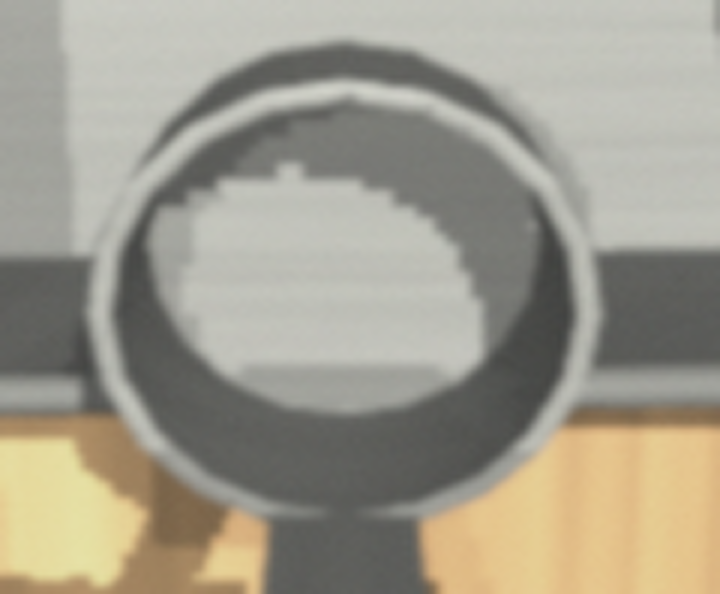

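```bash
python3 -m inch '[[[0,-0.7,15],0],[[0,0,28],0],[[0,0,28],0],[[0,0,28],0],[[0,0,25],0],[[0,0,14],0],[[0,0,0],0],[[0,0,0],0]]'| grep -E "ft|width"; python3 -c "
from h import *
st(); print(go([.512,.1832,.17]))
b,T=cam('side');cv2.imwrite('pics/s23.png',cv2.resize(b[90:240,190:330],None,fx=4.5,fy=4,interpolation=cv2.INTER_CUBIC)[:,:,::-1])
b,T=cam('scene');cv2.imwrite('pics/c23.png',cv2.resize(b[220:350,370:490],None,fx=5,fy=4.6,interpolation=cv2.INTER_CUBIC)[:,:,::-1])"
```

```text
ft_force: [0.6, -0.1, -2.2]
gripper_width: 0.0198
t 40.42 p [0.5134 0.184  0.1911] q [ 0.    0.44 -0.63  2.    0.39  0.79 -0.86] w 0.0198 F [ 0.6 -0.1 -2.2]
tx [1.    0.001 0.025] ty [ 0.001 -1.     0.005] tz [ 0.025 -0.005 -1.   ]
('delta', array([-1.9,  0.7, 21.1]), 'n', 1, 'per row', array([-1.9,  0.7, 21.1]))
```

View pics/s23.png

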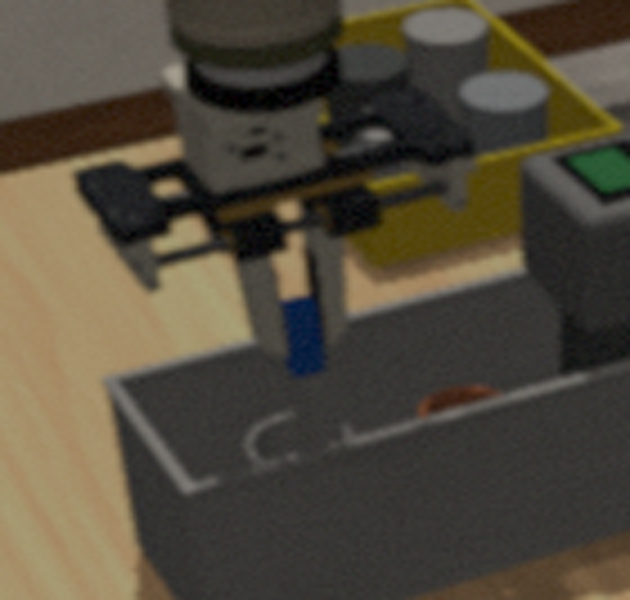

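View pics/c23.png

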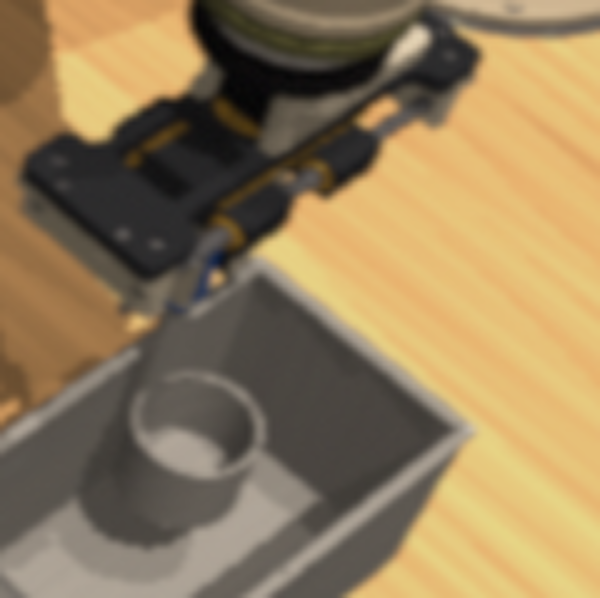

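```bash
python3 -m inch '[[[0,1,7],0],[[0,0,7],0],[[0,0,6],0],[[0,0,0],0]]'| grep -E "ee_pos|ft|width"; python3 -c "
from h import *
st()
b,T=cam('side');
c=cv2.resize(b[150:220,225:295],None,fx=8,fy=8,interpolation=cv2.INTER_CUBIC).astype(float);c=np.clip((c-30)*2.2,0,255).astype(np.uint8);cv2.imwrite('pics/s24.png',c[:,:,::-1])"
```

```text
ee_pos: [0.5134, 0.1831, 0.1703]
ft_force: [-0.4, 1.1, -1.7]
gripper_width: 0.0196
t 40.85 p [0.5134 0.1831 0.1703] q [-0.01  0.47 -0.62  2.03  0.42  0.75 -0.89] w 0.0196 F [-0.4  1.1 -1.7]
tx [1.    0.002 0.025] ty [ 0.002 -1.     0.005] tz [ 0.025 -0.005 -1.   ]
```

View pics/s24.png

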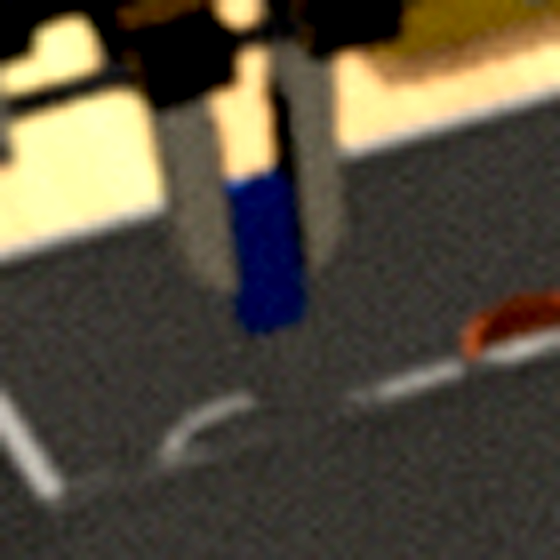

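```bash
for i in 1 2 3; do python3 -m inch '[[[0,0,2.5],0],[[0,0,2.5],0]]'| grep -E "ee_pos|ft"; done
```

```text
ee_pos: [0.5142, 0.1838, 0.1664]
ft_force: [-0.2, 0.4, -1.1]
ee_pos: [0.5142, 0.1837, 0.1612]
ft_force: [0.0, -0.4, -2.4]
ee_pos: [0.5143, 0.1836, 0.1561]
ft_force: [-0.1, -0.4, -2.8]
```

```bash
for i in 1 2 3; do python3 -m inch '[[[0,0,1],0],[[0,0,1],0]]'| grep -E "ee_pos|ft"; done
```

```text
ee_pos: [0.5143, 0.1836, 0.1542]
ft_force: [0.2, -0.2, -2.4]
ee_pos: [0.5145, 0.1836, 0.1524]
ft_force: [0.7, -0.1, -2.3]
ee_pos: [0.5145, 0.1836, 0.1504]
ft_force: [-0.6, -0.0, -2.6]
```

```bash
for i in 1 2 3 4 5; do python3 -m inch '[[[0,0,1],0],[[0,0,0.5],0]]'| grep -E "ee_pos|ft"; done
```

```text
ee_pos: [0.5145, 0.1835, 0.1488]
ft_force: [-1.3, -0.2, -1.4]
ee_pos: [0.5145, 0.1836, 0.1473]
ft_force: [-0.0, -0.3, -2.3]
ee_pos: [0.5146, 0.1835, 0.1458]
ft_force: [-0.2, 0.5, -2.7]
ee_pos: [0.5147, 0.1836, 0.1445]
ft_force: [-1.6, -0.9, 6.1]
ee_pos: [0.5149, 0.184, 0.1442]
ft_force: [-6.9, -2.0, 20.0]
```

```bash
python3 -m inch '[[[0,0,-1],0],[[0,0,-0.5],0],[[0,0,0],0]]'| grep -E "ee_pos|ft"; python3 -c "
from h import *
a,W=cam('wrist');cv2.imwrite('pics/w25.png',a[:,:,::-1])
b,T=cam('side');
c=cv2.resize(b[150:220,225:295],None,fx=8,fy=8,interpolation=cv2.INTER_CUBIC).astype(float);c=np.clip((c-30)*2.2,0,255).astype(np.uint8);cv2.imwrite('pics/s25.png',c[:,:,::-1])
b,T=cam('scene');cv2.imwrite('pics/c25.png',cv2.resize(b[220:350,370:490],None,fx=5,fy=4.6,interpolation=cv2.INTER_CUBIC)[:,:,::-1])"
```

```text
ee_pos: [0.5147, 0.1836, 0.1445]
ft_force: [-0.3, 0.1, 1.3]
```

View pics/s25.png

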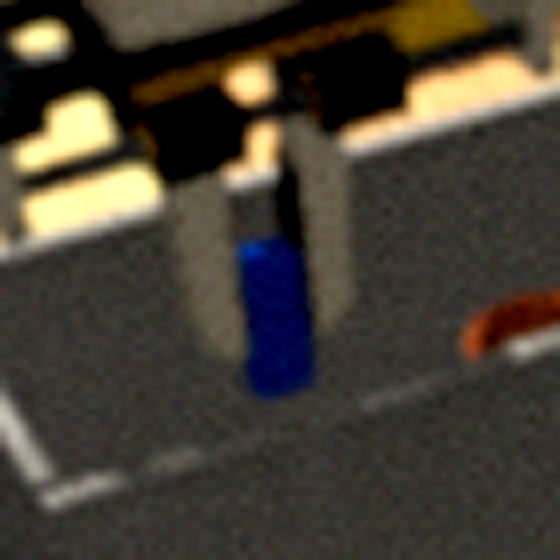

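View pics/w25.png

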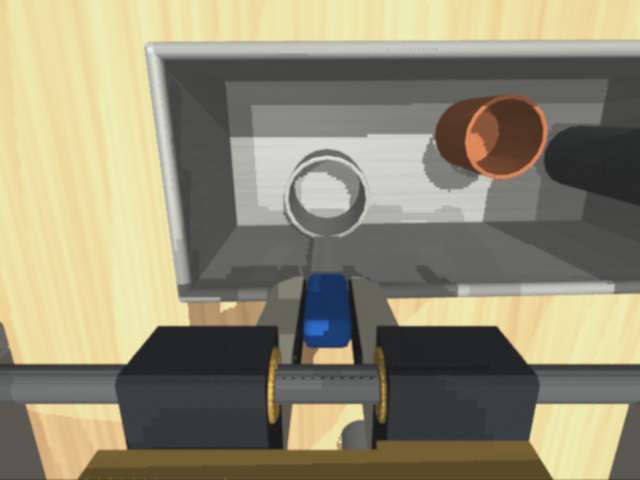

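View pics/c25.png

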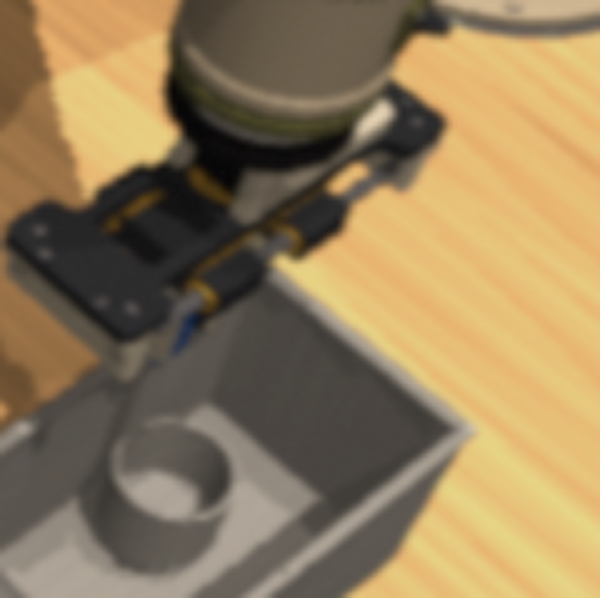

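```bash
python3 -m inch '[[[0,0,0],0],[[0,0,0],0],[[0,0,0],0],[[0,0,0],0]]' 24| grep -E "ee_pos|ft|width"; python3 -m inch '[[[0,0,0],0],[[0,0,0],0],[[0,0,0],0],[[0,0,0],0],[[0,0,0],0]]' 44| grep -E "ee_pos|ft|width"; python3 -c "
from h import *
a,W=cam('wrist');cv2.imwrite('pics/w26.png',a[:,:,::-1])
b,T=cam('side');
c=cv2.resize(b[150:220,225:295],None,fx=8,fy=8,interpolation=cv2.INTER_CUBIC).astype(float);c=np.clip((c-30)*2.2,0,255).astype(np.uint8);cv2.imwrite('pics/s26.png',c[:,:,::-1])"
```

```text
ee_pos: [0.5147, 0.1836, 0.1443]
ft_force: [-0.2, 0.3, 0.2]
gripper_width: 0.0238
ee_pos: [0.5146, 0.1836, 0.1444]
ft_force: [-1.2, -0.3, -0.2]
gripper_width: 0.0437
```

View pics/w26.png

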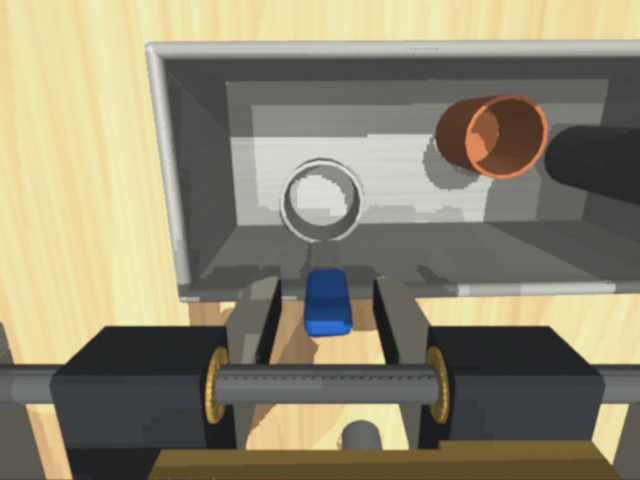

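View pics/s26.png

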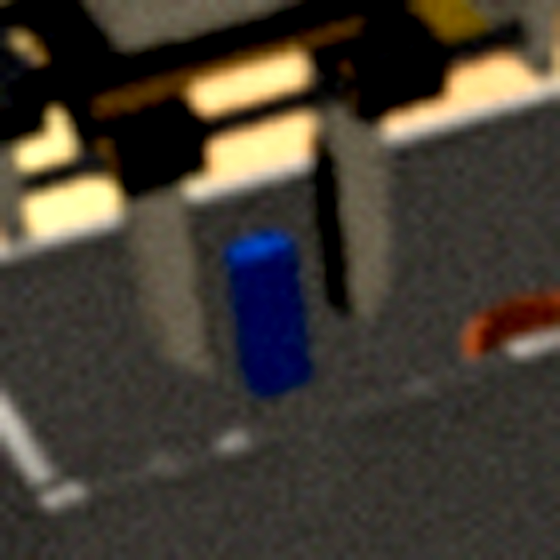

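Released; the dipper stayed up, with its top leaning slightly inward and the cup settling against the wall. Next I raise the gripper straight up.

```bash
python3 -m inch '[[[0,0,-10],0],[[0,0,-20],0],[[0,0,-30],0],[[0,0,-35],0],[[0,0,-35],0],[[0,0,-35],0],[[0,0,-30],0],[[0,0,0],0]]'| grep -E "ee_pos|ft|width"; python3 -m inch '[[[0,35,0],0],[[0,35,0],0],[[0,35,0],0],[[0,35,0],0],[[0,35,0],0],[[0,0,0],0],[[0,0,0],0]]' | grep -E "ee_pos|ft"; python3 -c "
from h import *
st();a,W=cam('wrist');cv2.imwrite('pics/w27.png',a[:,:,::-1])
b,T=cam('side');
c=cv2.resize(b[110:260,200:340],None,fx=4.2,fy=4,interpolation=cv2.INTER_CUBIC).astype(float);c=np.clip((c-20)*1.8,0,255).astype(np.uint8);cv2.imwrite('pics/s27.png',c[:,:,::-1])
cv2.imwrite('pics/s27f.png',b[:,:,::-1])
b,T=cam('scene');cv2.imwrite('pics/c27.png',b[:,:,::-1])
cv2.imwrite('pics/c27b.png',cv2.resize(b[230:360,370:490],None,fx=5,fy=4.6,interpolation=cv2.INTER_CUBIC)[:,:,::-1])"
```

```text
ee_pos: [0.511, 0.1863, 0.346]
ft_force: [0.7, 0.2, -0.1]
gripper_width: 0.0437
ee_pos: [0.5094, 0.0074, 0.3402]
ft_force: [-0.1, 0.7, -0.6]
t 45.23 p [0.5094 0.0074 0.3402] q [ 0.41  0.22 -0.66  1.88  0.17  1.06 -0.32] w 0.0438 F [-0.1  0.7 -0.6]
tx [ 1.    -0.002  0.027] ty [-0.002 -1.     0.005] tz [ 0.027 -0.005 -1.   ]
```

View pics/s27.png

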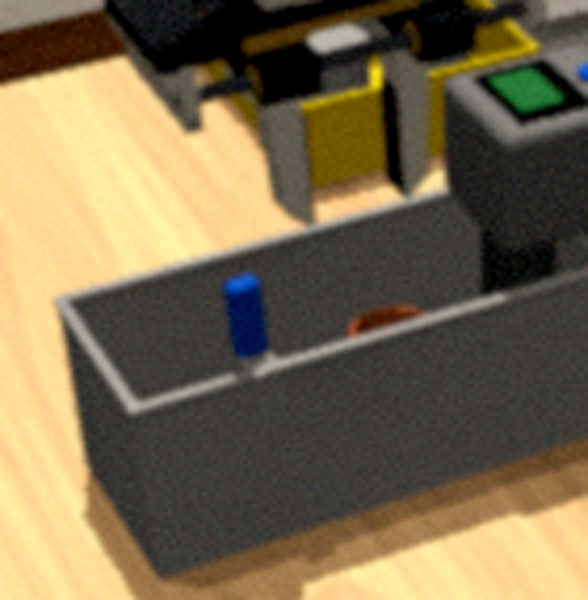

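View pics/c27b.png

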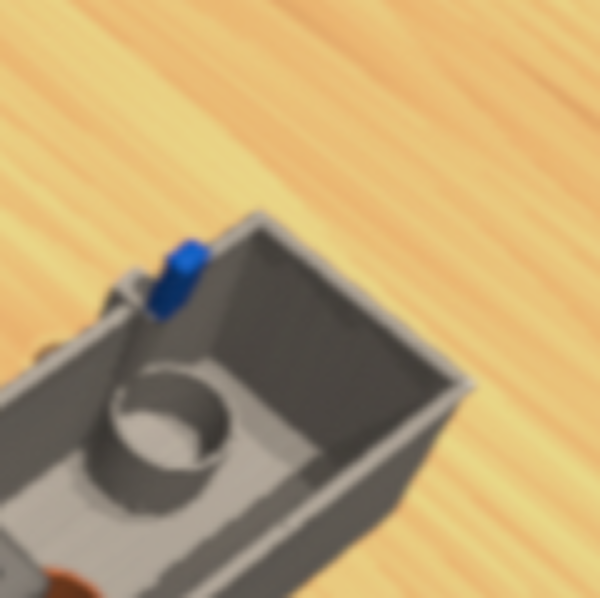

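View pics/s27f.png

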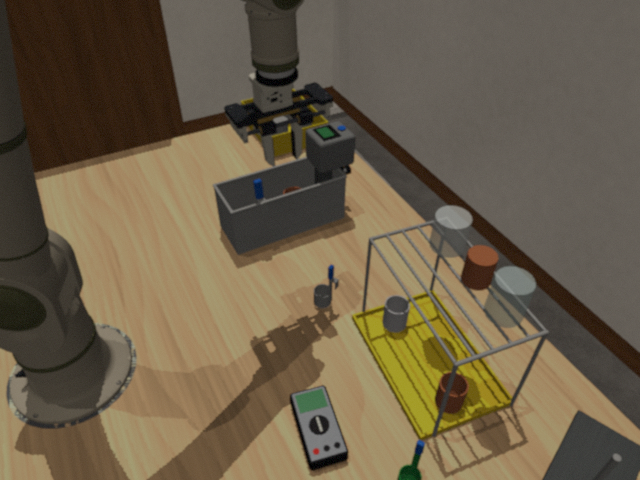

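View pics/c27.png

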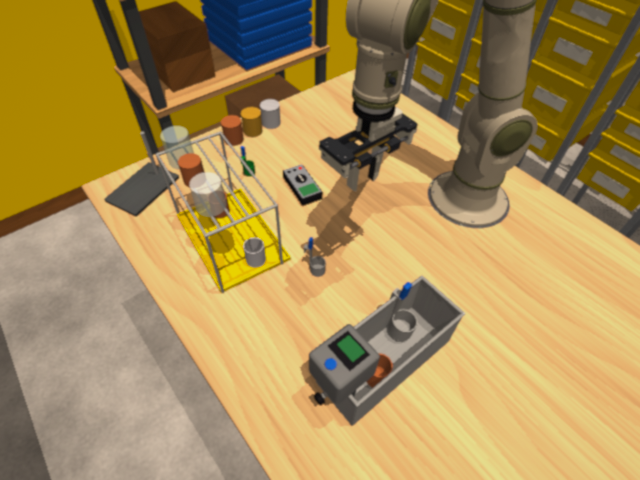

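Run:
```python
from h import *
D=np.load("P.npz"); S,T=D["scene"],D["side"]
c=lambda x,y:(370+x/5,230+y/4.6); s=lambda x,y:(200+x/4.2,110+y/4)
for n,a,b in [("griptop",c(190,250),s(242,284)),("gripbot",c(163,310),s(250,350))]:
    x,r=tri([(S,a),(T,b)]); print(n,x.round(4),(r*1000).round(1))
print("cup rim scene at z .073",atz(S,c(170,415),.073).round(4))
im,W=cam("wrist"); print("t",monitor.state()["t"])
```

```text
griptop [0.5129 0.1843 0.1989] [ 1.1 -0.3  1.1  0.3]
gripbot [0.5152 0.184  0.1476] [-0.3  0.1 -0.3 -0.1]
cup rim scene at z .073 [0.5155 0.2057 0.073 ]
t 45.4333
```

View pics/w27.png

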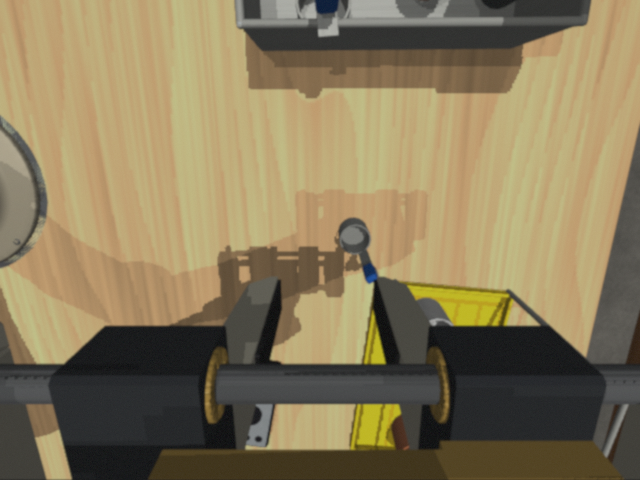

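```bash
python3 -c "
from rig import ctrl
print(ctrl.finish_job())"
```

```text
the job is handed in; nothing more can be done
None
```

The steel dipper now hangs by its own hook over the bath's −y long rim, cup inside, let go and with the robot clear. I handed the job in at about t = 45.4 s.

**What I did**
- The rack shelf left no room for an upright gripper. I tilted the tool about 50° by pushing the arm against its joint limits, then gripped the cup from the front.
- I lifted the dipper out, stood it upright on the bench in front of the rack and let go.
- I brought the tool back to within 2° of vertical and took the blue grip from above. I turned the dipper 90° and lowered it until the rim took its weight, with a contact force of about 20 N. I eased off before opening the fingers.

**What the last checks showed**
- **Dipper height:** the grip top measured 0.199 m, against about 0.202 m expected when seated. The grip stood upright in two views.
- **Hook and cup:** the wrist picture shows the hook over the rim with its lip outside. The cup axis is about 27 mm inside the bath's centre line.
- **Other items:** in the last scene and side views, the three cans and the meter looked to be where they started. I did not re-measure them.

**What disagreed**
- In both the wrist and side pictures the fingertips sat about 25–30 mm behind the TCP, not the stated 11 mm ahead of it. My first closing on the cup therefore met nothing, and the dipper did not move. I corrected for this by sight.
- My estimate of where the TCP sat above the dipper's underside was uncertain by about 5 mm. I settled the final height by feeling for contact on the rim, which came where that estimate predicted.

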